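# Hang the painted sample panel on the rail by its S-hook

### The job

Take the S-hook with the red sleeve off the steel rail, pass its lower tip through the hole of the yellow panel standing in the black rack, lift the panel out by the hook and hang it on the rail between the posts, so that it hangs free from the hook and the hook from the rail, still and let go. The paint is fresh: the yellow panel must not be touched by the gripper or the arm, and the blue and green panels and everything else on the bench stay where they are.

Things in the scene. Friction and masses are not known exactly. Their poses are not given: they have to be found in the camera images.
- hook: Loose steel S-hook (40 g), 5 mm wire, red sleeve on its stem: 12 x 12 mm, 32 mm long. Origin: sleeve's middle. Axes as it hangs empty on the rail: z up, x from stem to bar, y normal to the hook's flat plane (pinch the faces +-y). The stem leans 0.42 rad from z, upper end to -x: up the stem is (-0.404, 0, 0.915). Hung with the panel it leans about 0.27 rad. Upper crook opens to +x, lower bend to -x.
- hook_tip (a point): Centre of the round end of the lower tip (steel ends 2.5 mm further), at (-1.7, 0.0, -74.2) mm in the hook's axes. The last 8 mm are straight and point along (-0.627, 0, 0.779), 15 degrees off parallel with the stem. With the stem near upright the tip is too steep for the hole: lean the stem's top further to -x (about 0.7 rad from vertical in all) and move along the tip. Axes as the hook's.
- hook_bend (a point): Lowest point of the lower bend (wire centre line, hanging empty), where the panel comes to hang, at (15.0, 0.0, -86.0) mm in the hook's axes. The bend's radius is 15 mm to the wire's centre line; free gap from tip to stem 25 mm.
- hook_crook (a point): Centre of the upper crook's arc, at (9.4, 0.0, 28.2) mm in the hook's axes. Radius 20 mm to the wire's centre line, free width 35 mm, mouth open downward along the stem; the crook's top is 44.5 mm up the stem from the sleeve's middle, its outer tip 13 mm up. On the rail the bar's axis lies within 11.5 mm of this point.
- panel: Yellow painted metal panel, 110 mm tall, 75 wide, 4 thick, about 0.1 kg, one 11 mm round hole, upright and loose in a rack slot. Both faces alike. Origin: middle of its lower edge; z up its height, y along its width, x normal to its face, at the start within about 0.6 rad of away from the robot. The slot is 6 mm wide, 22 deep, 5 to 10 longer than the panel, so it leans up to 0.1 rad and shifts a little.
- panel_hole (a point): Centre of the yellow panel's hole, half way through its thickness: 96 mm above its lower edge, 14 mm under its upper edge. Axes as the panel's.
- panel_blue: Blue panel of the same make in another slot of the rack; to be left alone.
- panel_green: Green panel of the same make in another slot of the rack; to be left alone.
- rack: Fixed black plastic rack, 80 x 300 mm on the bench, 34 mm high at its ribs, with three slots in line along its y, 95.5 mm apart, floor of the slots 12 mm above the bench. Origin under its centre. Which panel stands in which slot varies.
- rail: Fixed steel rail: 12 mm round bar along the body's y, axis 260 mm above the bench, on two 16 mm posts 320 mm apart. Origin on the bench under the bar's middle; x points away from the robot. The hook starts within 80 mm of the middle, its plane square to the bar, its stem's upper end on the robot's side.
- rail_mid (a point): Middle of the bar's axis. Axes as the rail's.
- can_red: Spray can with red cap, 66 mm wide, 190 mm tall, bystander.
- can_blue: Spray can with blue cap, 66 mm wide, 190 mm tall, bystander.
- can_brown: Spray can with brown cap, 66 mm wide, 190 mm tall, bystander.
- tin_green: Paint tin with green band, 100 mm wide, 100 mm tall, bystander.
- scraper: Spatula lying on the bench, bystander.
There are look-alikes about, which are no part of the job. What is shaped like the hook but pink is not meant.

How it is judged:
By the outcome, as a careful person would: the job done as asked, in the order asked, and still so for the second after the job is handed in, with the robot touching nothing.
It also fails if it takes over 69 s, if anything falls off the work surface, if the arm or the gripper's body presses on something with over 40 N, if the wrist force passes 120 N, or if a joint passes its speed limit or range.

### The arm

A 6-joint arm with a two-finger parallel gripper is mounted at the origin on the work surface. World frame = base frame: x ahead of the robot, y to its left, z up, the work surface at z = 0. Lengths are in m, angles in degrees, forces in N, time in s.
With the tool pointing down it reaches from about 0.3 to 0.75 m from the base axis. Payload 8.5 kg.
Tool frame: the origin (TCP) lies midway between the tips of the shut fingers; the grasp point (between the pads) lies env.tcp_to_grasp behind it (env.tcp_to_grasp is the distance from the TCP to the grasp point, in m); z points along the fingers, y is the direction in which the jaws open and shut (so a half turn about z gives the same grasp; the last joint's range is limited). The gripper opens to 85 mm and grips with 20 to 120 N. Pads are 22 mm wide; open, the fingers measure 114 mm over their backs; the gripper's body (76 mm by 85 mm) begins 54 mm behind the grasp point. The pads swing forward as they close: fully open they stand 13 mm farther back than shut.
Start: joints at [-85.904, 21.807, 74.336, -0, 83.858, -12.336], TCP at [0.156, -0.528, 0.231] pointing down, gripper open.
Joint ranges: [-178.18, 178.18], [-50.72, 133.34], [12.68, 142.11], [-81.47, 261.47], [9.98, 163.14], [-165.26, 165.26]. Speed limits (degrees/s): [136.94, 136.94, 180, 180, 180, 180].

### API

Orientations are given as a 3x3 rotation matrix whose columns are the frame's x, y, z axes.
In Python, from rig import readout, imaging, job, env gives the robot as it stands.
- The arm moves only by the tool move_arm, never from a script. Its argument "motion" is a list of rows, each a list of 3 entries, a list of its own where there are three numbers: the shift along the tool's x, y, z normalised to -1 to 1, where 1 is 0.02 m, then the turn, a rotation vector about the tool's x, y, z normalised to -1 to 1, where 1 is 120 degrees, then the gripper command: -1 is shut, 1 is fully open, values between are in proportion. In form: [[[tx, ty, tz], [rx, ry, rz], claw], ...]. A call has 1 to 12 rows; each row shifts and turns the pose as measured when the row begins, along the tool's axes as they then stand; what a row does not reach is not made up. A row lasts 1/12 s, in which the tool goes at most 41.7 mm and 7.16 degrees, less where a joint would pass 70% of its speed; a pose out of reach is approached as far as the arm can. A call with a number of a shift or a turn outside -1 to 1 is refused whole. A call with a gripper value outside its range is refused whole. The fingers move at their own pace and stop on an object; "squeeze" is the grip in N (left out, the last holds). Time passes only in rows, so rows that do not move let the fingers close. It gives the time, the measured TCP pose, the force and the opening at its end, in the units of the state.
- readout.observe(): the state, without advancing time (a new reading comes with each control period).
- imaging.get_image(name): name is "scene" or "top"; returns a dict with "img" (400x640x3 uint8, blue, green, red), "fov_y" (degrees; the focal length in pixels is half the picture's height over the tangent of half this angle, whatever the lens; pixels are square), "cx", "cy" (the principal point, pixels), "eye" and "orientation" of the camera in the world. Camera axes: x right, y up, looking along -z (the intrinsics and any distortion apply to the point x, -y, -z); pixel columns grow to the right and rows downward; lengths in m; the calibration is good to about 2 mm. A picture is of the moment at which its call begins. There is no depth.
- job.close_job(): hands the job in, once; it reports no verdict.
The state is a dict: "time_s": time; "q": joint angles; "qvel": joint speeds; "joint_efforts": joint torques, N m; "position": TCP position; "tool_rot": TCP orientation; "ft_force": force on the tool from outside, world axes, zero at the start; "wrist_torque": the same for the moment, N m; "grip_width": finger opening in m.
Only numpy, scipy, OpenCV 4.12 (cv2) and the standard library are available. Lean on these libraries where they do the work, as an engineer would, in place of code of your own. Each camera call takes 0.05 s, during which the arm holds its last target.

## Working session

There is one attempt and no reset: what is moved stays moved. The work goes in short steps, Python scripts to look and compute and a tool call to move; the robot and the scene stay as the last step left them, time stands still between calls to the robot, and variables do not carry over. Pictures are saved under pics/ and viewed, and the job is handed in when it is done.

Besides the shell and the picture viewer there is one more tool, called as a command line: name --argument value ..., lists and objects as JSON in quotes. move_arm: Moves the arm, as the interface text tells. Its arguments: {"type":"object","properties":{"motion":{"type":"array","items":{"type":"array"}},"squeeze":{"type":"number"}},"required":["motion"]}

```bash
ls; mkdir -p pics
python3 - <<'E'
from rig import readout, imaging, job, env
import cv2
print(readout.observe()); print(env.tcp_to_grasp, [a for a in dir(env) if a[0]!='_'])
for n in("scene","top"):
    d=imaging.get_image(n); cv2.imwrite(f"pics/{n}0.png",d["img"]); print({k:v for k,v in d.items() if k!="img"})
E
```

```text
pics
{'time_s': 0.0, 'q': array([-8.59032616e+01,  2.18408402e+01,  7.43855325e+01, -1.93893557e-03,
        8.38575068e+01, -1.23358148e+01]), 'qvel': array([0.042872  , 0.17834672, 0.03092613, 0.00582123, 0.02089401,
       0.05066701]), 'joint_efforts': array([-8.96797010e-04, -4.48461235e+01, -2.31278837e+01, -2.00517156e-04,
        4.77121241e-03, -8.99898929e-07]), 'position': array([ 0.15555475, -0.52723395,  0.2307086 ]), 'tool_rot': array([[ 9.59152393e-01,  2.82889853e-01, -1.38147886e-04],
       [ 2.82889748e-01, -9.59151326e-01,  1.45783041e-03],
       [ 2.79900702e-04, -1.43736215e-03, -9.99998928e-01]]), 'ft_force': array([-0.11336635,  0.52068971, -0.31021056]), 'wrist_torque': array([-0.00718944, -0.02893879,  0.06726245]), 'grip_width': 0.08539792237957373}
0.0187 ['MotionError', 'tcp_to_grasp']
{'fov_y': 49.02474949021034, 'cx': 314.7571509704346, 'cy': 197.78428853166332, 'eye': array([1.44422975, 0.22924056, 1.11171992]), 'orientation': array([[-0.2697012 , -0.71884844,  0.64071693],
       [ 0.96294337, -0.20213215,  0.17855716],
       [ 0.00115395,  0.6651312 ,  0.74672562]])}
{'fov_y': 57.00244569148014, 'cx': 316.2637906606287, 'cy': 198.03494323745022, 'eye': array([0.37101541, 0.01780652, 1.2754283 ]), 'orientation': array([[ 0.00158776,  0.98187855, -0.18950458],
       [-0.99985163,  0.00480914,  0.01654033],
       [ 0.01715195,  0.1894502 ,  0.98174051]])}
```

View pics/scene0.png

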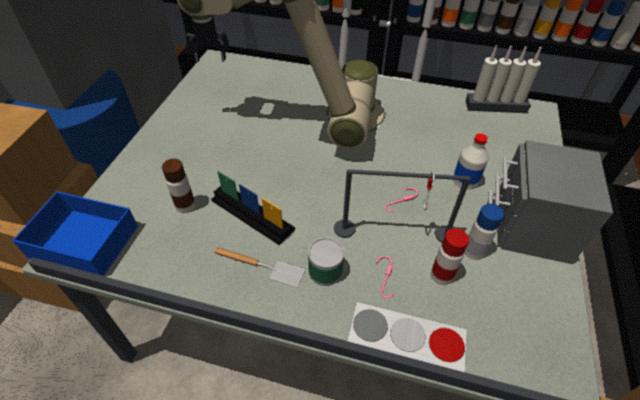

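View pics/top0.png

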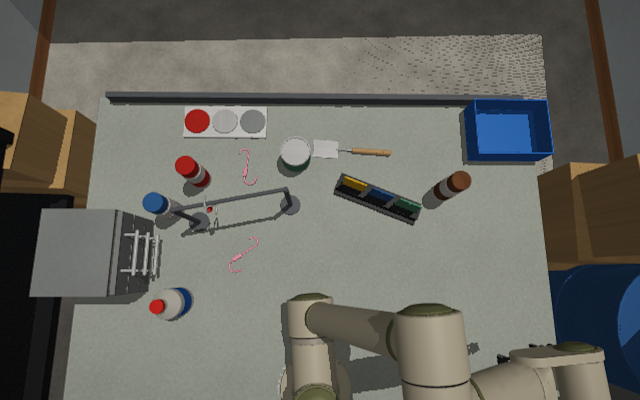

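Candidates for the hook: red-sleeved one hanging on the rail, scene (430,185) / top (210,210). Pink look-alikes lie on the bench at scene (403,200) and (386,277). Only the first hangs on the rail, so I'll check it in close crops.

```bash
cat > h.py <<'E'
import numpy as np, cv2
from rig import readout, imaging, job, env
def cam(n):
    d=imaging.get_image(n); return d
def f(d): return 200/np.tan(np.radians(d['fov_y']/2))
def proj(d,P):
    P=np.atleast_2d(P); c=(P-d['eye'])@d['orientation']
    return np.c_[d['cx']+f(d)*c[:,0]/-c[:,2], d['cy']-f(d)*c[:,1]/-c[:,2]]
def ray(d,uv):
    u,v=uv; r=d['orientation']@np.array([(u-d['cx'])/f(d),-(v-d['cy'])/f(d),-1]); return d['eye'],r/np.linalg.norm(r)
def onz(d,uv,z):
    e,r=ray(d,uv); return e+r*(z-e[2])/r[2]
def tri(d1,p1,d2,p2):
    e1,r1=ray(d1,p1);e2,r2=ray(d2,p2)
    s=np.linalg.lstsq(np.c_[r1,-r2],e2-e1,rcond=None)[0]
    a=e1+s[0]*r1;b=e2+s[1]*r2
    return (a+b)/2,np.linalg.norm(a-b)
def crop(img,x0,y0,x1,y1,k,name):
    c=cv2.resize(img[y0:y1,x0:x1],None,fx=k,fy=k,interpolation=cv2.INTER_CUBIC)
    for x in range((x0+9)//10*10,x1,10):
        cv2.putText(c,str(x),((x-x0)*k,8),0,.3,(0,255,255),1); cv2.line(c,((x-x0)*k,10),((x-x0)*k,14),(0,255,255),1)
    for y in range((y0+9)//10*10,y1,10):
        cv2.putText(c,str(y),(0,(y-y0)*k+4),0,.3,(0,255,255),1); cv2.line(c,(18,(y-y0)*k),(24,(y-y0)*k),(0,255,255),1)
    cv2.imwrite("pics/"+name,c)
E
python3 - <<'E'
import pickle
from h import *
s=cam("scene");t=cam("top");pickle.dump((s,t),open("d0.pkl","wb"))
crop(s['img'],330,150,490,250,5,"s_rail.png");crop(t['img'],140,170,310,280,4,"t_rail.png")
crop(s['img'],190,160,310,250,6,"s_rack.png");crop(t['img'],320,160,440,235,6,"t_rack.png")
E
```

```text
(no output)
```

View pics/s_rail.png

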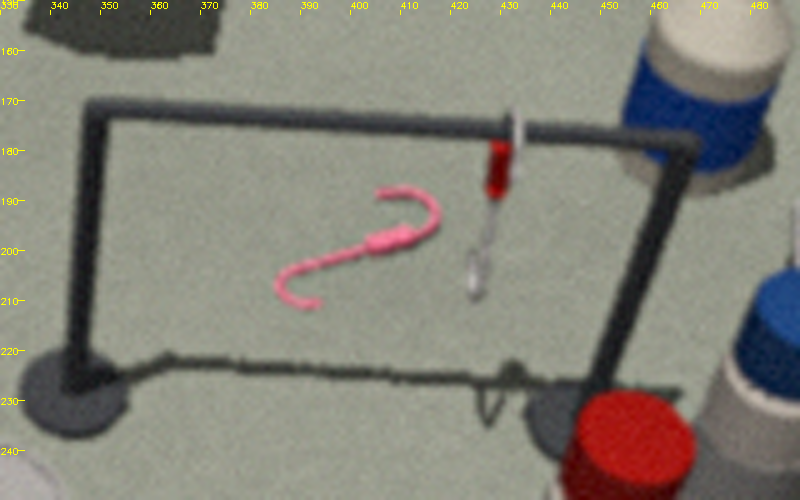

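View pics/t_rail.png

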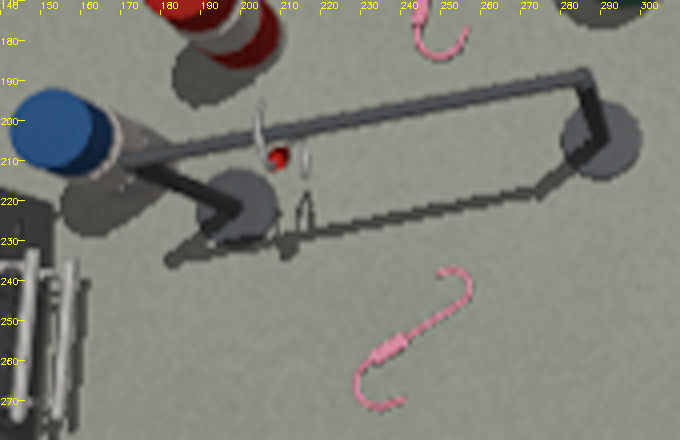

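View pics/s_rack.png

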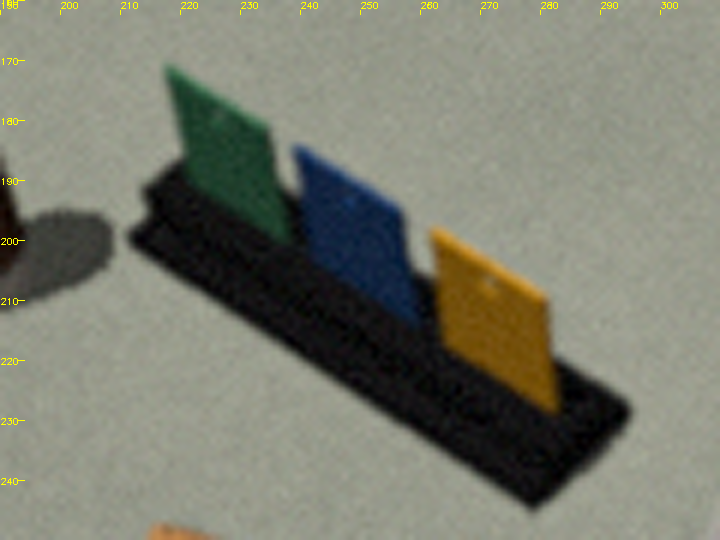

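View pics/t_rack.png

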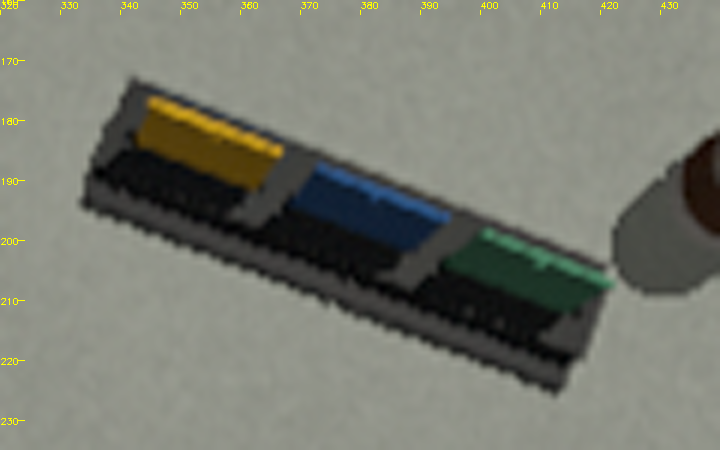

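Run:
```python
import pickle
from h import *
np.set_printoptions(precision=4,suppress=True)
s,t=pickle.load(open("d0.pkl","rb"))
L=dict(railR=((349.2,171.6),(285.75,189)),railL=((468,178.8),(172.5,210)),baseR=((344.8,228.4),(290,205)),
sleeve=((429.5,184),(209.75,209.5)),
yTL=((262,198.3),(343.8+.8,176.5)),yTR=((281,210),(366.5,185.5)),
bTL=((239,184),(373,187.3)),bTR=((257,196),(394.5,196)),gTL=((218,171),(400,198)),gTR=((234.7,182),(421.5,207.2)))
for k,(a,b) in L.items(): print(k,*tri(s,a,t,b))
for k in('railR','railL'): print(k,onz(s,L[k][0],.26),onz(t,L[k][1],.26))
```

```text
railR [0.5928 0.0886 0.2574] 0.003415743507410748
railL [0.5317 0.4041 0.2557] 0.006151868190409099
baseR [0.5915 0.0899 0.0008] 0.002905254500250591
sleeve [0.5398 0.3101 0.2169] 0.003523491315097042
yTL [ 0.6648 -0.1173  0.1571] 0.05721488493034601
yTR [ 0.6379 -0.1367  0.0827] 0.0655812548843388
bTL [ 0.6307 -0.2045  0.1565] 0.054261868230296814
bTR [ 0.6022 -0.2285  0.0831] 0.06525067695908851
gTL [ 0.5974 -0.2879  0.1555] 0.053396473249658245
gTR [ 0.5648 -0.3174  0.0852] 0.060965972827197616
railR [0.5951 0.0907 0.26  ] [0.5925 0.0867 0.26  ]
railL [0.5349 0.4063 0.26  ] [0.5313 0.3992 0.26  ]
```

Run:
```python
import pickle
from h import *
np.set_printoptions(precision=4,suppress=True)
s,t=pickle.load(open("d0.pkl","rb"))
# scene left (-y) = top right
L=dict(yA=((262,198.3),(366.8,185.3)),yB=((281,209.5),(344.3,176.5)),
bA=((239,184),(394.5,196)),bB=((257,195),(373.3,187.5)),gA=((218,171),(421.5,207.2)),gB=((234.7,182),(400,198)),
rackBig=((295.3,228.3),(341.5,173)))
for k,(a,b) in L.items(): print(k,*tri(s,a,t,b))
for k,uv in dict(a=(342,173),b=(334,193),c=(421,206),d=(413,225)).items(): print('top',k,onz(t,uv,.034))
for k,uv in dict(a=(295.3,228.3),b=(278.7,244),c=(210.5,199.5),d=(214,191)).items(): print('sc',k,onz(s,uv,.03))
```

```text
yA [ 0.6368 -0.1634  0.1178] 0.003082076801188488
yB [ 0.6653 -0.0918  0.1203] 0.0008705564030707152
bA [ 0.6017 -0.2518  0.1198] 0.002223521370941502
bB [ 0.6291 -0.1832  0.1189] 0.0048011258154046854
gA [ 0.5659 -0.3379  0.1192] 0.0008029375445701445
gB [ 0.5955 -0.2694  0.1178] 0.0029125611065855626
rackBig [ 0.6857 -0.0656  0.07  ] 0.04481318430004102
top a [ 0.6999 -0.0926  0.034 ]
top b [ 0.6286 -0.0642  0.034 ]
top c [ 0.5845 -0.3631  0.034 ]
top d [ 0.5189 -0.3323  0.034 ]
sc a [ 0.6548 -0.0534  0.03  ]
sc b [ 0.7255 -0.0838  0.03  ]
sc c [ 0.6162 -0.3576  0.03  ]
sc d [ 0.5781 -0.3623  0.03  ]
```

```bash
cat >> h.py <<'E'
from scipy.spatial.transform import Rotation as Ro
def pose(px,py,pz,yaw,down):
    a=np.radians(yaw);b=np.radians(down)
    z=np.array([np.cos(b)*np.cos(a),np.cos(b)*np.sin(a),-np.sin(b)]); y=np.array([np.sin(a),-np.cos(a),0])
    return np.array([px,py,pz]),np.c_[np.cross(y,z),y,z]
def plan(tgt,N=None,cur=None,mm=17,dg=6.0):
    """constant row repeated N times from current to target"""
    if cur is None:
        o=readout.observe(); cur=(o['position'],o['tool_rot'])
    p0,R0=cur; p1,R1=tgt
    w=Ro.from_matrix(R0.T@R1).as_rotvec(); d=R0.T@(p1-p0)
    n=max(np.abs(d).max()*1e3/mm, np.degrees(np.linalg.norm(w))/dg,1)
    N=N or int(np.ceil(n))
    S=sum(Ro.from_rotvec(w*k/N).as_matrix() for k in range(N))
    v=np.linalg.solve(S,d)
    print(N,"rows of",np.round(v/.02,3).tolist(),np.round(np.degrees(w/N)/120,4).tolist(), 'dist mm %.1f ang %.2f'%(np.linalg.norm(p1-p0)*1e3,np.degrees(np.linalg.norm(w))))
def st():
    o=readout.observe(); print('t %.2f'%o['time_s'],'p',o['position'].round(4),'q',o['q'].round(1),'F',o['ft_force'].round(2),'M',o['wrist_torque'].round(3),'w %.4f'%o['grip_width'])
    z=o['tool_rot'][:,2]; print('yaw %.2f down %.2f ty %s'%(np.degrees(np.arctan2(z[1],z[0])),np.degrees(np.arcsin(-z[2])),o['tool_rot'][:,1].round(4)))
    return o
E
python3 - <<'E'
import pickle
from h import *
np.set_printoptions(precision=3,suppress=True)
s,t=pickle.load(open("d0.pkl","rb"))
for k,uv in dict(bottletop=(157,307),bluecan=(154,203),redcan=(185,166),green=(295,148),brown=(461,179)).items(): print(k,onz(t,uv,.19 if k!='green' else .1))
A=pose(.38,-.1,.33,10.9,60)
plan(A)
plan(pose(.477,.298,.2556,10.9,30),cur=A)
E
```

```text
bottletop [0.265 0.448 0.19 ]
bluecan [0.563 0.482 0.19 ]
redcan [0.678 0.398 0.19 ]
green [0.767 0.069 0.1  ]
brown [ 0.642 -0.442  0.19 ]
21 rows of [0.807, -0.859, -0.044] [-0.0006, 0.0119, 0.0021] dist mm 492.8 ang 30.49
22 rows of [0.161, -0.847, 0.396] [-0.0, 0.0114, -0.0] dist mm 416.4 ang 30.00
```

move_arm --motion '[[[0.8, -0.86, -0.04], [0, 0.012, 0.002], 0.1], [[0.8, -0.86, -0.04], [0, 0.012, 0.002], 0.1], [[0.8, -0.86, -0.04], [0, 0.012, 0.002], 0.1], [[0.8, -0.86, -0.04], [0, 0.012, 0.002], 0.1], [[0.8, -0.86, -0.04], [0, 0.012, 0.002], 0.1], [[0.8, -0.86, -0.04], [0, 0.012, 0.002], 0.1], [[0.8, -0.86, -0.04], [0, 0.012, 0.002], 0.1], [[0.8, -0.86, -0.04], [0, 0.012, 0.002], 0.1], [[0.8, -0.86, -0.04], [0, 0.012, 0.002], 0.1], [[0.8, -0.86, -0.04], [0, 0.012, 0.002], 0.1], [[0.8, -0.86, -0.04], [0, 0.012, 0.002], 0.1], [[0.8, -0.86, -0.04], [0, 0.012, 0.002], 0.1]]' --squeeze 60

```text
time_s: 1.2
position: [0.2872, -0.2697, 0.2671]
tool_rot: [[0.927, 0.229, 0.298], [0.213, -0.973, 0.086], [0.31, -0.016, -0.951]]
ft_force: [-0.4, 0.1, -0.5]
grip_width: 0.0472
```

Run:
```python
from h import *
st()
A=pose(.38,-.1,.33,10.9,60)
plan(A)
```

```text
t 1.20 p [ 0.2872 -0.2697  0.2671] q [-73.3   1.   97.8  18.3  81.4   0.9] F [-0.39  0.09 -0.47] M [-0.014  0.155 -0.012] w 0.0472
yaw 16.03 down 71.92 ty [ 0.2288 -0.9733 -0.016 ]
9 rows of [0.783, -0.815, -0.036] [-0.0017, 0.0111, 0.0016] dist mm 203.4 ang 12.22
```

move_arm --motion '[[[0.8, -0.85, -0.04], [-0.0015, 0.011, 0.0015], 0.1], [[0.8, -0.85, -0.04], [-0.0015, 0.011, 0.0015], 0.1], [[0.8, -0.85, -0.04], [-0.0015, 0.011, 0.0015], 0.1], [[0.8, -0.85, -0.04], [-0.0015, 0.011, 0.0015], 0.1], [[0.8, -0.85, -0.04], [-0.0015, 0.011, 0.0015], 0.1], [[0.8, -0.85, -0.04], [-0.0015, 0.011, 0.0015], 0.1], [[0.8, -0.85, -0.04], [-0.0015, 0.011, 0.0015], 0.1], [[0.8, -0.85, -0.04], [-0.0015, 0.011, 0.0015], 0.1], [[0.8, -0.85, -0.04], [-0.0015, 0.011, 0.0015], 0.1]]'

```text
time_s: 1.95
position: [0.3832, -0.0831, 0.3352]
tool_rot: [[0.846, 0.188, 0.498], [0.16, -0.982, 0.099], [0.508, -0.004, -0.861]]
ft_force: [0.2, -0.7, -0.8]
grip_width: 0.0472
```

Run:
```python
from h import *
st()
plan(pose(.477,.298,.2556,10.9,30))
```

```text
t 1.95 p [ 0.3832 -0.0831  0.3352] q [-48.2 -10.8 100.4  26.9  75.4  27.6] F [ 0.25 -0.68 -0.85] M [-0.089  0.223  0.011] w 0.0472
yaw 11.27 down 59.46 ty [ 0.1881 -0.9821 -0.0044]
21 rows of [0.146, -0.848, 0.415] [-0.0001, 0.0117, -0.0001] dist mm 400.4 ang 29.46
```

move_arm --motion '[[[0.15, -0.85, 0.415], [0, 0.0117, 0], 0.1], [[0.15, -0.85, 0.415], [0, 0.0117, 0], 0.1], [[0.15, -0.85, 0.415], [0, 0.0117, 0], 0.1], [[0.15, -0.85, 0.415], [0, 0.0117, 0], 0.1], [[0.15, -0.85, 0.415], [0, 0.0117, 0], 0.1], [[0.15, -0.85, 0.415], [0, 0.0117, 0], 0.1], [[0.15, -0.85, 0.415], [0, 0.0117, 0], 0.1], [[0.15, -0.85, 0.415], [0, 0.0117, 0], 0.1], [[0.15, -0.85, 0.415], [0, 0.0117, 0], 0.1], [[0.15, -0.85, 0.415], [0, 0.0117, 0], 0.1], [[0.15, -0.85, 0.415], [0, 0.0117, 0], 0.1]]'

```text
time_s: 2.87
position: [0.4285, 0.1268, 0.2856]
tool_rot: [[0.668, 0.188, 0.72], [0.128, -0.982, 0.138], [0.733, 0.0, -0.68]]
ft_force: [-0.2, -1.0, -0.0]
grip_width: 0.0468
```

Run:
```python
from h import *
st()
plan(pose(.477,.298,.2556,10.9,30))
```

```text
t 2.87 p [0.4285 0.1268 0.2856] q [ -6.3  -7.9 114.9  25.9  29.6  55.2] F [-0.21 -0.98 -0.04] M [-0.116  0.333 -0.057] w 0.0468
yaw 10.82 down 42.83 ty [ 1.882e-01 -9.821e-01  4.000e-04]
10 rows of [0.121, -0.795, 0.41] [0.0, 0.0107, -0.0] dist mm 180.5 ang 12.83
```

```bash
cat >> h.py <<'E'
def fkR(q):
    q=np.radians(q); E=lambda a,x:Ro.from_euler(a,x)
    R3=E('z',q[0])*E('y',q[1]+q[2]); return R3, R3*E('z',q[3])*E('y',q[4])*E('z',q[5])
def fk(q,P):
    off,d1,a2,a3,d4,d6,offx=P; R3,R6=fkR(q); r=np.radians(q)
    p=Ro.from_euler('z',r[0]).apply([offx,off,d1])+(Ro.from_euler('z',r[0])*Ro.from_euler('y',r[1])).apply([0,0,a2])+R3.apply([a3,0,d4])+R6.apply([0,0,d6])
    return p,R6.as_matrix()
E
python3 - <<'E'
from h import *
from scipy.optimize import least_squares
np.set_printoptions(precision=4,suppress=True)
D=[([-85.9033,21.8408,74.3855,0,83.8575,-12.3358],[.15555,-.52723,.23071]),([-73.3,1.0,97.8,18.3,81.4,.9],[.2872,-.2697,.2671]),([-48.2,-10.8,100.4,26.9,75.4,27.6],[.3832,-.0831,.3352]),([-6.3,-7.9,114.9,25.9,29.6,55.2],[.4285,.1268,.2856])]
o=readout.observe(); print(fkR(o['q'])[1].as_matrix(),o['tool_rot'])
r=least_squares(lambda P:np.concatenate([fk(np.array(q),P)[0]-p for q,p in D]+[1e-4*(P-[0.1,.15,.4,0,.4,.25,0])]),[0.1,.15,.4,0,.4,.25,0])
print(r.x,np.abs(r.fun).max())
E
```

```text
[[-0.1882  0.6677  0.7203]
 [ 0.9821  0.1282  0.1377]
 [-0.0004  0.7333 -0.6799]] [[ 0.6677  0.1882  0.7203]
 [ 0.1282 -0.9821  0.1377]
 [ 0.7333  0.0004 -0.6799]]
[ 0.1175  0.131   0.5373  0.1038  0.3523  0.2576 -0.0016] 0.0003762777609886969
```

```bash
cat >> h.py <<'E'
P0=np.array([0.1175,0.131,0.5373,0.1038,0.3523,0.2576,-0.0016])
LO=np.array([-178.18,-50.72,12.68,-81.47,9.98,-165.26]);HI=np.array([178.18,133.34,142.11,261.47,163.14,165.26])
def ik(tgt,q0):
    from scipy.optimize import least_squares
    p1,R1=tgt
    def e(q):
        p,R=fk(q,P0); R=R@Ro.from_euler('z',90,degrees=True).as_matrix()
        return np.r_[(p-p1)*10,Ro.from_matrix(R.T@R1).as_rotvec()*2,1e-5*(q-q0)]
    r=least_squares(e,np.clip(q0,LO+.5,HI-.5),bounds=(LO,HI)); q=r.x; return q,np.abs(r.fun[:6]).max()
E
python3 - <<'E'
from h import *
np.set_printoptions(precision=1,suppress=True)
q0=readout.observe()['q']
for n,a in dict(pre=(.477,.298,.2556,10.9),gr=(.5534,.3127,.2106,10.9),up=(.54,.31,.25,10.9),hang=(.54,.2,.25,10.9),ins=(.65,-.128,.17,-22)).items():
  for down in (50,40,30,20,10,0):
    q,e=ik(pose(*a,down),q0); print(n,down,q,'%.4f'%e)
E
```

```text
pre 50 [ 23.7  10.   97.9 -14.9  33.7 112.4] 0.0000
pre 40 [ 24.9   9.6 104.7 -33.4  19.6 130.9] 0.0000
pre 30 [ 25.    9.9 109.2 -68.3  12.  165.3] 0.0979
pre 20 [  26.8   14.   116.8  217.8   24.8 -119.6] 0.0000
pre 10 [  27.3   19.1  121.6  204.2   42.9 -105.3] 0.0000
pre 0 [ 27.5  26.  125.  198.9  62.3 -99. ] 0.0000
gr 50 [ 21.6  19.7  92.4 -14.2  29.1 110.8] 0.0000
gr 40 [ 22.4  19.6  99.2 -37.3  14.6 133.8] 0.0000
gr 30 [ 22.6  19.8 101.9 -69.3  10.  165.3] 0.1661
gr 20 [  23.7   24.3  110.5  207.3   27.  -110.3] 0.0000
gr 10 [  24.1   29.1  114.4  198.6   44.8 -101.1] 0.0000
gr 0 [ 24.2  35.2 116.7 195.   62.7 -97. ] 0.0000
up 50 [ 21.9  16.   90.6 -12.5  34.6 108.9] 0.0000
up 40 [ 22.8  15.4  97.6 -27.8  19.7 124.1] 0.0000
up 30 [ 23.1  15.8 102.8 -69.3  10.7 165.3] 0.0648
up 20 [  24.1   19.   109.6  215.3   21.8 -118.8] 0.0000
up 10 [  24.5   23.3  114.   201.6   39.1 -104.7] 0.0000
up 0 [ 24.7  29.1 117.  196.5  57.2 -99.1] 0.0000
hang 50 [ 7.6 10.5 98.3  4.1 31.3 83.9] 0.0000
hang 40 [  7.3   9.8 105.5  10.8  14.9  77.2] 0.0000
hang 30 [  5.5  11.4 114.4 141.2  10.  -54.1] 0.0764
hang 20 [  6.8  14.  118.4 169.9  22.7 -82.1] 0.0000
hang 10 [  6.6  19.3 123.5 173.8  42.9 -86.2] 0.0000
hang 0 [  6.6  26.5 127.  175.2  63.6 -87.8] 0.0000
ins 50 [-21.1  24.4  92.7  -1.4  22.9  92. ] 0.0000
ins 40 [-20.8  24.4  97.8  -6.8  10.   97.5] 0.0728
ins 30 [-21.   26.5 105.6 184.   12.1 -93.5] 0.0000
ins 20 [-21.   30.  110.6 181.9  30.6 -91.3] 0.0000
ins 10 [-20.9  35.1 114.  181.4  49.2 -90.7] 0.0000
ins 0 [-20.9  41.3 115.7 181.2  67.  -90.5] 0.0000
```

Run:
```python
from h import *
np.set_printoptions(precision=1,suppress=True)
st()
q0=readout.observe()['q']
for n,a in dict(pre=(.508,.304,.276,10.9,62),gr=(.545,.311,.2052,10.9,62),up=(.53,.308,.245,10.9,62),hang=(.545,.22,.2052,10.9,70),ins=(.635,-.12,.17,-22,46),ins2=(.635,-.12,.17,-22,42)).items():
    q,e=ik(pose(*a),q0); print(n,q,'%.4f'%e)
plan(pose(.500,.303,.285,10.9,62))
```

```text
t 2.87 p [0.4 0.1 0.3] q [ -6.3  -7.9 114.9  25.9  29.6  55.2] F [-0.2 -1.  -0. ] M [-0.1  0.3 -0.1] w 0.0468
yaw 10.82 down 42.83 ty [ 0.2 -1.   0. ]
pre [ 21.7  14.1  83.3  -6.1  55.1 103.1] 0.0000
gr [ 20.9  21.2  85.3  -6.5  46.1 103.3] 0.0000
up [ 21.2  17.6  83.6  -6.1  51.3 102.9] 0.0000
hang [10.4 19.1 85.9  0.2 55.  89.4] 0.0000
ins [-20.9  23.   97.9  -3.1  15.1  93.8] 0.0000
ins2 [-20.7  23.1  99.9  -6.2  10.   96.9] 0.0314
10 rows of [0.404, -0.798, 0.326] [0.0, -0.016, -0.0] dist mm 190.2 ang 19.17
```

move_arm --motion '[[[0.4, -0.8, 0.33], [0, -0.0177, 0], 0.1], [[0.4, -0.8, 0.33], [0, -0.0177, 0], 0.1], [[0.4, -0.8, 0.33], [0, -0.0177, 0], 0.1], [[0.4, -0.8, 0.33], [0, -0.0177, 0], 0.1], [[0.4, -0.8, 0.33], [0, -0.0177, 0], 0.1], [[0.4, -0.8, 0.33], [0, -0.0177, 0], 0.1], [[0.4, -0.8, 0.33], [0, -0.0177, 0], 0.1], [[0.4, -0.8, 0.33], [0, -0.0177, 0], 0.1], [[0.4, -0.8, 0.33], [0, -0.0177, 0], 0.1], [[0.4, -0.8, 0.33], [0, -0.0177, 0], 0.1], [[0, 0, 0], [0, 0, 0], 0.1], [[0, 0, 0], [0, 0, 0], 0.1]]'

```text
time_s: 3.87
position: [0.4976, 0.3164, 0.2768]
tool_rot: [[0.891, 0.192, 0.412], [0.175, -0.981, 0.078], [0.42, 0.003, -0.908]]
ft_force: [-0.5, -0.2, -0.4]
grip_width: 0.0469
```

Run:
```python
from h import *
st()
s=cam("scene");t=cam("top")
crop(s['img'],370,80,490,230,4,"s1.png");crop(t['img'],140,170,280,300,5,"t1.png")
plan(pose(.500,.303,.285,10.9,64))
```

```text
t 3.87 p [0.4976 0.3164 0.2768] q [ 23.3  14.9  81.   -6.1  60.  104.1] F [-0.49 -0.23 -0.44] M [-0.038  0.197  0.022] w 0.0469
yaw 10.71 down 65.20 ty [ 0.192  -0.9814  0.0029]
1 rows of [0.178, 0.647, -0.355] [0.0008, 0.0098, 0.0014] dist mm 15.2 ang 1.19
```

View pics/s1.png

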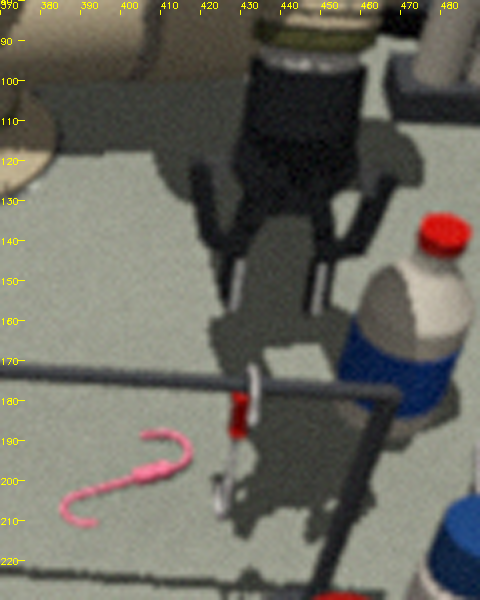

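View pics/t1.png

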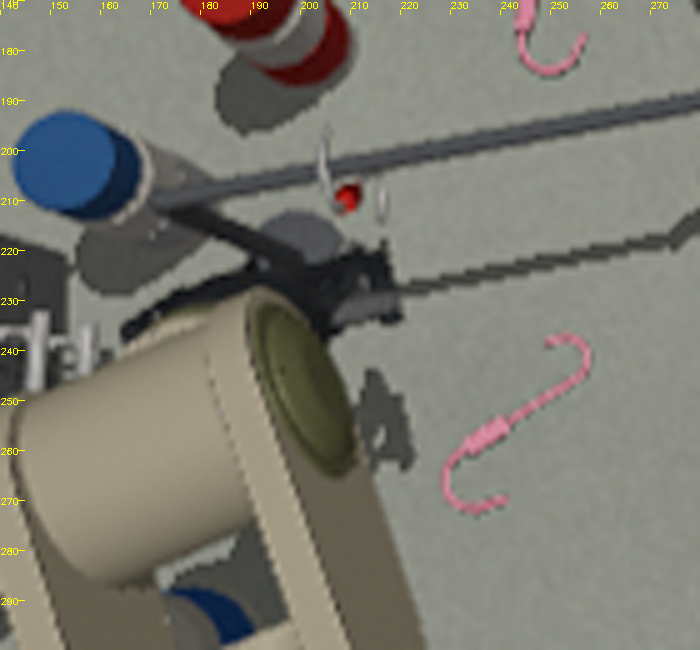

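Run:
```python
from h import *
np.set_printoptions(precision=2,suppress=True)
import pickle
s,t=pickle.load(open("d0.pkl","rb"))
o=readout.observe();p=o['position'];R=o['tool_rot']
for b in (0,.005,.01):
  for y in (-.0235,.0235):
    P=p+R@[0,y,-b]; print(b,y,'scene',proj(s,P),'top',proj(t,P))
S=np.array([.5416,.3104,.2203]); print('sleeve',proj(s,S),proj(t,S))
# effect of 5mm
print(proj(s,S+[0,.005,0])-proj(s,S),proj(s,S+[0,0,.005])-proj(s,S))
```

```text
0 -0.0235 scene [[445.26 159.26]] top [[191.6  223.14]]
0 0.0235 scene [[428.1  158.27]] top [[208.88 219.91]]
0.005 -0.0235 scene [[445.54 157.54]] top [[191.17 223.7 ]]
0.005 0.0235 scene [[428.36 156.55]] top [[208.53 220.45]]
0.01 -0.0235 scene [[445.83 155.81]] top [[190.73 224.26]]
0.01 0.0235 scene [[428.61 154.82]] top [[208.18 220.99]]
sleeve [[429.12 183.68]] [[208.75 208.77]]
[[1.8  0.35]] [[ 0.35 -1.23]]
```

Run:
```python
from h import *
np.set_printoptions(precision=2,suppress=True)
o=st();print(o['qvel'])
s=cam("scene");t=cam("top")
crop(s['img'],410,110,480,215,7,"s2.png");crop(t['img'],170,190,240,250,10,"t2.png")
o=st()
```

```text
t 3.97 p [0.5  0.32 0.28] q [ 23.2  14.8  81.1  -6.   59.9 104.1] F [-0.45 -0.81 -0.02] M [-0.06  0.2   0.04] w 0.0471
yaw 10.68 down 65.17 ty [ 0.19 -0.98  0.  ]
[-0.57 -0.96  0.71 -0.04  0.11 -0.02]
t 4.07 p [0.5  0.32 0.28] q [ 23.2  14.8  81.1  -6.1  59.9 104.1] F [ 0.56  0.3  -0.39] M [-0.02  0.21 -0.05] w 0.0470
yaw 10.65 down 65.14 ty [ 0.19 -0.98  0.  ]
```

View pics/s2.png

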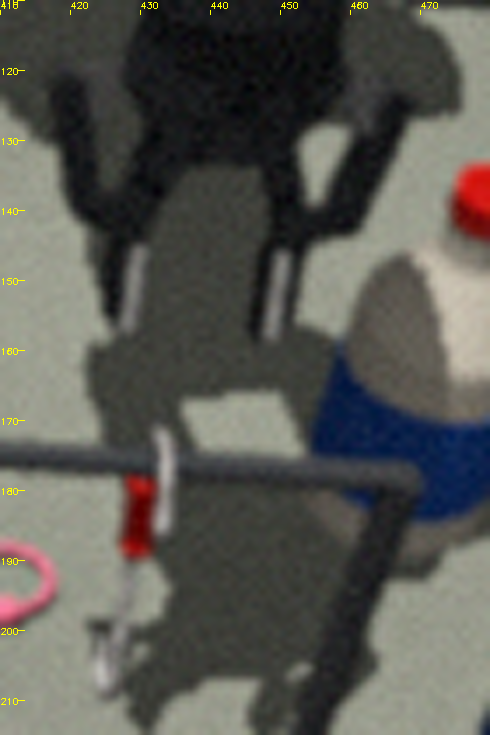

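View pics/t2.png

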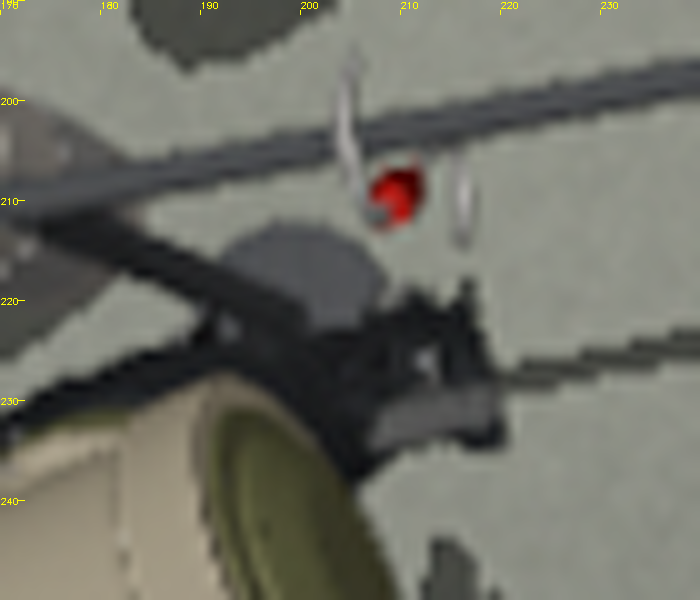

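Run:
```python
from h import *
pre=pose(.508,.3044,.2814,10.9,64)
plan(pre,N=2)
plan(pose(.5446,.3114,.2050,10.9,64),cur=pre,mm=8)
```

```text
2 rows of [0.235, 0.317, 0.003] [0.0004, 0.0048, 0.0006] dist mm 15.8 ang 1.15
11 rows of [0.0, 0.0, 0.386] [0.0, 0.0, 0.0] dist mm 85.0 ang 0.00
```

move_arm --motion '[[[0.24, 0.32, 0], [0, 0.005, 0.0006], 0.1], [[0.24, 0.32, 0], [0, 0.005, 0.0006], 0.1], [[0, 0, 0], [0, 0, 0], 0.1], [[0, 0, 0], [0, 0, 0], 0.1]]'

```text
time_s: 4.4
position: [0.5086, 0.3011, 0.2831]
tool_rot: [[0.881, 0.186, 0.436], [0.168, -0.983, 0.081], [0.443, 0.002, -0.896]]
ft_force: [0.4, -0.1, 0.3]
grip_width: 0.0466
```

Run:
```python
from h import *
st()
plan(pose(.5446,.3114,.2050,10.9,64),N=11)
```

```text
t 4.40 p [0.5086 0.3011 0.2831] q [ 21.3  14.2  81.4  -5.5  58.6 102.3] F [ 0.41 -0.05  0.31] M [-0.059  0.18   0.006] w 0.0466
yaw 10.54 down 63.70 ty [ 0.1861 -0.9825  0.0016]
11 rows of [-0.005, -0.016, 0.393] [0.0001, -0.0002, -0.0001] dist mm 86.6 ang 0.36
```

move_arm --motion '[[[0, -0.02, 0.39], [0, 0, 0], 0.1], [[0, -0.02, 0.39], [0, 0, 0], 0.1], [[0, -0.02, 0.39], [0, 0, 0], 0.1], [[0, -0.02, 0.39], [0, 0, 0], 0.1], [[0, -0.02, 0.39], [0, 0, 0], 0.1], [[0, -0.02, 0.39], [0, 0, 0], 0.1], [[0, -0.02, 0.39], [0, 0, 0], 0.1], [[0, -0.02, 0.39], [0, 0, 0], 0.1], [[0, -0.02, 0.39], [0, 0, 0], 0.1], [[0, -0.02, 0.39], [0, 0, 0], 0.1], [[0, -0.01, 0.2], [0, 0, 0], 0.1], [[0, 0, 0], [0, 0, 0], 0.1]]'

```text
time_s: 5.4
position: [0.547, 0.3127, 0.1994]
tool_rot: [[0.882, 0.186, 0.433], [0.168, -0.983, 0.08], [0.44, 0.002, -0.898]]
ft_force: [-1.5, 0.8, 0.5]
grip_width: 0.0472
```

Run:
```python
from h import *
st()
plan(pose(.5446,.3114,.2050,10.9,64))
s=cam("scene");t=cam("top")
crop(s['img'],400,130,480,230,6,"s3.png");crop(t['img'],170,180,240,250,8,"t3.png")
```

```text
t 5.40 p [0.547  0.3127 0.1994] q [ 20.9  22.2  84.   -6.1  48.2 103.2] F [-1.47  0.81  0.53] M [-0.052  0.194  0.069] w 0.0472
yaw 10.47 down 63.89 ty [ 0.1857 -0.9826  0.002 ]
1 rows of [0.004, 0.043, -0.31] [0.0016, -0.0009, -0.0011] dist mm 6.3 ang 0.26
```

View pics/s3.png

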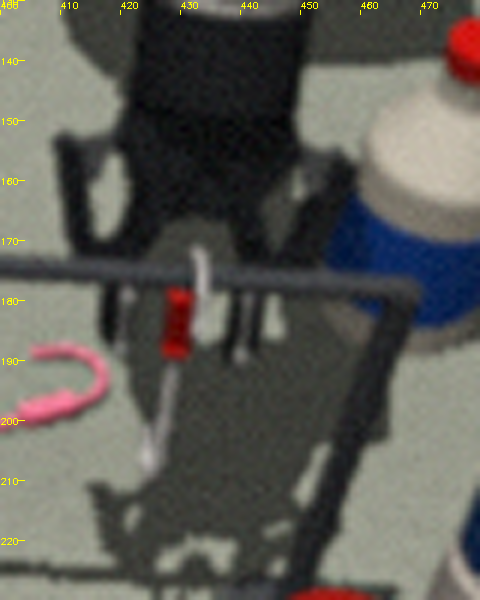

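View pics/t3.png

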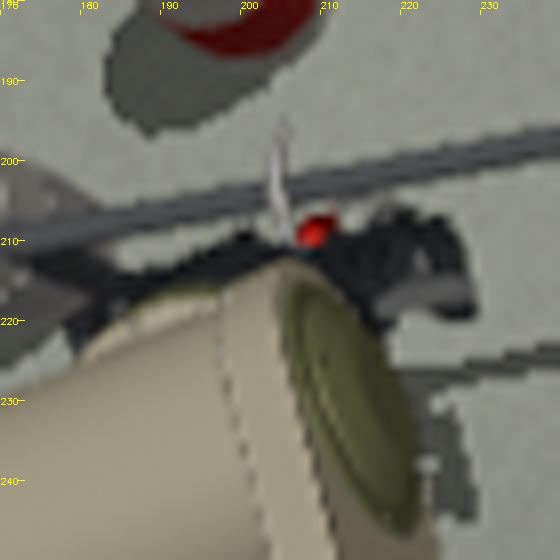

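move_arm --motion '[[[0, 0.02, -0.2], [0, 0, 0], 0.1], [[0, 0, 0], [0, 0, 0], 0], [[0, 0, 0], [0, 0, 0], -0.2], [[0, 0, 0], [0, 0, 0], -0.4], [[0, 0, 0], [0, 0, 0], -0.6], [[0, 0, 0], [0, 0, 0], -0.8], [[0, 0, 0], [0, 0, 0], -1], [[0, 0, 0], [0, 0, 0], -1], [[0, 0, 0], [0, 0, 0], -1], [[0, 0, 0], [0, 0, 0], -1]]' --squeeze 60

```text
time_s: 6.33
position: [0.5452, 0.3122, 0.2071]
tool_rot: [[0.88, 0.186, 0.437], [0.167, -0.983, 0.082], [0.445, 0.001, -0.895]]
ft_force: [0.2, -0.1, 0.2]
grip_width: 0.0108
```

Run:
```python
from h import *
st()
s=cam("scene");t=cam("top")
crop(s['img'],400,130,480,230,6,"s4.png");crop(t['img'],170,180,240,250,8,"t4.png")
```

```text
t 6.33 p [0.5452 0.3122 0.2071] q [ 20.9  21.5  83.8  -6.1  48.8 103.1] F [ 0.15 -0.06  0.2 ] M [-0.023  0.228  0.02 ] w 0.0108
yaw 10.61 down 63.57 ty [ 0.1861 -0.9825  0.001 ]
```

View pics/s4.png

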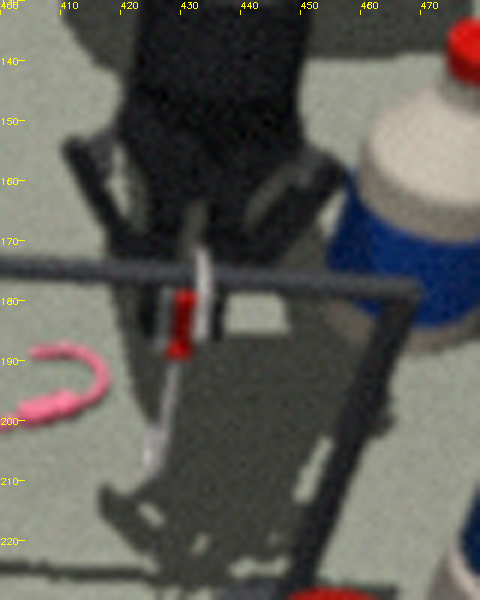

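move_arm --motion '[[[0, 0, -0.3], [0, 0, 0], -1], [[0, 0, -0.4], [0, 0, 0], -1], [[0, 0, -0.4], [0, 0, 0], -1], [[0, 0, -0.4], [0, 0, 0], -1], [[0, 0, -0.2], [0, 0, 0], -1], [[0, 0, 0], [0, 0, 0], -1]]'

```text
time_s: 6.93
position: [0.5285, 0.3092, 0.2415]
tool_rot: [[0.88, 0.186, 0.438], [0.167, -0.983, 0.082], [0.446, 0.001, -0.895]]
ft_force: [0.0, -0.0, -0.2]
grip_width: 0.0108
```

Run:
```python
from h import *
st()
s=cam("scene");t=cam("top")
crop(s['img'],400,130,480,230,6,"s5.png");crop(t['img'],170,180,240,250,8,"t5.png")
```

```text
t 6.93 p [0.5285 0.3092 0.2415] q [ 21.3  18.2  82.9  -5.9  53.  103. ] F [ 0.04 -0.01 -0.23] M [-0.05   0.219  0.001] w 0.0108
yaw 10.64 down 63.54 ty [ 1.862e-01 -9.825e-01  8.000e-04]
```

View pics/s5.png

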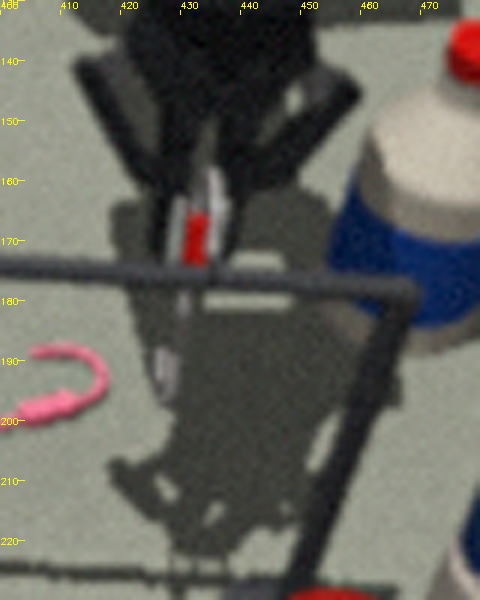

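View pics/t5.png

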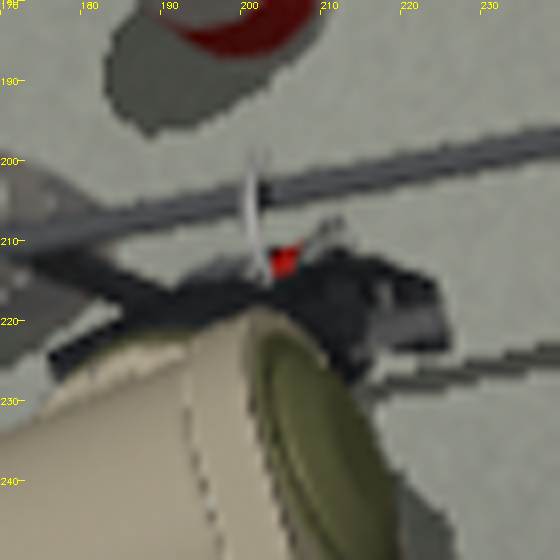

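move_arm --motion '[[[-0.3, 0, -0.3], [0, 0, 0], -1], [[-0.5, 0, -0.4], [0, 0, 0], -1], [[-0.6, 0, -0.4], [0, 0, 0], -1], [[-0.6, 0, -0.4], [0, 0, 0], -1], [[-0.6, 0, -0.4], [0, 0, 0], -1], [[-0.6, 0, -0.4], [0, 0, 0], -1], [[-0.3, 0, -0.2], [0, 0, 0], -1], [[0, 0, 0], [0, 0, 0], -1]]'

```text
time_s: 7.7
position: [0.4355, 0.2909, 0.253]
tool_rot: [[0.882, 0.186, 0.432], [0.168, -0.983, 0.08], [0.44, 0.002, -0.898]]
ft_force: [-0.3, 0.2, -0.7]
grip_width: 0.0107
```

Run:
```python
from h import *
st()
s=cam("scene");t=cam("top")
crop(s['img'],400,110,480,210,6,"s6.png");crop(t['img'],170,180,240,250,8,"t6.png")
```

```text
t 7.70 p [0.4355 0.2909 0.253 ] q [ 23.7   9.1  93.3  -7.3  52.3 106.1] F [-0.33  0.23 -0.72] M [-0.052  0.256 -0.025] w 0.0107
yaw 10.48 down 63.91 ty [ 0.1859 -0.9826  0.002 ]
```

View pics/s6.png

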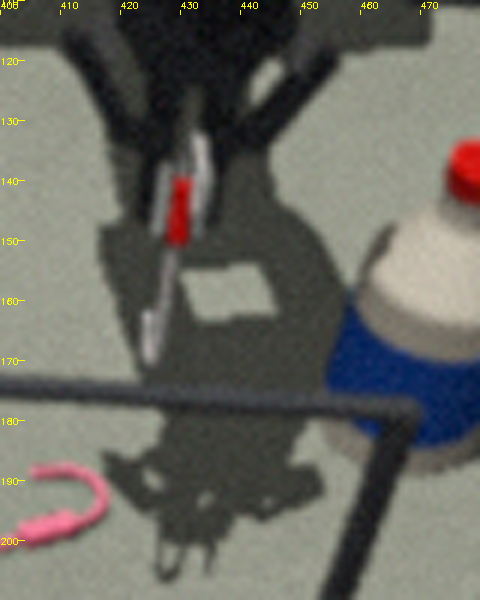

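View pics/t6.png

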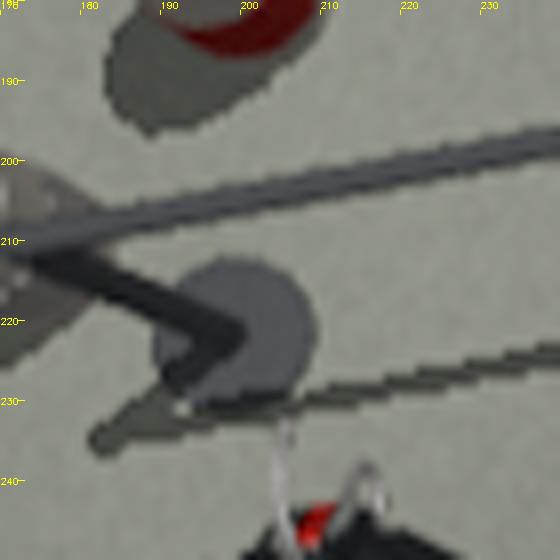

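```bash
cat >> h.py <<'E'
import json
TIP=np.array([-1.7,0,-74.2])*1e-3; BEND=np.array([15,0,-86.])*1e-3; BC=np.array([15,0,-71.])*1e-3; CROOK=np.array([9.4,0,28.2])*1e-3
def hookR(yaw,L):  # L lean rad; hook axes in world at lean L
    return (Ro.from_euler('z',yaw,degrees=True)*Ro.from_euler('y',-(L-.42))).as_matrix()
Rg=np.array([[0.88,0.1861,0.437],[0.167,-0.9825,0.082],[0.445,0.001,-0.895]]); u,_,v=np.linalg.svd(Rg); Rg=u@v
pg=np.array([.5452,.3122,.2071]); Sg=np.array([.5416,.3109,.2203])
OFF=json.load(open('off.json')) if __import__('os').path.exists('off.json') else [0,0,0]
def grasp():  # hook in tool frame
    t=Rg.T@(Sg-pg); t[1]=0; t=t+np.array(OFF)
    a=np.degrees(np.arctan2(Rg[1,2],Rg[0,2])); R=Rg.T@hookR(a,.42); return t,R
def tool_for(point,world,yaw,L):
    t,R=grasp(); Rh=hookR(yaw,L); Rt=Rh@R.T; o=np.asarray(world)-Rh@point; return o-Rt@t,Rt
def hook_now(o=None):
    o=o or readout.observe(); t,R=grasp(); return o['position']+o['tool_rot']@t, o['tool_rot']@R
E
python3 - <<'E'
from h import *
import pickle
np.set_printoptions(precision=4,suppress=True)
s,t=pickle.load(open("d0.pkl","rb"))
print(grasp())
print('hole scene z=.108',onz(s,(271.7,207.2),.108))
print('topedge scene', onz(s,(262,198.3),.122),onz(s,(281,209.5),.122)); print('topedge top', onz(t,(366.8,185.3),.122),onz(t,(344.3,176.5),.122))
H,Rh=hook_now()
for n,p in dict(o=H,tip=H+Rh@TIP,bend=H+Rh@BEND,crook=H+Rh@CROOK).items(): print(n,p,proj(s,p),proj(t,p))
n=np.array([.927,-.375,0]); Hh=np.array([.651,-.1276,.108])
A=(np.array([.43,-.06,.27]),tool_for(TIP,Hh,-22,.7)[1])
q0=readout.observe()['q']
print('A',A[0],ik(A,q0)); plan(A)
qA=ik(A,q0)[0]
for k,w in dict(over=Hh+20e-3*n+[0,0,.05],pre=Hh+20e-3*n-[0,0,.014],hole=Hh).items():
    T=tool_for(TIP,w,-22,.7); print(k,T[0],ik(T,qA))
E
```

```text
(array([ 0.0025,  0.    , -0.0135]), array([[ 0.8956,  0.002 ,  0.4449],
       [ 0.0018, -1.    ,  0.0009],
       [ 0.4449, -0.    , -0.8956]]))
hole scene z=.108 [ 0.6546 -0.1252  0.108 ]
topedge scene [ 0.6401 -0.1601  0.122 ] [ 0.6666 -0.0908  0.122 ]
topedge top [ 0.6362 -0.1643  0.122 ] [ 0.665  -0.0921  0.122 ]
o [0.4333 0.2904 0.2661] [[429.094  145.2581]] [[209.3257 245.5539]]
tip [0.4312 0.29   0.1919] [[424.2014 163.3256]] [[216.2816 247.8656]]
bend [0.4476 0.293  0.18  ] [[423.8839 169.9937]] [[216.5442 242.4993]]
crook [0.4427 0.2922 0.2942] [[431.3379 139.9941]] [[205.9919 241.3057]]
A [ 0.43 -0.06  0.27] (array([-24.8231,  -6.5785, 114.0385,   3.7936,  30.1681,  84.5184]), np.float64(4.935549517238672e-07))
21 rows of [0.061, 0.847, 0.007] [-0.0073, 0.0063, 0.0107] dist mm 351.6 ang 36.35
over [ 0.6588 -0.1308  0.2181] (array([-21.0532,  21.5495,  89.3337,  -1.4243,  26.6667,  91.8543]), np.float64(1.346986366318413e-07))
pre [ 0.6588 -0.1308  0.1541] (array([-21.0532,  26.3665,  94.1296,  -2.1794,  17.0583,  92.665 ]), np.float64(2.0931318975429754e-07))
hole [ 0.6403 -0.1233  0.1681] (array([-21.0116,  23.6309,  96.1483,  -2.1859,  17.776 ,  92.6937]), np.float64(2.0430179550358078e-07))
```

move_arm --motion '[[[0.06, 0.4, 0], [-0.007, 0.006, 0.01], -1], [[0.06, 0.8, 0], [-0.007, 0.006, 0.01], -1], [[0.06, 0.85, 0], [-0.0073, 0.0063, 0.0107], -1], [[0.06, 0.85, 0], [-0.0073, 0.0063, 0.0107], -1], [[0.06, 0.85, 0], [-0.0073, 0.0063, 0.0107], -1], [[0.06, 0.85, 0], [-0.0073, 0.0063, 0.0107], -1], [[0.06, 0.85, 0], [-0.0073, 0.0063, 0.0107], -1], [[0.06, 0.85, 0], [-0.0073, 0.0063, 0.0107], -1], [[0.06, 0.85, 0], [-0.0073, 0.0063, 0.0107], -1], [[0.06, 0.85, 0], [-0.0073, 0.0063, 0.0107], -1], [[0.06, 0.85, 0], [-0.0073, 0.0063, 0.0107], -1], [[0.06, 0.85, 0], [-0.0073, 0.0063, 0.0107], -1]]'

```text
time_s: 8.8
position: [0.4615, 0.0865, 0.2619]
tool_rot: [[0.799, -0.163, 0.579], [-0.118, -0.986, -0.116], [0.59, 0.024, -0.807]]
ft_force: [0.6, 0.6, 0.6]
grip_width: 0.0111
```

Run:
```python
from h import *
st()
Hh=np.array([.651,-.1276,.108])
A=(np.array([.43,-.06,.27]),tool_for(TIP,Hh,-22,.7)[1])
plan(A)
```

```text
t 8.80 p [0.4615 0.0865 0.2619] q [ -0.2   0.5 105.9 -10.5  38.5 104.9] F [0.65 0.56 0.61] M [0.028 0.31  0.021] w 0.0111
yaw -11.30 down 53.83 ty [-0.1632 -0.9863  0.0243]
9 rows of [0.052, 0.834, 0.001] [-0.0064, 0.0057, 0.0097] dist mm 150.1 ang 14.00
```

move_arm --motion '[[[0.05, 0.84, 0], [-0.0065, 0.006, 0.01], -1], [[0.05, 0.84, 0], [-0.0065, 0.006, 0.01], -1], [[0.05, 0.84, 0], [-0.0065, 0.006, 0.01], -1], [[0.05, 0.84, 0], [-0.0065, 0.006, 0.01], -1], [[0.05, 0.84, 0], [-0.0065, 0.006, 0.01], -1], [[0.05, 0.84, 0], [-0.0065, 0.006, 0.01], -1], [[0.05, 0.84, 0], [-0.0065, 0.006, 0.01], -1], [[0.05, 0.4, 0], [-0.006, 0.005, 0.01], -1], [[0, 0, 0], [0, 0, 0], -1]]'

```text
time_s: 9.55
position: [0.4372, -0.0504, 0.2689]
tool_rot: [[0.683, -0.381, 0.624], [-0.279, -0.925, -0.259], [0.675, 0.003, -0.738]]
ft_force: [-0.1, 0.3, -0.1]
grip_width: 0.0104
```

Run:
```python
from h import *
st()
n=np.array([.927,-.375,0]); Hh=np.array([.652,-.127,.108])
T=tool_for(TIP,Hh+25e-3*n+[0,0,.055],-22,.7); print(T)
plan(T)
```

```text
t 9.55 p [ 0.4372 -0.0504  0.2689] q [-21.7  -5.5 113.4  -1.2  29.6  91.4] F [-0.1   0.3  -0.06] M [ 0.199  0.387 -0.018] w 0.0104
yaw -22.55 down 47.53 ty [-0.381  -0.9246  0.0025]
(array([ 0.664425  , -0.13203721,  0.22313909]), array([[ 0.68478083, -0.37320721,  0.62593258],
       [-0.27446414, -0.92774699, -0.25289318],
       [ 0.67508862,  0.00138035, -0.73773535]]))
12 rows of [0.613, -0.042, 0.819] [0.0003, -0.0, -0.0002] dist mm 245.7 ang 0.48
```

move_arm --motion '[[[0.3, -0.02, 0.4], [0, 0, 0], -1], [[0.61, -0.04, 0.8], [0, 0, 0], -1], [[0.61, -0.04, 0.8], [0, 0, 0], -1], [[0.61, -0.04, 0.8], [0, 0, 0], -1], [[0.61, -0.04, 0.8], [0, 0, 0], -1], [[0.61, -0.04, 0.8], [0, 0, 0], -1], [[0.61, -0.04, 0.8], [0, 0, 0], -1], [[0.61, -0.04, 0.8], [0, 0, 0], -1], [[0.61, -0.04, 0.8], [0, 0, 0], -1], [[0.61, -0.04, 0.8], [0, 0, 0], -1], [[0.61, -0.04, 0.8], [0, 0, 0], -1], [[0, 0, 0], [0, 0, 0], -1]]'

```text
time_s: 10.55
position: [0.6539, -0.1188, 0.2238]
tool_rot: [[0.686, -0.372, 0.626], [-0.273, -0.928, -0.253], [0.675, 0.002, -0.738]]
ft_force: [-1.0, -0.2, -2.1]
grip_width: 0.0111
```

Run:
```python
from h import *
st()
n=np.array([.927,-.375,0]); Hh=np.array([.652,-.127,.108])
T=tool_for(TIP,Hh+25e-3*n+[0,0,.055],-22,.7)
plan(T)
s=cam("scene");t=cam("top")
import pickle; pickle.dump((s,t,readout.observe()),open("d7.pkl","wb"))
crop(s['img'],240,140,310,230,8,"s7.png");crop(t['img'],320,140,400,210,9,"t7.png")
H,Rh=hook_now()
for n,p in dict(o=H,tip=H+Rh@TIP,bend=H+Rh@BEND,crook=H+Rh@CROOK).items(): print(n,p,proj(s,p),proj(t,p))
```

```text
t 10.55 p [ 0.6539 -0.1188  0.2238] q [-19.9  20.6  89.9  -3.   27.2  94. ] F [-1.   -0.24 -2.12] M [ 0.161  0.331 -0.006] w 0.0111
yaw -21.99 down 47.57 ty [-0.3721 -0.9282  0.0023]
1 rows of [0.52, 0.416, 0.522] [-0.0001, 0.0003, 0.0007] dist mm 16.9 ang 0.09
o [ 0.64463642 -0.11508261  0.23571046] [[272.99298528 175.73692571]] [[355.83634856 173.68606391]]
tip [ 0.66198581 -0.1221354   0.16389272] [[270.44571665 196.78071028]] [[355.16514399 174.16406496]]
bend [ 0.67988649 -0.12934263  0.15712875] [[266.18827761 202.28620722]] [[357.08696839 169.20493273]]
crook [ 0.6458533  -0.11554136  0.26540741] [[271.93249518 168.41375801]] [[357.27207118 170.6114297 ]]
```

View pics/s7.png

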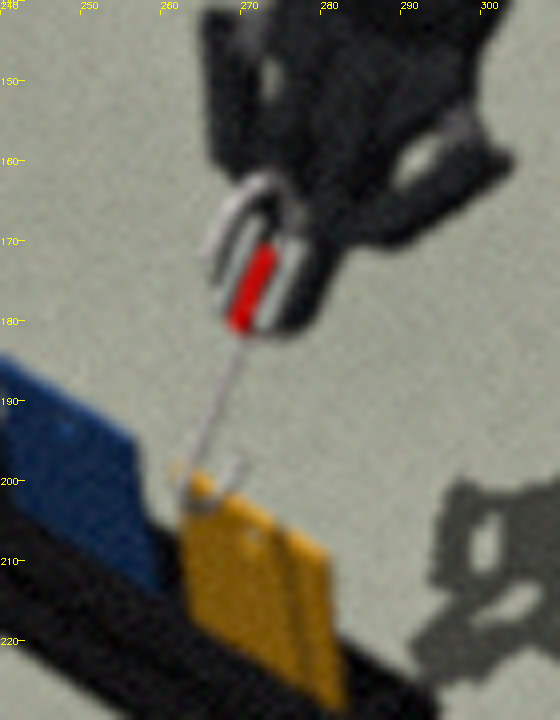

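View pics/t7.png

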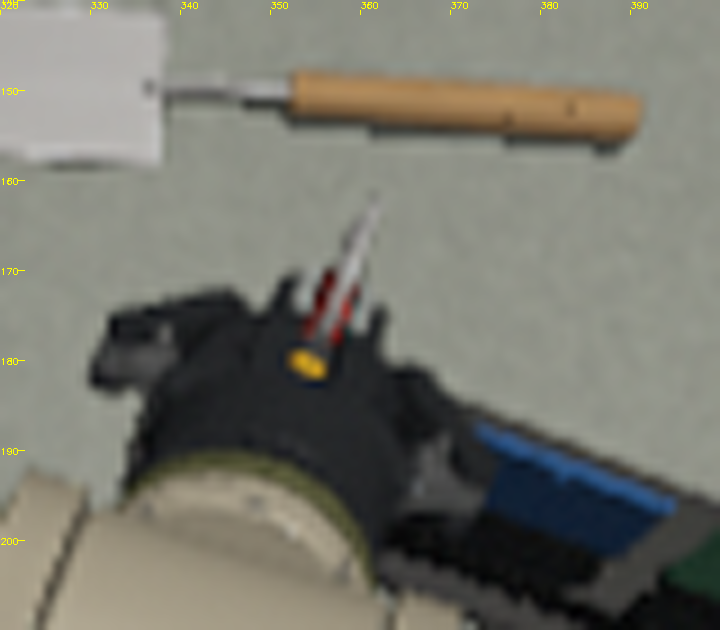

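Run:
```python
from h import *
st()
n=np.array([.927,-.375,0]); Hh=np.array([.655,-.1245,.108])
T=tool_for(TIP,Hh+20e-3*n+[0,0,.055],-22,.7)
plan(T,N=2)
T2=tool_for(TIP,Hh+18e-3*n-[0,0,.012],-22,.7)
plan(T2,cur=T,N=8)
```

```text
t 10.65 p [ 0.6514 -0.1178  0.2241] q [-19.9  20.3  90.2  -3.   27.2  94. ] F [ 1.18 -0.69  0.77] M [0.163 0.299 0.01 ] w 0.0107
yaw -21.97 down 47.65 ty [-0.3718 -0.9283  0.0023]
2 rows of [0.248, 0.122, 0.258] [-0.0001, 0.0005, 0.0004] dist mm 15.1 ang 0.15
8 rows of [-0.292, -0.001, 0.3] [0.0, 0.0, 0.0] dist mm 67.0 ang 0.00
```

move_arm --motion '[[[0.25, 0.12, 0.26], [0, 0.0005, 0.0004], -1], [[0.25, 0.12, 0.26], [0, 0, 0], -1], [[0, 0, 0], [0, 0, 0], -1], [[0, 0, 0], [0, 0, 0], -1]]'

```text
time_s: 10.98
position: [0.6634, -0.1266, 0.2232]
tool_rot: [[0.686, -0.371, 0.626], [-0.273, -0.929, -0.251], [0.674, 0.002, -0.738]]
ft_force: [-0.3, 0.5, -0.6]
grip_width: 0.0107
```

Run:
```python
from h import *
st()
n=np.array([.927,-.375,0]); Hh=np.array([.655,-.1245,.108])
H,Rh=hook_now(); d=H+Rh@TIP-Hh; print('tip rel n,m,z',d@n,d@[.375,.927,0],d[2])
plan(tool_for(TIP,Hh+18e-3*n-[0,0,.012],-22,.7),N=8)
```

```text
t 10.98 p [ 0.6634 -0.1266  0.2232] q [-20.5  21.6  88.3  -2.   27.7  92.7] F [-0.29  0.5  -0.59] M [0.118 0.337 0.016] w 0.0107
yaw -21.86 down 47.60 ty [-0.3706 -0.9288  0.0017]
tip rel n,m,z 0.02009939283135049 0.001223503474902704 0.05500445658826457
8 rows of [-0.293, 0.007, 0.3] [-0.0001, 0.0001, 0.0001] dist mm 67.1 ang 0.17
```

move_arm --motion '[[[-0.29, 0.007, 0.3], [0, 0, 0], -1], [[-0.29, 0.007, 0.3], [0, 0, 0], -1], [[-0.29, 0.007, 0.3], [0, 0, 0], -1], [[-0.29, 0.007, 0.3], [0, 0, 0], -1], [[-0.29, 0.007, 0.3], [0, 0, 0], -1], [[-0.29, 0.007, 0.3], [0, 0, 0], -1], [[-0.2, 0.007, 0.2], [0, 0, 0], -1], [[0, 0, 0], [0, 0, 0], -1], [[0, 0, 0], [0, 0, 0], -1]]'

```text
time_s: 11.73
position: [0.6596, -0.1265, 0.1603]
tool_rot: [[0.688, -0.371, 0.624], [-0.273, -0.929, -0.251], [0.672, 0.002, -0.74]]
ft_force: [0.1, -0.1, 0.1]
grip_width: 0.0107
```

Run:
```python
from h import *
st()
n=np.array([.927,-.375,0]); Hh=np.array([.655,-.1245,.108])
s=cam("scene");t=cam("top")
crop(s['img'],245,165,300,230,11,"s8.png");crop(t['img'],330,150,390,200,12,"t8.png")
st()
H,Rh=hook_now(); d=H+Rh@TIP-Hh; print('tip rel n,m,z',d@n,d@[.375,.927,0],d[2])
for k,p in dict(o=H,tip=H+Rh@TIP,bend=H+Rh@BEND,crook=H+Rh@CROOK).items(): print(k,p,proj(s,p),proj(t,p))
print(proj(s,Hh),proj(s,Hh+n*.002))
```

```text
t 11.73 p [ 0.6596 -0.1265  0.1603] q [-20.6  25.9  93.7  -2.7  18.2  93.4] F [ 0.07 -0.07  0.09] M [ 0.123  0.35  -0.049] w 0.0107
yaw -21.88 down 47.75 ty [-0.3708 -0.9287  0.0017]
t 11.83 p [ 0.6597 -0.1265  0.1608] q [-20.6  25.8  93.6  -2.7  18.3  93.4] F [-0.05  0.18 -1.1 ] M [ 0.136  0.332 -0.033] w 0.0110
yaw -21.87 down 47.71 ty [-0.3708 -0.9287  0.0017]
tip rel n,m,z 0.016546058767724452 -0.000109846333409046 -0.007375549228886877
o [ 0.65298575 -0.12384083  0.17245968] [[270.70860437 192.46378721]] [[356.10433645 176.28891415]]
tip [ 0.67029771 -0.13080689  0.10062445] [[268.35348674 212.25620672]] [[355.42539554 176.59529243]]
bend [ 0.6882016  -0.13798916  0.09384245] [[264.23713298 217.6460237 ]] [[357.23651623 171.87529735]]
crook [ 0.65422159 -0.12432678  0.20215541] [[269.63193834 185.7049719 ]] [[357.47330283 173.45299896]]
[[271.86100556 207.3548525 ]] [[271.4197239  207.75578935]]
```

View pics/s8.png

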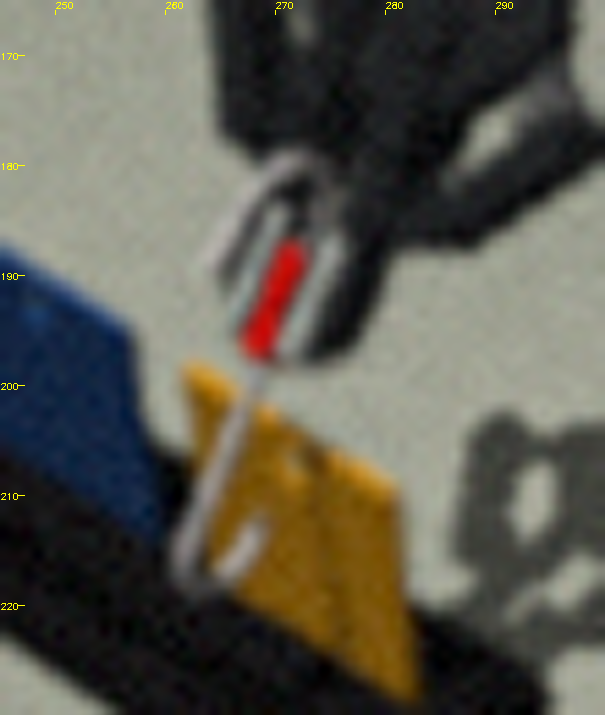

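View pics/t8.png

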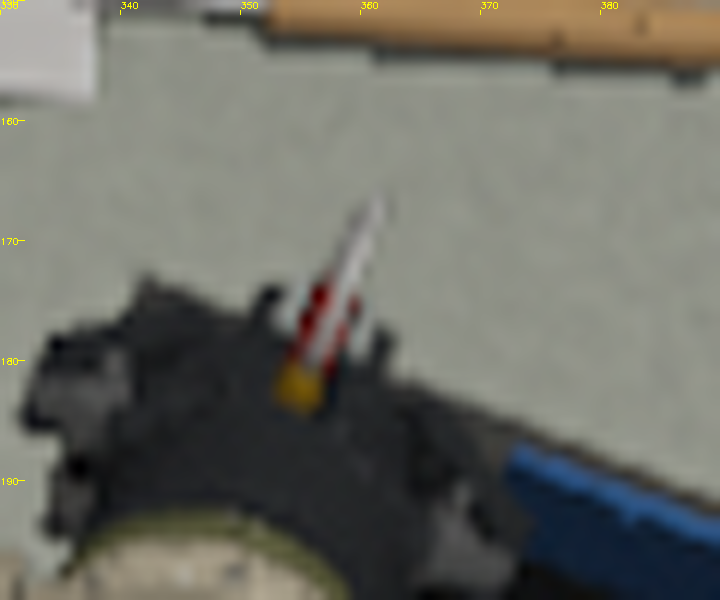

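Run:
```python
from h import *
np.set_printoptions(precision=3,suppress=True)
n=np.array([.927,-.375,0]); Hh=np.array([.655,-.1245,.108]); q=readout.observe()['q']
for L in (.7,.73,.75,.77):
  a=.678+L-.42; u=-np.sin(a)*n+[0,0,np.cos(a)]
  for k in(-.018,0,.014):
    T=tool_for(TIP,Hh-[0,0,.001]+k*u,-22,L); print(L,k,ik(T,q))
L=.74;a=.678+L-.42; u=-np.sin(a)*n+[0,0,np.cos(a)]
T=tool_for(TIP,Hh-[0,0,.001]-.018*u,-22,L); plan(T,N=3)
T2=tool_for(TIP,Hh-[0,0,.001]+.013*u,-22,L); plan(T2,cur=T,N=10)
```

```text
0.7 -0.018 (array([-20.532,  26.025,  94.191,  -3.323,  17.36 ,  94.138]), np.float64(1.714593319521413e-08))
0.7 0 (array([-20.485,  24.011,  95.669,  -3.329,  17.897,  94.169]), np.float64(1.6246480397569548e-08))
0.7 0.014 (array([-20.447,  22.429,  96.758,  -3.324,  18.391,  94.184]), np.float64(1.5289017896739806e-08))
0.73 -0.018 (array([-20.51 ,  25.916,  95.606,  -4.194,  14.345,  95.015]), np.float64(4.63955858007671e-08))
0.73 0 (array([-20.461,  23.906,  97.158,  -4.201,  14.804,  95.048]), np.float64(4.490741113087097e-08))
0.73 0.014 (array([-20.421,  22.325,  98.307,  -4.191,  15.238,  95.059]), np.float64(4.323235997220102e-08))
0.75 -0.018 (array([-20.496,  25.872,  96.538,  -5.02 ,  12.32 ,  95.846]), np.float64(8.3621469316354e-08))
0.75 0 (array([-20.445,  23.868,  98.14 ,  -5.027,  12.724,  95.88 ]), np.float64(7.94644917390921e-08))
0.75 0.014 (array([-20.403,  22.29 ,  99.328,  -5.01 ,  13.116,  95.886]), np.float64(7.855145498007453e-08))
0.77 -0.018 (array([-20.481,  25.853,  97.46 ,  -6.181,  10.284,  97.011]), np.float64(1.6280377684829266e-07))
0.77 0 (array([-20.429,  23.857,  99.111,  -6.187,  10.631,  97.047]), np.float64(1.3974244741099499e-07))
0.77 0.014 (array([-20.385,  22.284, 100.339,  -6.158,  10.979,  97.041]), np.float64(1.4212555427885059e-07))
3 rows of [-0.093, -0.002, 0.002] [-0.0003, 0.0068, 0.0003] dist mm 5.6 ang 2.46
10 rows of [-0.033, -0.0, -0.151] [0.0, 0.0, 0.0] dist mm 31.0 ang 0.00
```

move_arm --motion '[[[-0.093, 0, 0], [0, 0.0068, 0.0003], -1], [[-0.093, 0, 0], [0, 0.0068, 0.0003], -1], [[-0.093, 0, 0], [0, 0.0068, 0.0003], -1], [[0, 0, 0], [0, 0, 0], -1], [[0, 0, 0], [0, 0, 0], -1]]'

```text
time_s: 12.25
position: [0.6572, -0.1255, 0.1604]
tool_rot: [[0.654, -0.372, 0.658], [-0.262, -0.928, -0.264], [0.709, 0.0, -0.705]]
ft_force: [0.1, 0.4, -0.2]
grip_width: 0.0109
```

```bash
cat >> h.py <<'E'
NN=np.array([.927,-.375,0]); MM=np.array([.375,.927,0])
def rel(Hh):
    H,Rh=hook_now(); d=H+Rh@TIP-np.array(Hh); y=Rh[:,0]; print('tip rel n,m,z mm',np.round([d@NN*1e3,d@MM*1e3,d[2]*1e3],2),'L %.3f hookyaw %.2f'%(.42+np.arcsin(np.clip(Rh[2,0],-1,1)),np.degrees(np.arctan2(Rh[1,0],Rh[0,0]))))
E
python3 - <<'E'
from h import *
st()
Hh=np.array([.655,-.1245,.108]);n=NN
rel(Hh)
L=.74;a=.678+L-.42; u=-np.sin(a)*n+[0,0,np.cos(a)]
T=tool_for(TIP,Hh-[0,0,.001]-.018*u,-22,L); plan(T)
T=tool_for(TIP,Hh-[0,0,.001]-.004*u,-22,L); plan(T,N=6)
E
```

```text
t 12.25 p [ 0.6572 -0.1255  0.1604] q [-20.6  25.7  96.1  -4.   13.1  94.8] F [ 0.05  0.44 -0.22] M [ 0.097  0.347 -0.028] w 0.0109
yaw -21.85 down 44.82 ty [-3.720e-01 -9.282e-01  2.000e-04]
tip rel n,m,z mm [16.85  0.05 -7.16] L 0.748 hookyaw -21.94
1 rows of [-0.168, -0.002, 0.078] [-0.0009, -0.0036, 0.0] dist mm 3.7 ang 0.44
6 rows of [-0.053, -0.001, -0.101] [-0.0001, -0.0006, 0.0] dist mm 13.7 ang 0.44
```

move_arm --motion '[[[-0.17, 0, 0.08], [0, -0.003, 0], -1], [[-0.03, 0, 0.01], [0, 0, 0], -1], [[0, 0, 0], [0, 0, 0], -1]]'

```text
time_s: 12.5
position: [0.6563, -0.1251, 0.1572]
tool_rot: [[0.658, -0.372, 0.655], [-0.263, -0.928, -0.263], [0.706, 0.0, -0.709]]
ft_force: [-0.3, -0.3, -0.8]
grip_width: 0.0108
```

Run:
```python
from h import *
st()
Hh=np.array([.655,-.1245,.108]);n=NN
rel(Hh)
L=.74;a=.678+L-.42; u=-np.sin(a)*n+[0,0,np.cos(a)]
T=tool_for(TIP,Hh-[0,0,.001]-.018*u,-22,L); plan(T)
T=tool_for(TIP,Hh-[0,0,.001]-.004*u,-22,L); plan(T,N=6)
```

```text
t 12.50 p [ 0.6563 -0.1251  0.1572] q [-20.6  25.9  96.2  -4.   13.1  94.8] F [-0.33 -0.29 -0.83] M [0.134 0.343 0.045] w 0.0108
yaw -21.85 down 45.12 ty [-3.720e-01 -9.282e-01  2.000e-04]
tip rel n,m,z mm [ 15.56   0.07 -10.37] L 0.742 hookyaw -21.94
1 rows of [-0.023, -0.001, 0.002] [-0.0009, -0.001, 0.0] dist mm 0.5 ang 0.16
6 rows of [-0.029, -0.0, -0.114] [-0.0001, -0.0002, 0.0] dist mm 14.1 ang 0.16
```

move_arm --motion '[[[-0.04, 0, -0.12], [0, 0, 0], -1], [[-0.04, 0, -0.12], [0, 0, 0], -1], [[-0.04, 0, -0.12], [0, 0, 0], -1], [[-0.04, 0, -0.12], [0, 0, 0], -1], [[0, 0, 0], [0, 0, 0], -1]]'

```text
time_s: 12.92
position: [0.6473, -0.1214, 0.1625]
tool_rot: [[0.658, -0.372, 0.655], [-0.263, -0.928, -0.263], [0.706, 0.0, -0.708]]
ft_force: [-0.5, 0.8, -1.0]
grip_width: 0.0111
```

Run:
```python
from h import *
st()
Hh=np.array([.655,-.1245,.108]);n=NN
rel(Hh)
s=cam("scene")
crop(s['img'],250,190,295,230,16,"s9.png")
rel(Hh)
H,Rh=hook_now(); print(proj(s,H+Rh@TIP),proj(s,H+Rh@(TIP)+.0025*(-.83*n+[0,0,.55])))
L=.74;a=.678+L-.42; u=-np.sin(a)*n+[0,0,np.cos(a)]
T=tool_for(TIP,Hh-[0,0,.001]+.004*u,-22,L); plan(T,N=6)
```

```text
t 12.92 p [ 0.6473 -0.1214  0.1625] q [-20.5  24.7  97.3  -4.1  13.2  94.9] F [-0.52  0.77 -1.04] M [ 0.107  0.365 -0.009] w 0.0111
yaw -21.85 down 45.11 ty [-3.720e-01 -9.282e-01  1.000e-04]
tip rel n,m,z mm [ 5.85  0.05 -5.04] L 0.742 hookyaw -21.95
tip rel n,m,z mm [ 6.    0.02 -5.1 ] L 0.742 hookyaw -21.94
[[270.66508681 209.66032601]] [[271.0895029 208.9481349]]
6 rows of [-0.017, -0.001, -0.091] [-0.0001, -0.0002, 0.0] dist mm 11.2 ang 0.18
```

View pics/s9.png

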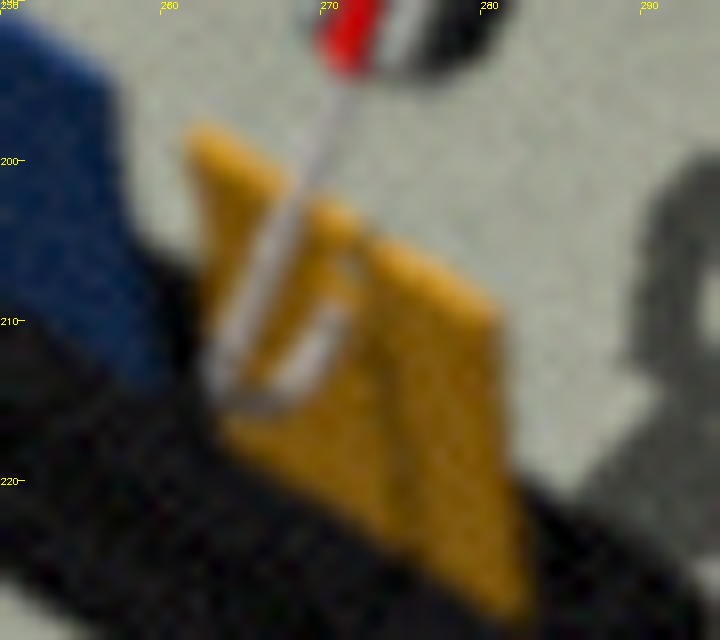

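move_arm --motion '[[[-0.03, 0, -0.11], [0, 0, 0], -1], [[-0.03, 0, -0.11], [0, 0, 0], -1], [[0, 0, 0], [0, 0, 0], -1], [[0, 0, 0], [0, 0, 0], -1]]'

```text
time_s: 13.3
position: [0.6434, -0.1199, 0.1651]
tool_rot: [[0.657, -0.372, 0.655], [-0.263, -0.928, -0.263], [0.706, 0.0, -0.708]]
ft_force: [0.2, 0.4, -0.4]
grip_width: 0.011
```

Run:
```python
from h import *
st()
Hh=np.array([.655,-.1245,.108]);n=NN
s=cam("scene")
crop(s['img'],250,190,295,230,16,"s10.png")
rel(Hh)
H,Rh=hook_now(); print(proj(s,H+Rh@TIP),proj(s,H+Rh@(TIP)+.0025*(-.83*n+[0,0,.55])))
```

```text
t 13.30 p [ 0.6434 -0.1199  0.1651] q [-20.5  24.1  97.8  -4.1  13.2  94.9] F [ 0.21  0.38 -0.38] M [ 0.126  0.347 -0.003] w 0.0110
yaw -21.85 down 45.10 ty [-3.720e-01 -9.282e-01  2.000e-04]
tip rel n,m,z mm [ 1.7  -0.02 -2.44] L 0.743 hookyaw -21.95
[[271.53935464 208.21642624]] [[271.9636323  207.50446625]]
```

View pics/s10.png

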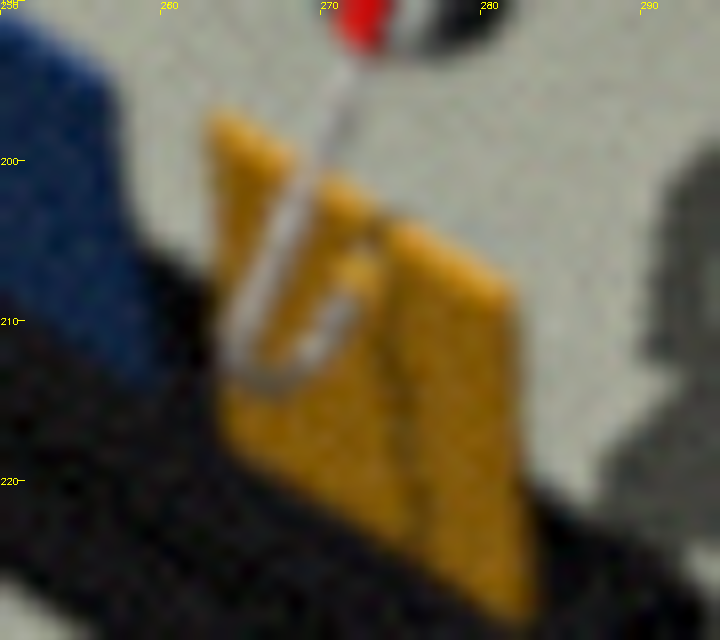

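Run:
```python
from h import *
np.set_printoptions(precision=4,suppress=True)
s=cam("scene")
for nm,L,R in (('orig',(262.0,198.3),(281,209.3)),('now',(263.3,197.0),(281.9,207.8))):
    a=onz(s,L,.122);b=onz(s,R,.122); m=(a+b)/2; print(nm,a,b,'w',np.linalg.norm(a-b),'mid',m)
    for th in (-.08,0,.08):  # th>0 : leans to -n at top
        h=m+.014*np.array([0,0,-1])*np.cos(th)+.014*np.sin(th)*NN; print('  hole',th,h,proj(s,h),'dn',(h-[.655,-.1245,.108])@NN*1e3)
crop(s['img'],262,198,284,216,30,"s11.png")
```

```text
orig [ 0.6401 -0.1601  0.122 ] [ 0.6658 -0.0911  0.122 ] w 0.07368807760002229 mid [ 0.653  -0.1256  0.122 ]
  hole -0.08 [ 0.6519 -0.1252  0.108 ] [[271.9789 206.5537]] dn -2.571970319300434
  hole 0 [ 0.653  -0.1256  0.108 ] [[271.7336 206.7869]] dn -1.4532160687948947
  hole 0.08 [ 0.654 -0.126  0.108] [[271.486  207.0009]] dn -0.3344618182893555
now [ 0.6341 -0.1582  0.122 ] [ 0.6596 -0.0904  0.122 ] w 0.07244002920423834 mid [ 0.6469 -0.1243  0.122 ]
  hole -0.08 [ 0.6458 -0.1239  0.108 ] [[273.0718 205.1595]] dn -8.754008928455
  hole 0 [ 0.6469 -0.1243  0.108 ] [[272.8277 205.3914]] dn -7.635254677949467
  hole 0.08 [ 0.6479 -0.1247  0.108 ] [[272.5813 205.6042]] dn -6.516500427443932
```

View pics/s11.png

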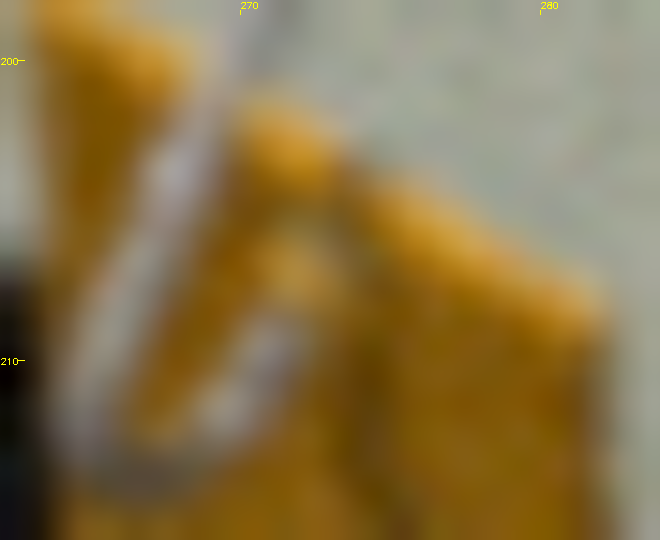

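Run:
```python
from h import *
np.set_printoptions(precision=2,suppress=True)
s=cam("scene")
H2=np.array([.6486,-.1235,.108]); print(proj(s,H2)); rel(H2)
L=.75;a=.678+L-.42; u=-np.sin(a)*NN+[0,0,np.cos(a)]
T=tool_for(TIP,H2-[0,0,.001]-.010*u,-22,L); plan(T,N=2)
T=tool_for(TIP,H2-[0,0,.001]-.000*u,-22,L); plan(T,N=6)
```

```text
[[272.88 205.87]]
tip rel n,m,z mm [ 8.07  1.48 -2.54] L 0.743 hookyaw -21.95
2 rows of [-0.07, 0.035, 0.068] [-0.0004, 0.0018, 0.0] dist mm 4.1 ang 0.44
6 rows of [-0.042, 0.011, -0.059] [-0.0001, 0.0006, 0.0] dist mm 8.7 ang 0.44
```

move_arm --motion '[[[-0.08, 0.04, 0.08], [0, 0.002, 0], -1], [[-0.08, 0.04, 0.08], [0, 0.002, 0], -1], [[0, 0, 0], [0, 0, 0], -1], [[0, 0, 0], [0, 0, 0], -1]]'

```text
time_s: 13.78
position: [0.6428, -0.1217, 0.1597]
tool_rot: [[0.652, -0.372, 0.661], [-0.261, -0.928, -0.265], [0.712, 0.0, -0.702]]
ft_force: [-0.3, -0.3, -0.4]
grip_width: 0.0107
```

Run:
```python
from h import *
st()
H2=np.array([.6486,-.1235,.108])
s=cam("scene")
crop(s['img'],257,193,287,218,24,"s12.png")
rel(H2)
H,Rh=hook_now(); print(proj(s,H+Rh@TIP))
L=.75;a=.678+L-.42; u=-np.sin(a)*NN+[0,0,np.cos(a)]
T=tool_for(TIP,H2-[0,0,.001]-.010*u,-22,L); plan(T,N=2)
T=tool_for(TIP,H2-[0,0,.001]-.000*u,-22,L); plan(T,N=6)
```

```text
t 13.78 p [ 0.6428 -0.1217  0.1597] q [-20.8  24.6  98.6  -4.   11.5  94.6] F [-0.26 -0.26 -0.41] M [ 0.137  0.285 -0.006] w 0.0107
yaw -21.86 down 44.59 ty [-3.721e-01 -9.282e-01  2.000e-04]
tip rel n,m,z mm [ 8.6  -0.38 -7.83] L 0.751 hookyaw -21.95
[[271.08205809 209.20919827]]
2 rows of [0.026, -0.012, -0.028] [-0.0004, -0.0003, -0.0] dist mm 1.6 ang 0.13
6 rows of [-0.009, -0.004, -0.091] [-0.0001, -0.0001, -0.0] dist mm 10.9 ang 0.13
```

View pics/s12.png

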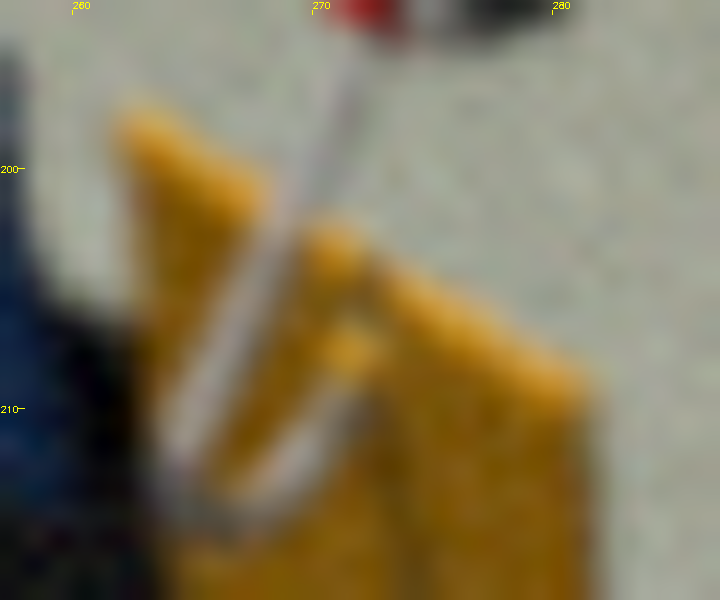

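Run:
```python
from h import *
import pickle
s,t=pickle.load(open("d0.pkl","rb"))
a=[s['img']]
c=cv2.resize(s['img'][193:218,257:287],None,fx=13,fy=13,interpolation=cv2.INTER_NEAREST)
s2=cam("scene"); c2=cv2.resize(s2['img'][193:218,257:287],None,fx=13,fy=13,interpolation=cv2.INTER_NEAREST)
cv2.imwrite("pics/cmp.png",np.hstack([c,c2]))
print(s['img'][203:211,268:276].mean(2).astype(int)); print(s['img'][203:211,268:276,0])
np.set_printoptions(precision=2,suppress=True)
# rim projections
for H in ([.655,-.1245,.108],[.653,-.1256,.108],[.6486,-.1235,.108]):
    print(H,'c',proj(s,H),'bot front/back',proj(s,np.array(H)+.002*NN-[0,0,.0055]),proj(s,np.array(H)-.002*NN-[0,0,.0055]),'top f/b',proj(s,np.array(H)+.002*NN+[0,0,.0055]),proj(s,np.array(H)-.002*NN+[0,0,.0055]))
```

```text
[[ 87 104 120 134 149 146 151 149]
 [ 66  73  89 109 135 149 145 151]
 [ 61  66  73  89 107 125 138 146]
 [ 70  68  83  95  93  92 109 129]
 [ 69  75  87 102  81  73  76  92]
 [ 65  71  82  90  89  76  70  68]
 [ 71  66  67  80  80  72  68  67]
 [ 62  64  68  66  69  73  64  70]]
[[ 15  28  49  77 112 126 144 144]
 [  3   7  16  32  68 100 121 139]
 [  0   8  16  27  33  47  76 108]
 [ 16   7  30  52  44  23  30  57]
 [ 12  12  20  51  31  17   8  13]
 [  6   9  15  19  25  19  11   2]
 [ 14   7   6  11  15   9  12  11]
 [  0   8  11   2  10  16   2  15]]
[0.655, -0.1245, 0.108] c [[271.86 207.35]] bot front/back [[271.55 208.94]] [[272.43 208.14]] top f/b [[271.29 206.57]] [[272.17 205.76]]
[0.653, -0.1256, 0.108] c [[271.74 206.79]] bot front/back [[271.43 208.38]] [[272.31 207.58]] top f/b [[271.16 206.  ]] [[272.05 205.2 ]]
[0.6486, -0.1235, 0.108] c [[272.88 205.87]] bot front/back [[272.57 207.45]] [[273.44 206.65]] top f/b [[272.31 205.07]] [[273.19 204.28]]
```

View pics/cmp.png

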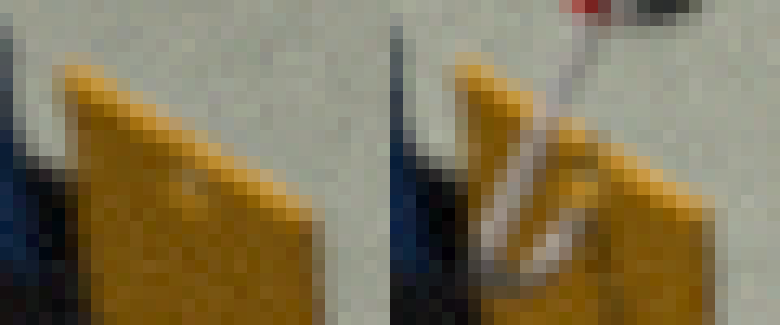

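Run:
```python
from h import *
H3=np.array([.653,-.1255,.1095]); rel(H3)
L=.742;a=.678+L-.42; u=-np.sin(a)*NN+[0,0,np.cos(a)]
T=tool_for(TIP,H3-.011*u,-22,L); plan(T,N=2)
```

```text
tip rel n,m,z mm [ 3.84 -0.14 -9.16] L 0.751 hookyaw -21.95
2 rows of [0.165, -0.005, 0.047] [-0.0004, -0.0023, 0.0] dist mm 6.9 ang 0.55
```

move_arm --motion '[[[0.16, 0, 0.06], [0, -0.002, 0], -1], [[0.16, 0, 0.04], [0, -0.002, 0], -1], [[0, 0, 0], [0, 0, 0], -1], [[0, 0, 0], [0, 0, 0], -1]]'

```text
time_s: 14.22
position: [0.6493, -0.1242, 0.1637]
tool_rot: [[0.657, -0.372, 0.655], [-0.263, -0.928, -0.263], [0.706, 0.0, -0.708]]
ft_force: [-0.9, 0.0, -1.0]
grip_width: 0.0108
```

Run:
```python
from h import *
st()
H3=np.array([.653,-.1255,.1095])
s=cam("scene")
crop(s['img'],257,193,287,218,24,"s13.png")
rel(H3)
H,Rh=hook_now(); print(proj(s,H+Rh@TIP))
L=.742;a=.678+L-.42; u=-np.sin(a)*NN+[0,0,np.cos(a)]
T=tool_for(TIP,H3-.011*u,-22,L); plan(T,N=2)
T=tool_for(TIP,H3-.000*u,-22,L); plan(T,N=6)
```

```text
t 14.22 p [ 0.6493 -0.1242  0.1637] q [-20.8  24.8  96.9  -3.3  13.4  94. ] F [-0.88  0.02 -0.99] M [0.136 0.343 0.016] w 0.0108
yaw -21.85 down 45.08 ty [-3.721e-01 -9.282e-01  1.000e-04]
tip rel n,m,z mm [10.28 -0.07 -5.35] L 0.743 hookyaw -21.95
[[269.57351545 209.68079337]]
2 rows of [-0.027, -0.004, -0.007] [-0.0004, -0.0003, 0.0] dist mm 1.1 ang 0.12
6 rows of [-0.029, -0.002, -0.092] [-0.0001, -0.0001, 0.0] dist mm 11.5 ang 0.12
```

View pics/s13.png

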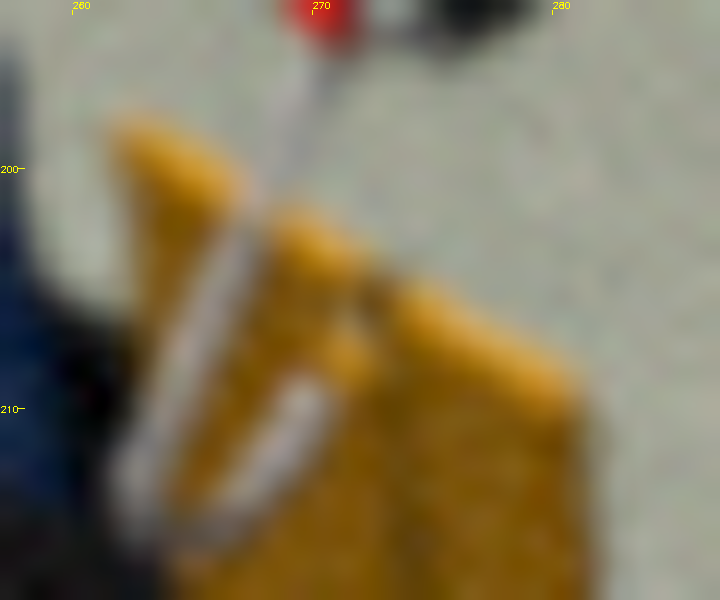

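move_arm --motion '[[[-0.03, 0.002, -0.08], [0, 0, 0], -1], [[-0.03, 0.002, -0.08], [0, 0, 0], -1], [[-0.03, 0.002, -0.08], [0, 0, 0], -1], [[0, 0, 0], [0, 0, 0], -1], [[0, 0, 0], [0, 0, 0], -1]]'

```text
time_s: 14.68
position: [0.6442, -0.1222, 0.166]
tool_rot: [[0.657, -0.372, 0.655], [-0.263, -0.928, -0.263], [0.706, 0.0, -0.708]]
ft_force: [-0.3, 1.0, -1.0]
grip_width: 0.0106
```

Run:
```python
from h import *
st()
H3=np.array([.653,-.1255,.1095])
s=cam("scene")
crop(s['img'],257,193,287,218,24,"s14.png")
rel(H3)
H,Rh=hook_now(); print(proj(s,H+Rh@TIP))
```

```text
t 14.68 p [ 0.6442 -0.1222  0.166 ] q [-20.8  24.1  97.6  -3.3  13.4  94. ] F [-0.25  1.03 -0.98] M [ 0.156  0.411 -0.015] w 0.0106
yaw -21.85 down 45.08 ty [-3.719e-01 -9.283e-01  2.000e-04]
tip rel n,m,z mm [ 4.76 -0.13 -3.05] L 0.743 hookyaw -21.94
[[270.72097479 208.06697375]]
```

View pics/s14.png

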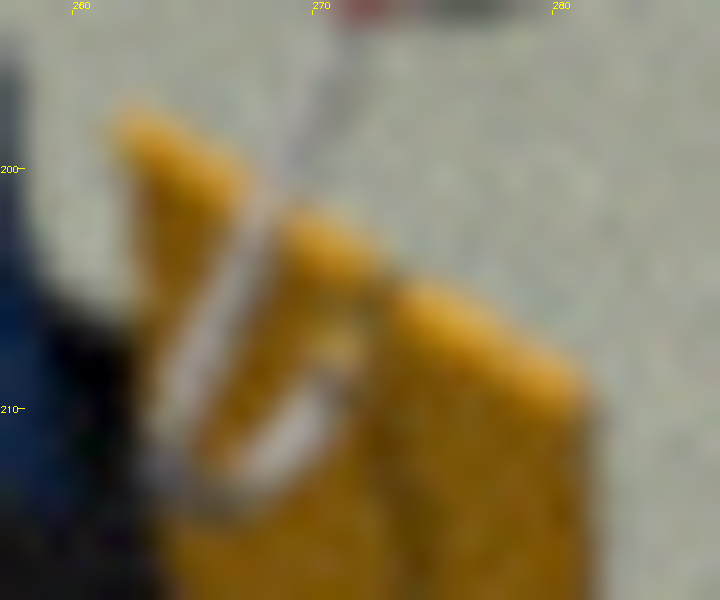

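move_arm --motion '[[[0.03, 0.02, -0.06], [0, 0, 0], -1], [[-0.01, 0.01, -0.08], [0, 0, 0], -1], [[-0.02, 0, -0.08], [0, 0, 0], -1], [[0, 0, 0], [0, 0, 0], -1], [[0, 0, 0], [0, 0, 0], -1]]'

```text
time_s: 15.15
position: [0.6408, -0.1216, 0.1695]
tool_rot: [[0.657, -0.372, 0.655], [-0.263, -0.928, -0.263], [0.706, 0.0, -0.708]]
ft_force: [0.1, -0.2, -0.8]
grip_width: 0.0111
```

Run:
```python
from h import *
st()
H3=np.array([.653,-.1255,.1095])
s=cam("scene")
crop(s['img'],257,193,287,218,24,"s15.png")
rel(H3)
H,Rh=hook_now(); print(proj(s,H+Rh@TIP))
```

```text
t 15.15 p [ 0.6408 -0.1216  0.1695] q [-20.8  23.5  97.9  -3.   13.7  93.6] F [ 0.11 -0.16 -0.75] M [ 0.124  0.374 -0.01 ] w 0.0111
yaw -21.84 down 45.08 ty [-3.720e-01 -9.282e-01  1.000e-04]
tip rel n,m,z mm [ 1.34 -0.83  0.42] L 0.743 hookyaw -21.94
[[271.21675408 206.52424086]]
```

View pics/s15.png

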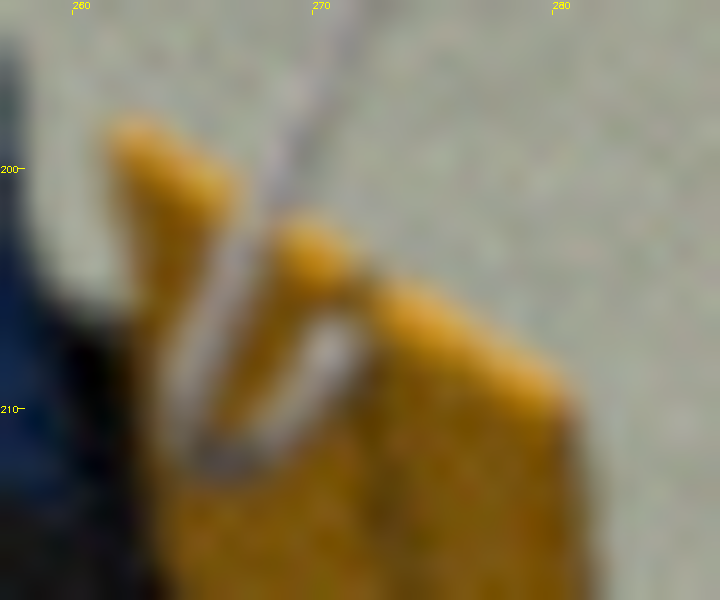

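move_arm --motion '[[[-0.03, 0, -0.1], [0, 0, 0], -1], [[-0.03, 0, -0.1], [0, 0, 0], -1], [[0, 0, 0], [0, 0, 0], -1], [[0, 0, 0], [0, 0, 0], -1]]'

```text
time_s: 15.53
position: [0.6365, -0.1199, 0.1709]
tool_rot: [[0.659, -0.372, 0.654], [-0.264, -0.928, -0.262], [0.705, 0.0, -0.71]]
ft_force: [0.9, 0.6, -1.3]
grip_width: 0.0108
```

Run:
```python
from h import *
st()
H3=np.array([.653,-.1255,.1095])
s=cam("scene");t=cam("top")
crop(s['img'],257,193,287,218,24,"s16.png");crop(t['img'],330,150,390,200,12,"t16.png")
rel(H3)
H,Rh=hook_now(); print(proj(s,H+Rh@TIP))
```

```text
t 15.53 p [ 0.6365 -0.1199  0.1709] q [-20.8  23.1  98.3  -3.   13.8  93.6] F [ 0.86  0.65 -1.32] M [0.174 0.501 0.008] w 0.0108
yaw -21.85 down 45.20 ty [-3.719e-01 -9.283e-01  2.000e-04]
tip rel n,m,z mm [-3.25 -0.87  1.77] L 0.741 hookyaw -21.94
[[272.18857252 205.31001257]]
```

View pics/s16.png

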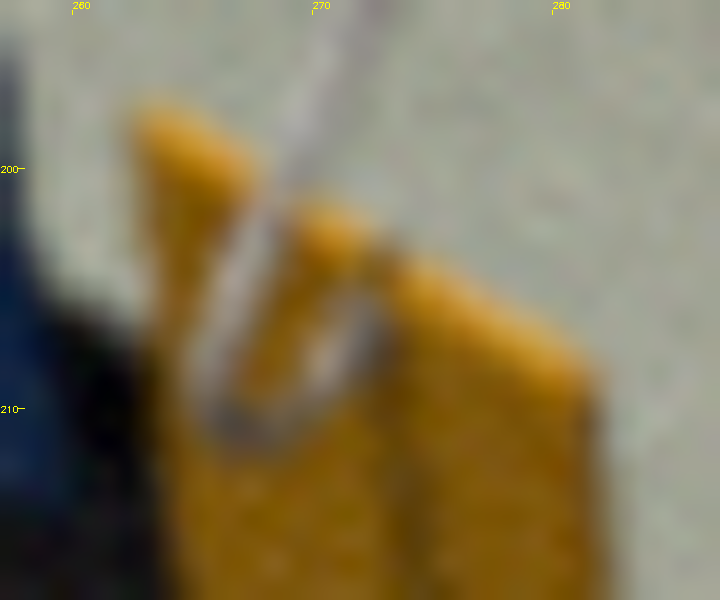

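View pics/t16.png

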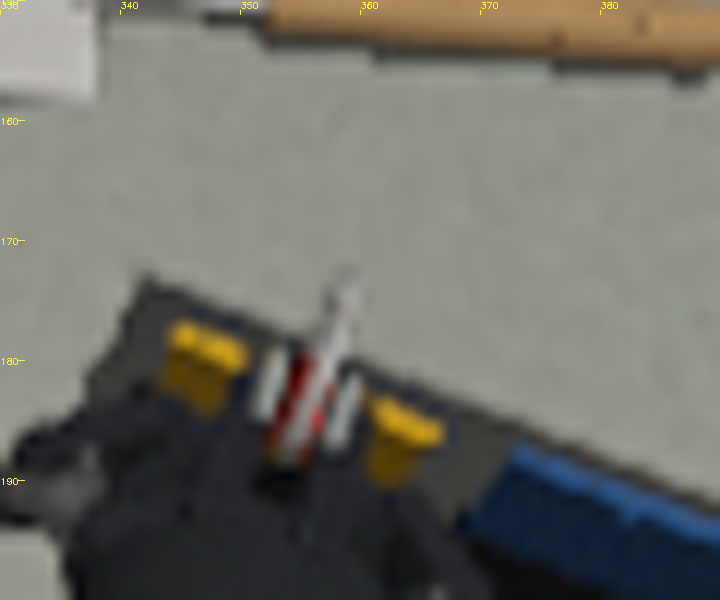

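move_arm --motion '[[[-0.03, 0, -0.1], [0, 0, 0], -1], [[-0.03, 0, -0.1], [0, 0, 0], -1], [[0, 0, 0], [0, 0, 0], -1], [[0, 0, 0], [0, 0, 0], -1]]'

```text
time_s: 15.97
position: [0.6327, -0.1184, 0.1728]
tool_rot: [[0.659, -0.372, 0.654], [-0.264, -0.928, -0.262], [0.704, 0.0, -0.71]]
ft_force: [-0.5, 0.2, -1.5]
grip_width: 0.011
```

Run:
```python
from h import *
st()
H3=np.array([.653,-.1255,.1095])
s=cam("scene");t=cam("top")
crop(s['img'],257,193,287,218,24,"s17.png");crop(t['img'],330,150,390,200,12,"t17.png")
rel(H3)
H,Rh=hook_now(); print(proj(s,H+Rh@TIP))
```

```text
t 15.97 p [ 0.6327 -0.1184  0.1728] q [-20.8  22.6  98.8  -3.   13.9  93.6] F [-0.45  0.18 -1.46] M [ 0.203  0.486 -0.008] w 0.0110
yaw -21.85 down 45.23 ty [-3.720e-01 -9.282e-01  2.000e-04]
tip rel n,m,z mm [-7.36 -0.89  3.62] L 0.740 hookyaw -21.94
[[273.04376509 204.08568106]]
```

View pics/s17.png

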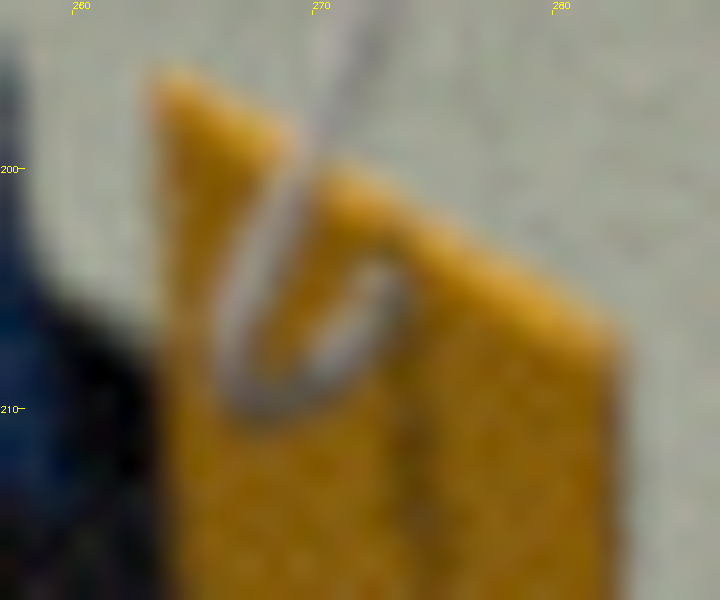

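View pics/t17.png

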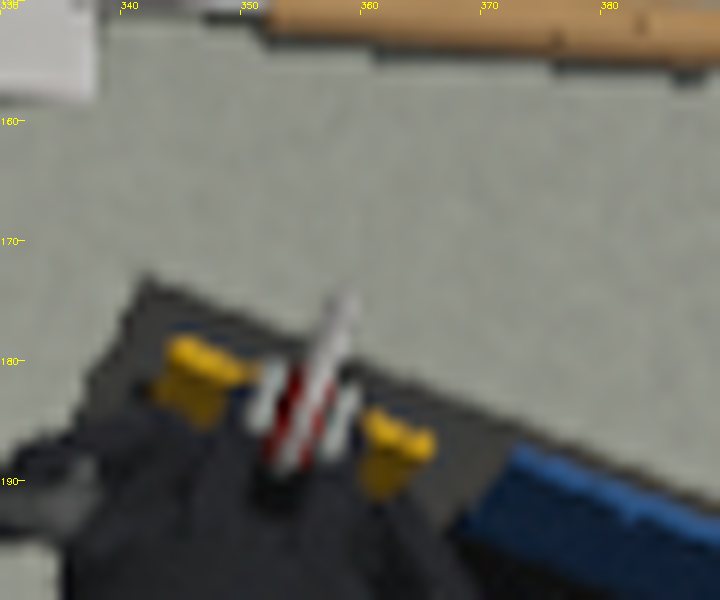

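move_arm --motion '[[[-0.1, 0, 0.05], [0, 0, 0], -1], [[-0.1, 0, 0.04], [0, 0, 0], -1], [[0, 0, 0], [0, 0, 0], -1], [[0, 0, 0], [0, 0, 0], -1]]'

```text
time_s: 16.4
position: [0.6316, -0.118, 0.1687]
tool_rot: [[0.658, -0.372, 0.655], [-0.264, -0.928, -0.263], [0.705, 0.0, -0.709]]
ft_force: [-0.3, -0.1, -0.8]
grip_width: 0.011
```

Run:
```python
from h import *
st()
H3=np.array([.653,-.1255,.1095])
s=cam("scene");t=cam("top")
crop(s['img'],257,193,287,218,24,"s18.png");crop(t['img'],330,150,390,200,12,"t18.png")
rel(H3)
H,Rh=hook_now(); print(proj(s,H+Rh@TIP))
st()
```

```text
t 16.40 p [ 0.6316 -0.118   0.1687] q [-20.8  22.8  99.3  -3.2  13.   93.9] F [-0.3  -0.11 -0.83] M [0.102 0.361 0.   ] w 0.0110
yaw -21.85 down 45.14 ty [-3.720e-01 -9.282e-01  2.000e-04]
tip rel n,m,z mm [-8.54 -0.89 -0.28] L 0.742 hookyaw -21.95
[[273.39341744 204.69722349]]
t 16.50 p [ 0.6316 -0.1179  0.1688] q [-20.8  22.8  99.3  -3.2  13.   93.9] F [ 0.93 -0.56 -0.08] M [0.128 0.333 0.006] w 0.0111
yaw -21.85 down 45.14 ty [-3.720e-01 -9.282e-01  1.000e-04]
```

View pics/s18.png

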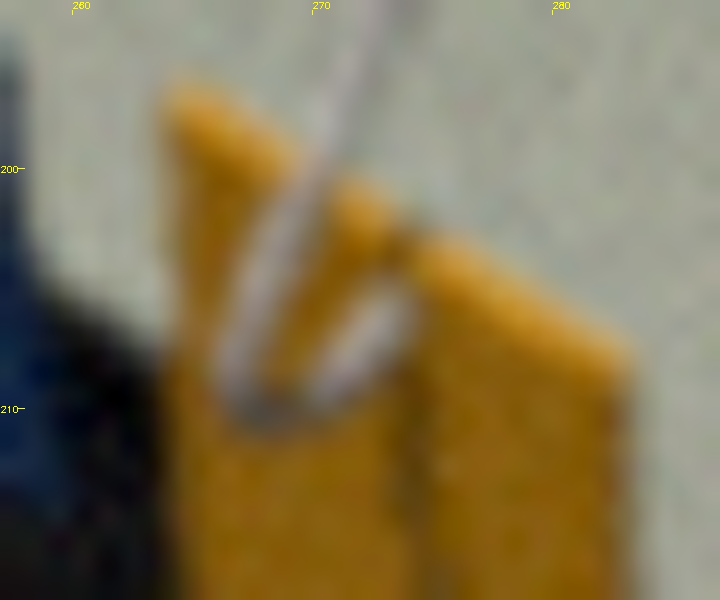

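View pics/t18.png

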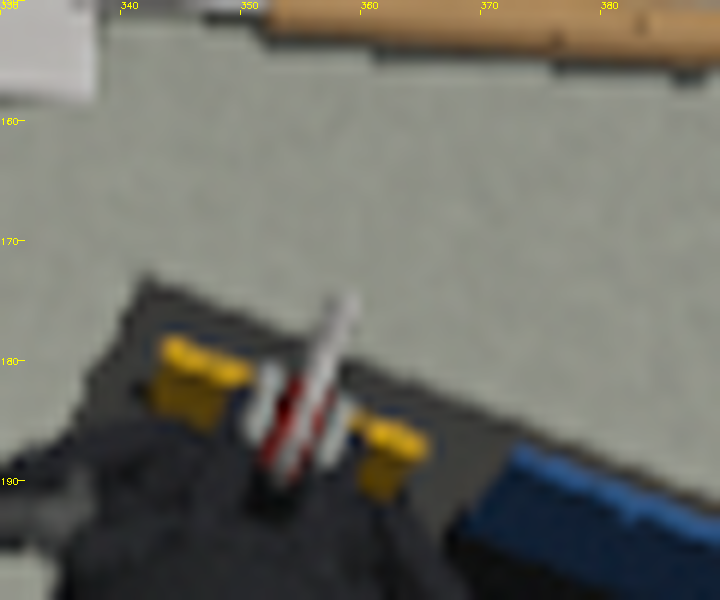

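move_arm --motion '[[[-0.04, 0, -0.1], [0, 0, 0], -1], [[-0.04, 0, -0.1], [0, 0, 0], -1], [[0, 0, 0], [0, 0, 0], -1], [[0, 0, 0], [0, 0, 0], -1]]'

```text
time_s: 16.83
position: [0.6278, -0.1164, 0.1711]
tool_rot: [[0.657, -0.372, 0.655], [-0.263, -0.928, -0.263], [0.706, 0.0, -0.708]]
ft_force: [-0.1, -0.3, -0.7]
grip_width: 0.0107
```

Run:
```python
from h import *
st()
H3=np.array([.653,-.1255,.1095])
s=cam("scene");t=cam("top")
crop(s['img'],257,193,287,218,24,"s19.png");crop(t['img'],330,150,390,200,12,"t19.png")
rel(H3)
H,Rh=hook_now(); print(proj(s,H+Rh@TIP))
st()
```

```text
t 16.83 p [ 0.6278 -0.1164  0.1711] q [-20.8  22.3  99.8  -3.3  13.   93.9] F [-0.07 -0.31 -0.67] M [ 0.095  0.332 -0.048] w 0.0107
yaw -21.84 down 45.09 ty [-3.719e-01 -9.283e-01  1.000e-04]
tip rel n,m,z mm [-12.65  -0.88   1.9 ] L 0.743 hookyaw -21.94
[[274.24300572 203.41177883]]
t 16.93 p [ 0.6278 -0.1164  0.171 ] q [-20.8  22.3  99.8  -3.3  13.   93.9] F [-0.48 -0.55 -0.35] M [0.145 0.35  0.023] w 0.0110
yaw -21.84 down 45.10 ty [-3.719e-01 -9.283e-01  2.000e-04]
```

View pics/s19.png

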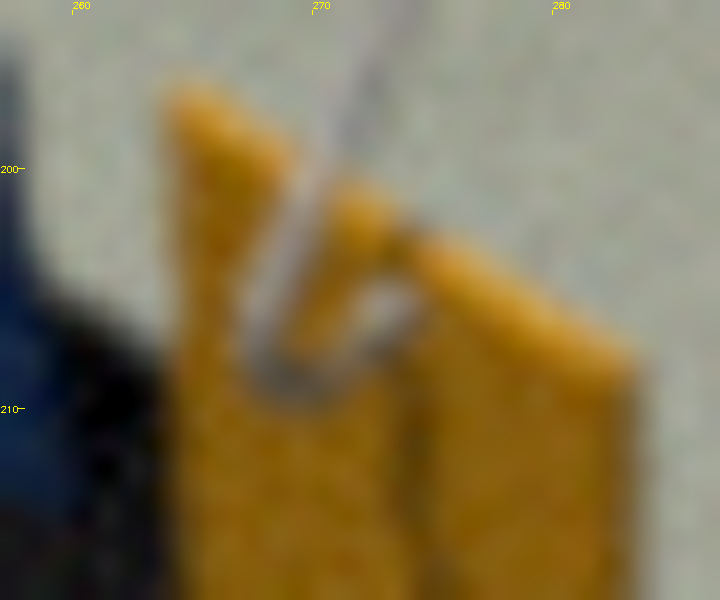

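View pics/t19.png

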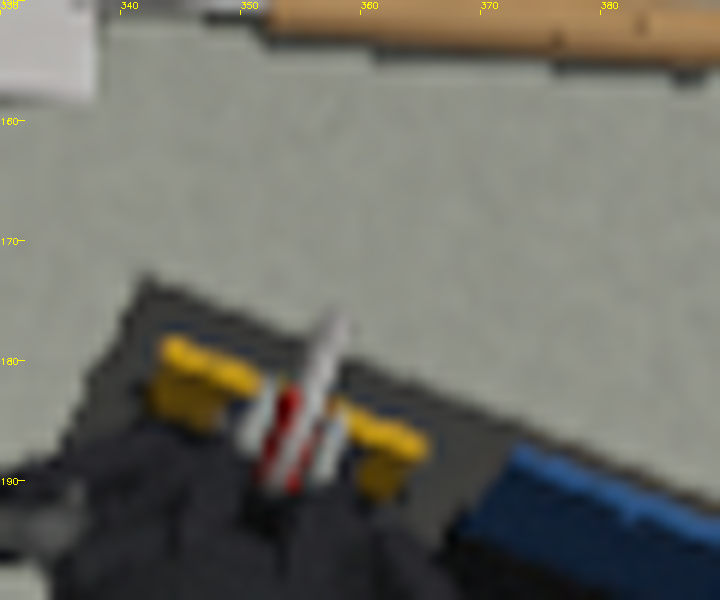

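move_arm --motion '[[[-0.035, 0, -0.07], [0, 0, 0], -1], [[-0.035, 0, -0.07], [0, 0, 0], -1], [[0, 0, 0], [0, 0, 0], -1]]'

```text
time_s: 17.18
position: [0.6248, -0.1152, 0.1721]
tool_rot: [[0.657, -0.372, 0.655], [-0.263, -0.928, -0.263], [0.706, 0.0, -0.708]]
ft_force: [0.4, -0.0, -0.4]
grip_width: 0.0112
```

Run:
```python
from h import *
st()
H3=np.array([.653,-.1255,.1095]); rel(H3)
H,Rh=hook_now(); bc=H+Rh@BC; print(bc)
T=tool_for(BC,bc+[0,0,.0],-21.9,.42); plan(T,N=8)
print(ik(T,readout.observe()['q']))
```

```text
t 17.18 p [ 0.6248 -0.1152  0.1721] q [-20.8  22.  100.1  -3.3  13.   93.9] F [ 0.37 -0.03 -0.38] M [0.162 0.352 0.024] w 0.0112
yaw -21.85 down 45.09 ty [-3.720e-01 -9.283e-01  2.000e-04]
tip rel n,m,z mm [-15.82  -0.9    3.01] L 0.743 hookyaw -21.94
[ 0.65174733 -0.12594992  0.12083545]
8 rows of [0.114, -0.0, 0.034] [-0.0, -0.0193, -0.0001] dist mm 18.9 ang 18.49
(array([-20.95089385,  25.01231573,  83.17497769,  -0.59305884,
        45.39904404,  91.14928637]), np.float64(1.853283593325687e-07))
```

move_arm --motion '[[[0.114, 0, 0.034], [0, -0.0193, 0], -1], [[0.114, 0, 0.034], [0, -0.0193, 0], -1], [[0.114, 0, 0.034], [0, -0.0193, 0], -1], [[0.114, 0, 0.034], [0, -0.0193, 0], -1], [[0.114, 0, 0.034], [0, -0.0193, 0], -1], [[0.114, 0, 0.034], [0, -0.0193, 0], -1], [[0.114, 0, 0.034], [0, -0.0193, 0], -1], [[0, 0, 0], [0, 0, 0], -1], [[0, 0, 0], [0, 0, 0], -1]]'

```text
time_s: 17.93
position: [0.6388, -0.1206, 0.1781]
tool_rot: [[0.82, -0.371, 0.435], [-0.328, -0.928, -0.174], [0.468, -0.0, -0.884]]
ft_force: [0.6, -0.0, -0.2]
grip_width: 0.0108
```

Run:
```python
from h import *
st()
H3=np.array([.653,-.1255,.1095]); rel(H3)
H,Rh=hook_now(); bc=H+Rh@BC; print(bc)
s=cam("scene");t=cam("top")
crop(s['img'],250,160,300,225,11,"s20.png");crop(t['img'],330,150,390,200,12,"t20.png")
for k in (.7,): print(proj(s,H+Rh@TIP),proj(s,H+Rh@BEND))
st()
```

```text
t 17.93 p [ 0.6388 -0.1206  0.1781] q [-20.9  24.4  84.9  -0.6  42.7  91.2] F [ 0.56 -0.02 -0.22] M [ 0.07   0.253 -0.005] w 0.0108
yaw -21.79 down 62.07 ty [-3.715e-01 -9.284e-01 -1.000e-04]
tip rel n,m,z mm [-18.86  -0.72   7.5 ] L 0.446 hookyaw -21.91
[ 0.65065802 -0.12529621  0.12063569]
[[275.51629243 200.99206879]] [[272.0632743 206.8346282]]
t 18.03 p [ 0.6385 -0.1204  0.178 ] q [-20.9  24.4  85.   -0.6  42.7  91.2] F [ 0.03 -0.04 -0.47] M [0.074 0.275 0.044] w 0.0108
yaw -21.79 down 62.09 ty [-3.714e-01 -9.285e-01 -1.000e-04]
```

View pics/s20.png

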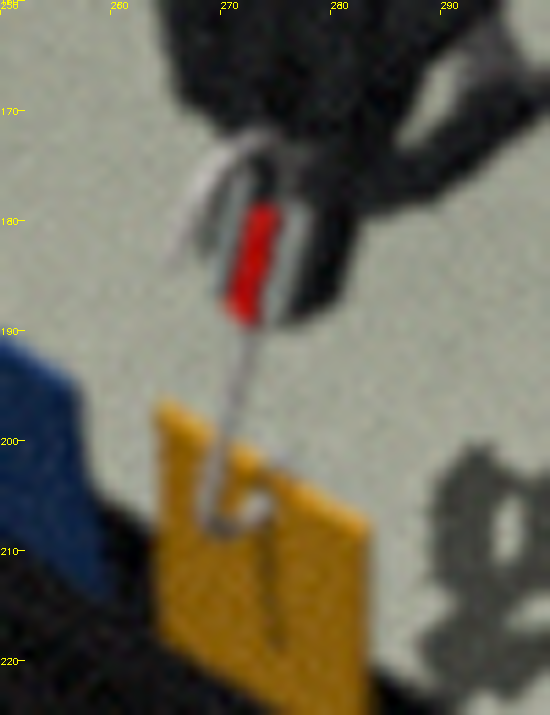

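View pics/t20.png

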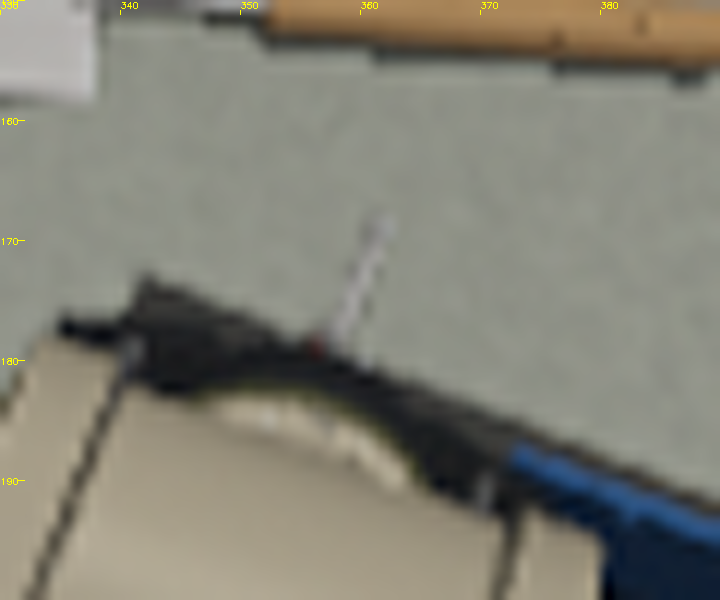

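move_arm --motion '[[[0.07, 0, -0.13], [0, 0, 0], -1], [[0.07, 0, -0.13], [0, 0, 0], -1], [[0.07, 0, -0.13], [0, 0, 0], -1], [[0.07, 0, -0.13], [0, 0, 0], -1], [[0.07, 0, -0.13], [0, 0, 0], -1], [[0.07, 0, -0.13], [0, 0, 0], -1], [[0, 0, 0], [0, 0, 0], -1]]'

```text
time_s: 18.62
position: [0.6367, -0.1195, 0.1961]
tool_rot: [[0.821, -0.371, 0.433], [-0.328, -0.929, -0.173], [0.466, 0.0, -0.885]]
ft_force: [-0.5, -0.3, -0.9]
grip_width: 0.011
```

Run:
```python
from h import *
st()
H3=np.array([.653,-.1255,.1095]); rel(H3)
s=cam("scene")
crop(s['img'],250,150,300,225,8,"s21.png")
st()
```

```text
t 18.62 p [ 0.6367 -0.1195  0.1961] q [-20.9  23.2  83.6  -0.6  45.4  91.2] F [-0.55 -0.34 -0.88] M [0.106 0.337 0.027] w 0.0110
yaw -21.78 down 62.20 ty [-0.3711 -0.9286  0.    ]
tip rel n,m,z mm [-21.41  -0.51  25.49] L 0.444 hookyaw -21.89
t 18.67 p [ 0.6366 -0.1195  0.1958] q [-20.9  23.2  83.7  -0.6  45.4  91.2] F [ 0.84 -0.58 -1.38] M [0.117 0.302 0.012] w 0.0111
yaw -21.78 down 62.22 ty [-0.3711 -0.9286  0.    ]
```

View pics/s21.png

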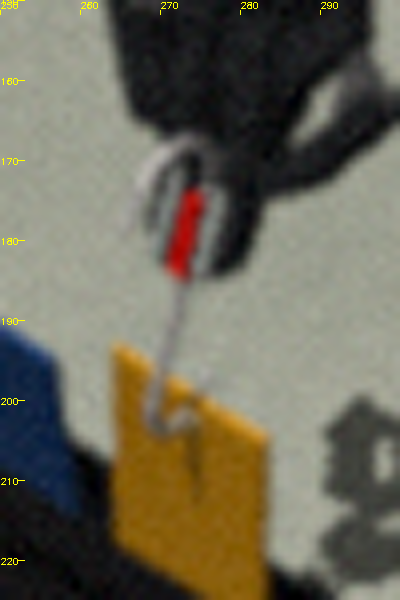

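move_arm --motion '[[[0.14, 0, -0.22], [0, 0, 0], -1], [[0.16, 0, -0.26], [0, 0, 0], -1], [[0.18, 0, -0.3], [0, 0, 0], -1], [[0.18, 0, -0.32], [0, 0, 0], -1], [[0.18, 0, -0.32], [0, 0, 0], -1], [[0.18, 0, -0.32], [0, 0, 0], -1], [[0.18, 0, -0.32], [0, 0, 0], -1], [[0.18, 0, -0.32], [0, 0, 0], -1], [[0.18, 0, -0.32], [0, 0, 0], -1], [[0.1, 0, -0.16], [0, 0, 0], -1], [[0, 0, 0], [0, 0, 0], -1], [[0, 0, 0], [0, 0, 0], -1]]'

```text
time_s: 19.67
position: [0.6395, -0.1206, 0.2705]
tool_rot: [[0.821, -0.371, 0.434], [-0.328, -0.929, -0.174], [0.468, -0.0, -0.884]]
ft_force: [-0.2, -0.0, -1.7]
grip_width: 0.0112
```

Run:
```python
from h import *
st()
H3=np.array([.653,-.1255,.1095]); rel(H3)
s=cam("scene")
crop(s['img'],190,110,330,240,5,"s22.png")
st()
```

```text
t 19.67 p [ 0.6395 -0.1206  0.2705] q [-20.9  19.7  76.   -0.5  56.4  91. ] F [-0.22 -0.04 -1.71] M [0.071 0.312 0.031] w 0.0112
yaw -21.78 down 62.11 ty [-0.371  -0.9286 -0.    ]
tip rel n,m,z mm [-18.28  -0.48  99.9 ] L 0.446 hookyaw -21.88
t 19.72 p [ 0.6395 -0.1206  0.2704] q [-20.9  19.7  76.   -0.5  56.4  91. ] F [ 0.25  0.2  -1.81] M [ 0.087  0.274 -0.009] w 0.0109
yaw -21.78 down 62.11 ty [-0.3711 -0.9286 -0.    ]
```

View pics/s22.png

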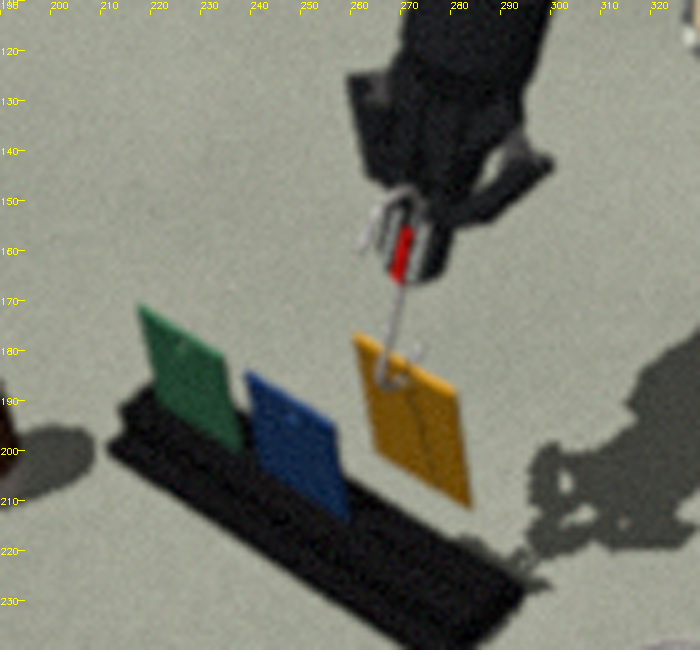

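Run:
```python
from h import *
R=lambda y,d: pose(0,0,0,y,d)[1]
A=(np.array([.47,-.05,.29]),R(-12,63)); W=(np.array([.4445,.244,.27]),R(10.6,63.7))
plan(A,N=18); plan(W,cur=A,N=28)
print(ik(A,readout.observe()['q']),ik(W,readout.observe()['q']))
```

```text
18 rows of [-0.426, -0.049, -0.283] [0.0021, -0.0004, -0.004] dist mm 184.6 ang 9.82
28 rows of [-0.066, -0.527, 0.007] [0.003, -0.0002, -0.006] dist mm 295.8 ang 22.61
(array([-23.37341477,   0.25838831,  97.22026336,   6.18972767,
        56.13349214,  76.38030297]), np.float64(1.0789898551082709e-07)) (array([16.79068864,  5.958158  , 94.22720593, -3.39898506, 53.69565103,
       97.56808969]), np.float64(9.401221413037473e-08))
```

move_arm --motion '[[[-0.1, 0, -0.07], [0, 0, 0], -1], [[-0.2, -0.02, -0.14], [0.001, 0, -0.002], -1], [[-0.3, -0.04, -0.2], [0.002, 0, -0.004], -1], [[-0.4, -0.05, -0.28], [0.002, 0, -0.004], -1], [[-0.43, -0.05, -0.28], [0.002, 0, -0.004], -1], [[-0.43, -0.05, -0.28], [0.002, 0, -0.004], -1], [[-0.43, -0.05, -0.28], [0.002, 0, -0.004], -1], [[-0.43, -0.05, -0.28], [0.002, 0, -0.004], -1], [[-0.43, -0.05, -0.28], [0.002, 0, -0.004], -1], [[-0.43, -0.05, -0.28], [0.002, 0, -0.004], -1], [[-0.43, -0.05, -0.28], [0.002, 0, -0.004], -1], [[-0.43, -0.05, -0.28], [0.002, 0, -0.004], -1]]'

```text
time_s: 20.72
position: [0.5312, -0.0709, 0.2788]
tool_rot: [[0.855, -0.268, 0.445], [-0.236, -0.964, -0.126], [0.462, 0.002, -0.887]]
ft_force: [0.9, 0.2, -1.3]
grip_width: 0.0111
```

move_arm --motion '[[[-0.43, -0.05, -0.28], [0.002, 0, -0.004], -1], [[-0.43, -0.06, -0.28], [0.002, 0, -0.004], -1], [[-0.4, -0.1, -0.26], [0.002, 0, -0.004], -1], [[-0.36, -0.16, -0.22], [0.002, 0, -0.005], -1], [[-0.3, -0.24, -0.16], [0.003, 0, -0.006], -1], [[-0.22, -0.34, -0.1], [0.003, 0, -0.006], -1], [[-0.14, -0.44, -0.05], [0.003, 0, -0.006], -1], [[-0.08, -0.52, 0], [0.003, 0, -0.006], -1], [[-0.07, -0.53, 0], [0.003, 0, -0.006], -1], [[-0.07, -0.53, 0], [0.003, 0, -0.006], -1]]'

```text
time_s: 21.55
position: [0.4803, 0.007, 0.2804]
tool_rot: [[0.878, -0.136, 0.459], [-0.118, -0.991, -0.068], [0.464, 0.006, -0.886]]
ft_force: [-0.3, -0.1, -0.7]
grip_width: 0.0107
```

Run:
```python
from h import *
st()
W=(np.array([.4445,.244,.27]),pose(0,0,0,10.6,63.7)[1]); plan(W,N=20)
s=cam("scene"); crop(s['img'],250,60,410,220,5,"s23.png")
```

```text
t 21.55 p [0.4803 0.007  0.2804] q [-15.    1.5  97.8   3.8  53.3  81.2] F [-0.32 -0.1  -0.74] M [0.081 0.358 0.008] w 0.0107
yaw -8.46 down 62.37 ty [-0.1361 -0.9907  0.0058]
20 rows of [-0.082, -0.596, -0.015] [0.0036, -0.0005, -0.0068] dist mm 239.9 ang 18.47
```

View pics/s23.png

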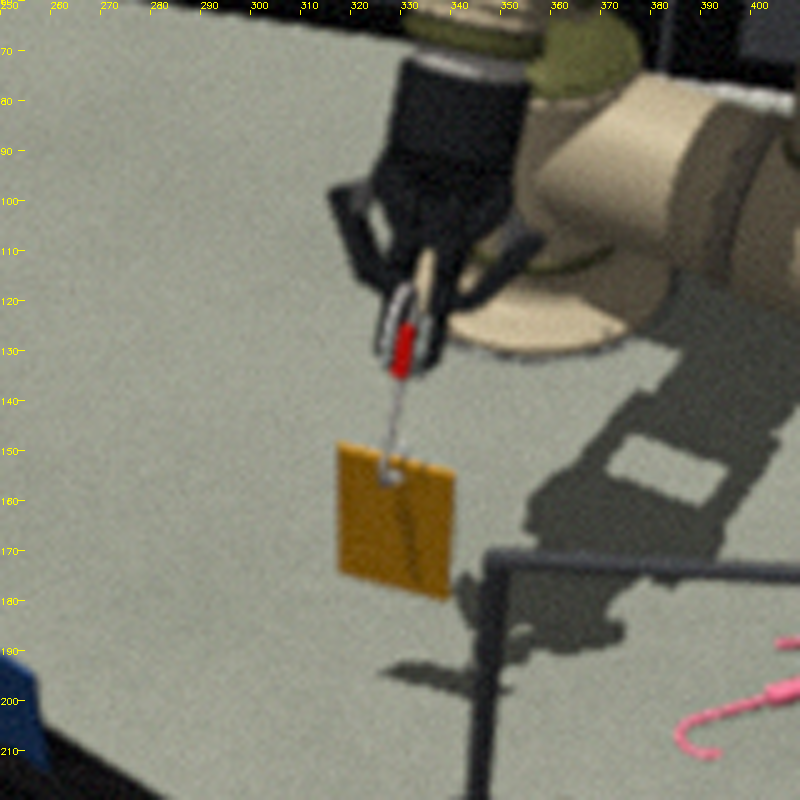

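move_arm --motion '[[[-0.08, -0.4, -0.015], [0.0036, -0.0005, -0.0068], -1], [[-0.08, -0.5, -0.015], [0.0036, -0.0005, -0.0068], -1], [[-0.08, -0.55, -0.015], [0.0036, -0.0005, -0.0068], -1], [[-0.08, -0.55, -0.015], [0.0036, -0.0005, -0.0068], -1], [[-0.08, -0.55, -0.015], [0.0036, -0.0005, -0.0068], -1], [[-0.08, -0.55, -0.015], [0.0036, -0.0005, -0.0068], -1], [[-0.08, -0.55, -0.015], [0.0036, -0.0005, -0.0068], -1], [[-0.08, -0.55, -0.015], [0.0036, -0.0005, -0.0068], -1], [[-0.08, -0.55, -0.015], [0.0036, -0.0005, -0.0068], -1], [[-0.08, -0.55, -0.015], [0.0036, -0.0005, -0.0068], -1], [[-0.08, -0.55, -0.015], [0.0036, -0.0005, -0.0068], -1], [[-0.08, -0.55, -0.015], [0.0036, -0.0005, -0.0068], -1]]'

```text
time_s: 22.6
position: [0.4652, 0.148, 0.2729]
tool_rot: [[0.89, 0.077, 0.448], [0.07, -0.997, 0.033], [0.45, 0.002, -0.893]]
ft_force: [-0.3, -0.0, -2.0]
grip_width: 0.0113
```

move_arm --motion '[[[-0.08, -0.55, -0.015], [0.0036, -0.0005, -0.0068], -1], [[-0.08, -0.55, -0.015], [0.0036, -0.0005, -0.0068], -1], [[-0.08, -0.5, -0.015], [0.0036, -0.0005, -0.0068], -1], [[-0.07, -0.45, -0.015], [0.003, 0, -0.006], -1], [[-0.06, -0.4, 0], [0.003, 0, -0.006], -1], [[-0.05, -0.3, 0], [0.003, 0, -0.005], -1], [[0, -0.2, 0], [0, 0, 0], -1], [[0, -0.1, 0], [0, 0, 0], -1], [[0, 0, 0], [0, 0, 0], -1]]'

```text
time_s: 23.35
position: [0.4476, 0.2155, 0.2694]
tool_rot: [[0.881, 0.178, 0.438], [0.159, -0.984, 0.08], [0.446, -0.001, -0.895]]
ft_force: [0.8, 0.3, -0.9]
grip_width: 0.0109
```

Run:
```python
from h import *
np.set_printoptions(precision=4,suppress=True)
st()
W=(np.array([.4445,.244,.27]),pose(0,0,0,10.6,63.7)[1]); plan(W)
s=cam("scene"); crop(s['img'],330,80,490,230,5,"s24.png")
H,Rh=hook_now(); x=np.array([.982,.189,0]);y=np.array([-.189,.982,0]); bar=np.array([.5636,.2457,.26])
print('hook rel rail mid', (H-bar)@x,(H-bar)@y,(H-bar)[2])
```

```text
t 23.35 p [0.4476 0.2155 0.2694] q [12.5  4.6 96.  -1.2 53.  92.8] F [ 0.76  0.27 -0.88] M [-0.094  0.378  0.032] w 0.0109
yaw 10.35 down 63.54 ty [ 0.1783 -0.984  -0.0006]
2 rows of [0.053, -0.715, 0.01] [0.0005, -0.0007, -0.0013] dist mm 28.7 ang 0.37
hook rel rail mid -0.12336836480122476 -0.007910702300694175 0.02258164913467814
```

View pics/s24.png

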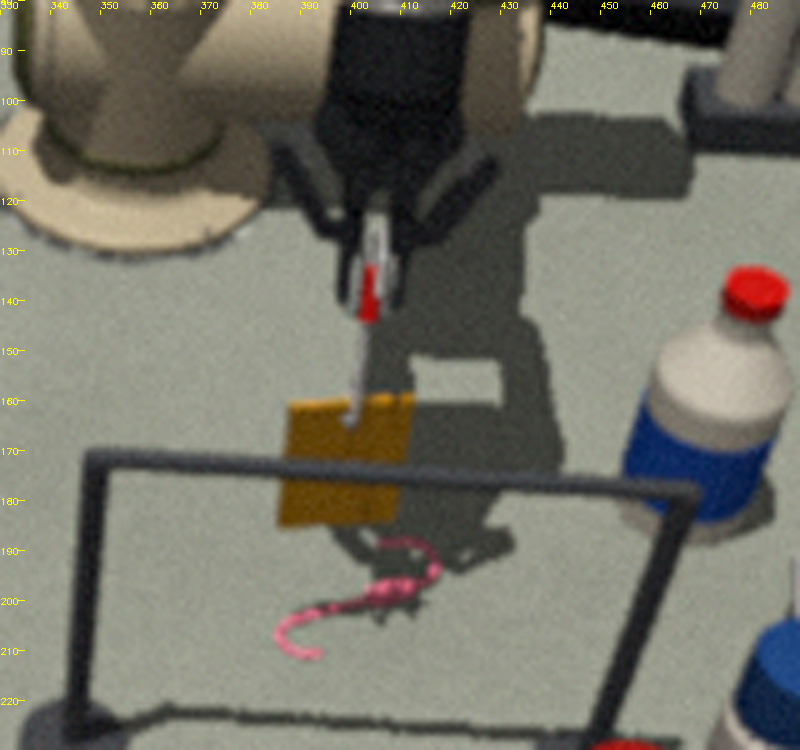

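```bash
cat >> h.py <<'E'
RX=np.array([.982,.189,0]);RY=np.array([-.189,.982,0]); BAR=np.array([.5636,.2457,.26])
def rw(a,b,c): return BAR+RX*a*1e-3+RY*b*1e-3+np.array([0,0,c*1e-3])
def relr():
    H,Rh=hook_now(); d=H-BAR; print('hook rel rail mm',np.round([d@RX*1e3,d@RY*1e3,d[2]*1e3],1),'L %.3f yaw %.1f'%(.42+np.arcsin(Rh[2,0]),np.degrees(np.arctan2(Rh[1,0],Rh[0,0]))))
Z=np.zeros(3)
E
python3 - <<'E'
from h import *
relr()
T=tool_for(Z,rw(-36,-8,19),10.9,.42); plan(T,N=14)
T2=tool_for(Z,rw(-10.5,-8,-37.5),10.9,.42); plan(T2,cur=T,N=14)
print(ik(T2,readout.observe()['q']))
E
```

```text
hook rel rail mm [-123.4   -7.9   22.6] L 0.421 yaw 10.2
14 rows of [0.274, -0.001, 0.15] [0.0002, -0.0, -0.0004] dist mm 87.4 ang 0.75
14 rows of [-0.008, -0.0, 0.221] [0.0, 0.0, 0.0] dist mm 62.0 ang 0.00
(array([11.99742759, 18.8983826 , 87.55576661, -0.66615116, 47.13364535,
       91.31888153]), np.float64(2.1380542891691334e-08))
```

move_arm --motion '[[[0.1, 0, 0.05], [0, 0, 0], -1], [[0.2, 0, 0.11], [0, 0, -0.0005], -1], [[0.27, 0, 0.15], [0, 0, -0.0005], -1], [[0.27, 0, 0.15], [0, 0, -0.0005], -1], [[0.27, 0, 0.15], [0, 0, -0.0005], -1], [[0.27, 0, 0.15], [0, 0, -0.0005], -1], [[0.27, 0, 0.15], [0, 0, -0.0005], -1], [[0.27, 0, 0.15], [0, 0, -0.0005], -1], [[0.27, 0, 0.15], [0, 0, -0.0005], -1], [[0.27, 0, 0.15], [0, 0, -0.0005], -1], [[0.2, 0, 0.11], [0, 0, 0], -1], [[0, 0, 0], [0, 0, 0], -1]]'

```text
time_s: 24.4
position: [0.5156, 0.2261, 0.2661]
tool_rot: [[0.879, 0.185, 0.439], [0.167, -0.983, 0.078], [0.446, 0.004, -0.895]]
ft_force: [0.2, 1.0, -1.6]
grip_width: 0.011
```

Run:
```python
from h import *
st(); relr()
T=tool_for(Z,rw(-36,-8,19),10.9,.42); plan(T,N=3)
s=cam("scene"); t=cam("top");crop(s['img'],340,100,460,240,5,"s25.png");crop(t['img'],180,150,300,260,6,"t25.png")
```

```text
t 24.40 p [0.5156 0.2261 0.2661] q [12.  11.6 88.  -1.  54.  91.7] F [ 0.23  1.   -1.6 ] M [-0.021  0.353 -0.04 ] w 0.0110
yaw 10.13 down 63.53 ty [ 0.1845 -0.9828  0.0044]
hook rel rail mm [-54.6 -10.1  19.3] L 0.421 yaw 10.5
3 rows of [0.276, -0.037, 0.142] [0.001, -0.0001, -0.0007] dist mm 18.7 ang 0.42
```

View pics/s25.png

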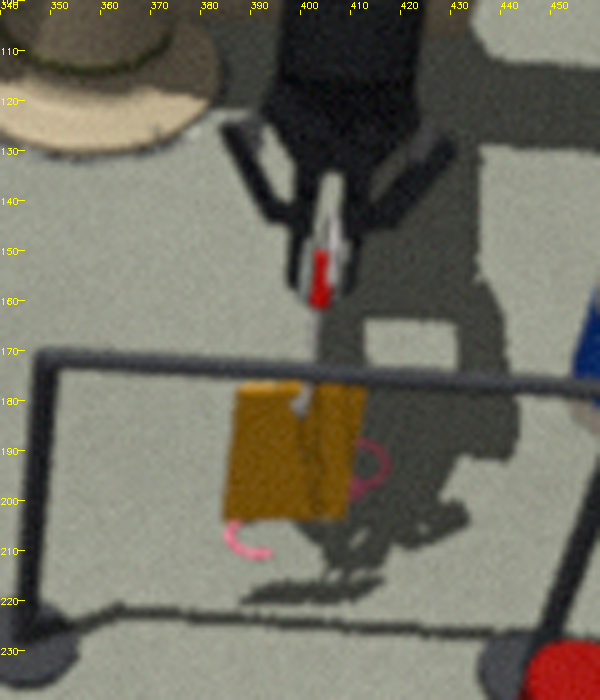

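View pics/t25.png

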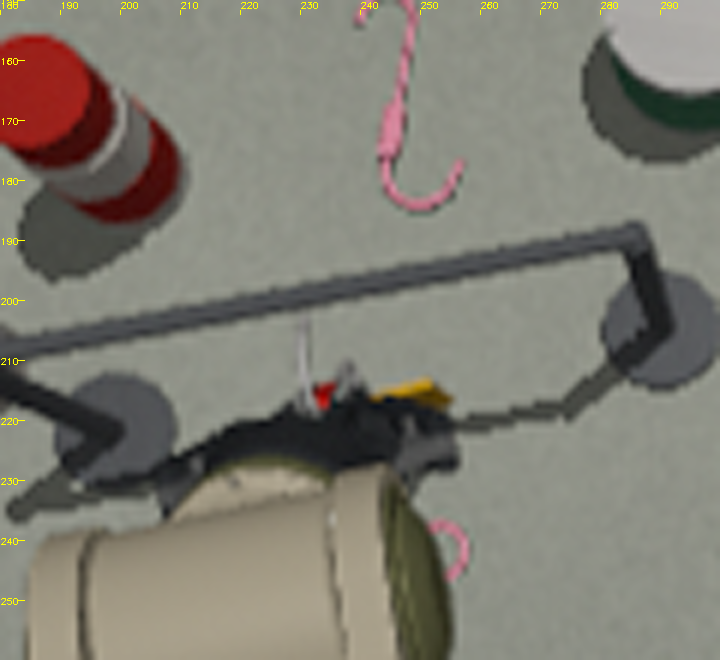

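move_arm --motion '[[[0.25, -0.03, 0.12], [0.001, 0, -0.0007], -1], [[0.25, -0.03, 0.12], [0.001, 0, -0.0007], -1], [[0.22, -0.03, 0.1], [0.001, 0, -0.0007], -1], [[0, 0, 0], [0, 0, 0], -1], [[0, 0, 0], [0, 0, 0], -1]]'

```text
time_s: 24.92
position: [0.5311, 0.2313, 0.2668]
tool_rot: [[0.878, 0.192, 0.437], [0.172, -0.981, 0.085], [0.446, 0.0, -0.895]]
ft_force: [0.6, 0.1, -1.0]
grip_width: 0.0105
```

Run:
```python
from h import *
st(); relr()
s=cam("scene"); t=cam("top");crop(s['img'],360,110,450,220,6,"s26.png");crop(t['img'],200,180,260,240,10,"t26.png")
st(); relr()
T=tool_for(Z,rw(-36,-8,19),10.9,.42); plan(T,N=1)
T2=tool_for(Z,rw(-10.5,-8,-37.5),10.9,.42); plan(T2,N=14)
```

```text
t 24.92 p [0.5311 0.2313 0.2668] q [12.  13.2 85.7 -0.5 54.7 91.1] F [ 0.61  0.08 -0.98] M [-0.084  0.276 -0.038] w 0.0105
yaw 11.05 down 63.53 ty [ 1.923e-01 -9.813e-01  3.000e-04]
hook rel rail mm [-38.4  -8.   20. ] L 0.421 yaw 11.0
t 25.02 p [0.5309 0.2313 0.2668] q [12.  13.1 85.7 -0.5 54.7 91.1] F [ 0.34 -0.11 -1.69] M [-0.039  0.338  0.022] w 0.0110
yaw 11.05 down 63.53 ty [ 1.923e-01 -9.813e-01  3.000e-04]
hook rel rail mm [-38.6  -8.   20. ] L 0.421 yaw 11.0
1 rows of [0.093, 0.002, 0.102] [-0.0006, -0.0004, 0.0005] dist mm 2.8 ang 0.10
14 rows of [-0.002, 0.0, 0.229] [-0.0, -0.0, 0.0] dist mm 64.0 ang 0.10
```

View pics/s26.png

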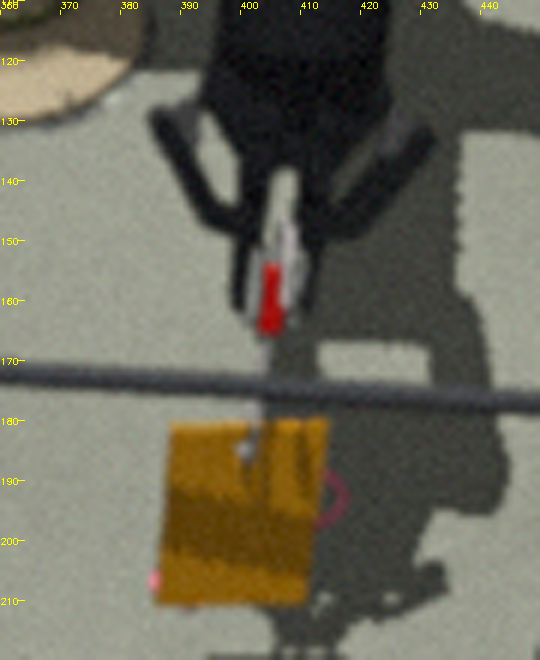

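View pics/t26.png

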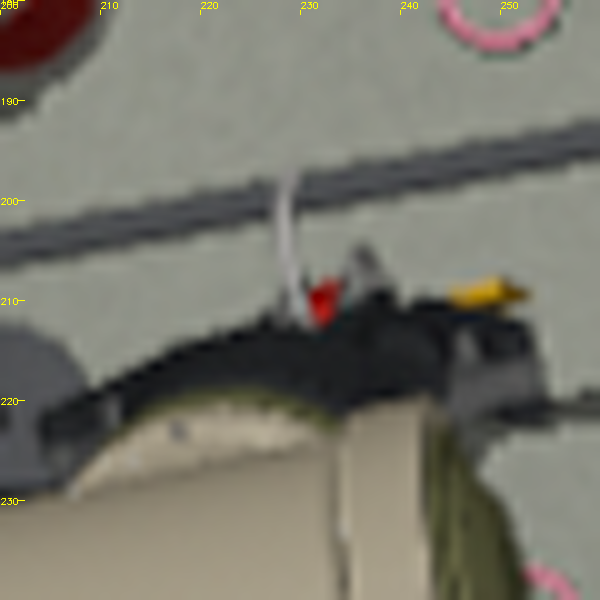

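move_arm --motion '[[[0.15, 0, 0.1], [0, 0, 0], -1], [[0.05, 0, 0.15], [0, 0, 0], -1], [[0, 0, 0.2], [0, 0, 0], -1], [[0, 0, 0.2], [0, 0, 0], -1], [[0, 0, 0.15], [0, 0, 0], -1], [[0, 0, 0], [0, 0, 0], -1]]'

```text
time_s: 25.52
position: [0.5421, 0.2335, 0.2528]
tool_rot: [[0.879, 0.192, 0.437], [0.172, -0.981, 0.085], [0.445, 0.0, -0.895]]
ft_force: [-0.6, 0.2, -2.0]
grip_width: 0.0109
```

```bash
cat >> h.py <<'E'
def stem():
    H,Rh=hook_now(); d=Rh.T@(BAR-H)*1e3; print('bar in stem frame: perp %.1f along %.1f'%(.913*d[0]+.408*d[2],-.408*d[0]+.913*d[2]))
E
python3 - <<'E'
from h import *
st(); relr(); stem()
s=cam("scene"); t=cam("top");crop(s['img'],360,110,450,220,6,"s27.png");crop(t['img'],200,180,260,240,10,"t27.png")
T2=tool_for(Z,rw(-10.5,-8,-37.5),10.9,.42); plan(T2,N=10)
E
```

```text
t 25.52 p [0.5421 0.2335 0.2528] q [12.  14.9 85.7 -0.5 53.  91.1] F [-0.59  0.2  -1.97] M [-0.067  0.316  0.037] w 0.0109
yaw 11.05 down 63.56 ty [ 1.923e-01 -9.813e-01  3.000e-04]
hook rel rail mm [-27.2  -7.9   6. ] L 0.420 yaw 11.0
bar in stem frame: perp 22.4 along -16.6
10 rows of [-0.023, 0.001, 0.235] [-0.0001, -0.0, 0.0001] dist mm 47.1 ang 0.11
```

View pics/s27.png

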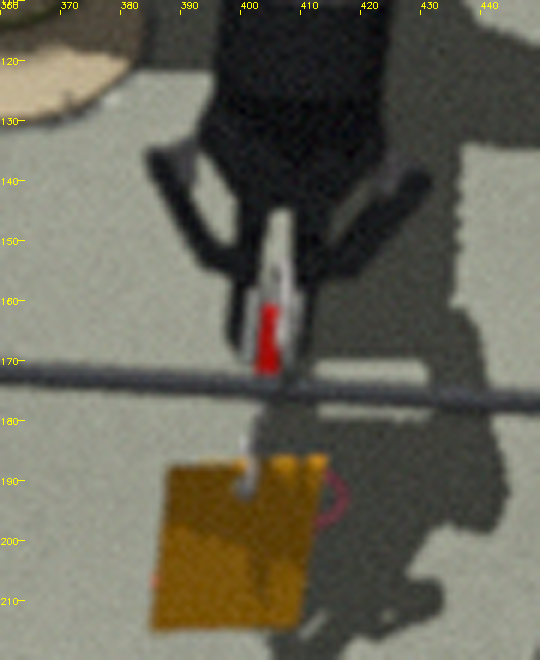

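View pics/t27.png

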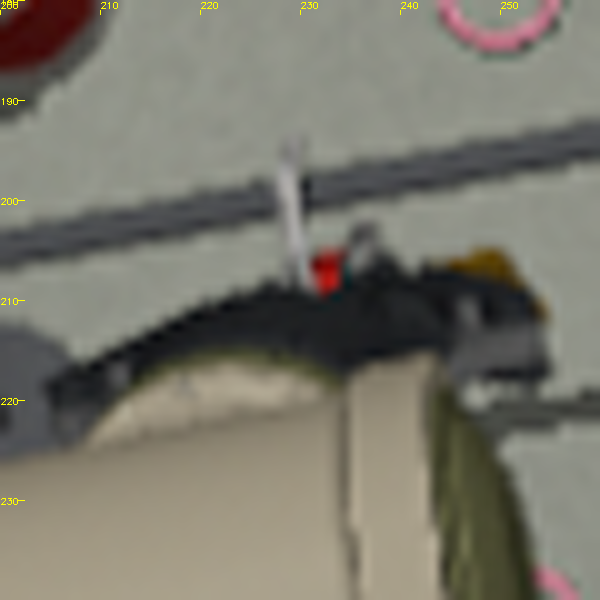

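move_arm --motion '[[[-0.02, 0, 0.15], [0, 0, 0], -1], [[-0.02, 0, 0.2], [0, 0, 0], -1], [[-0.02, 0, 0.2], [0, 0, 0], -1], [[-0.02, 0, 0.2], [0, 0, 0], -1], [[-0.02, 0, 0.2], [0, 0, 0], -1], [[-0.02, 0, 0.2], [0, 0, 0], -1], [[-0.02, 0, 0.2], [0, 0, 0], -1], [[-0.02, 0, 0.1], [0, 0, 0], -1], [[0, 0, 0], [0, 0, 0], -1]]'

```text
time_s: 26.37
position: [0.5528, 0.2356, 0.2229]
tool_rot: [[0.878, 0.192, 0.437], [0.172, -0.981, 0.085], [0.446, 0.0, -0.895]]
ft_force: [-0.4, -0.2, -2.5]
grip_width: 0.0105
```

Run:
```python
from h import *
st(); relr(); stem()
s=cam("scene"); t=cam("top");crop(s['img'],360,110,450,220,6,"s28.png");crop(t['img'],200,180,260,240,10,"t28.png")
T2=tool_for(CROOK,rw(0,-8,-9.5),10.9,.27); plan(T2,N=6)
print(ik(T2,readout.observe()['q']))
```

```text
t 26.37 p [0.5528 0.2356 0.2229] q [12.  17.5 87.2 -0.6 48.8 91.2] F [-0.38 -0.19 -2.51] M [-0.067  0.37   0.008] w 0.0105
yaw 11.05 down 63.54 ty [ 1.924e-01 -9.813e-01  4.000e-04]
hook rel rail mm [-16.3  -7.9 -23.9] L 0.421 yaw 11.0
bar in stem frame: perp 24.6 along 15.2
6 rows of [-0.037, 0.001, 0.103] [-0.0001, -0.0121, 0.0001] dist mm 13.1 ang 8.69
(array([11.9313698 , 20.87932838, 81.5823579 , -0.36556121, 59.71756765,
       91.04906393]), np.float64(6.047596088819989e-08))
```

View pics/s28.png

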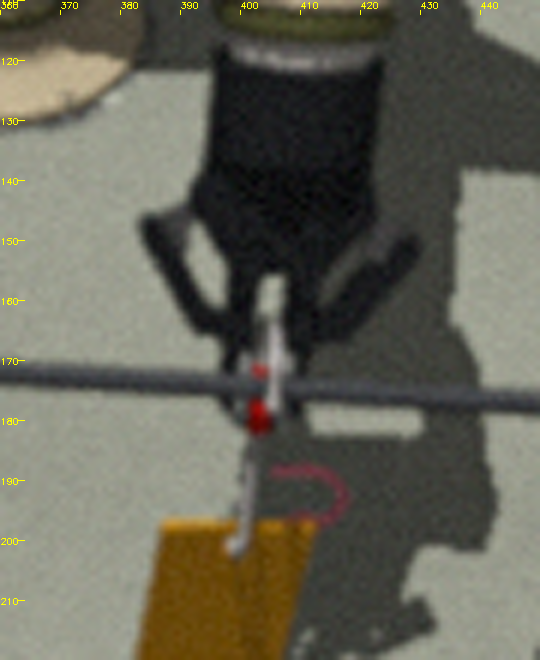

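View pics/t28.png

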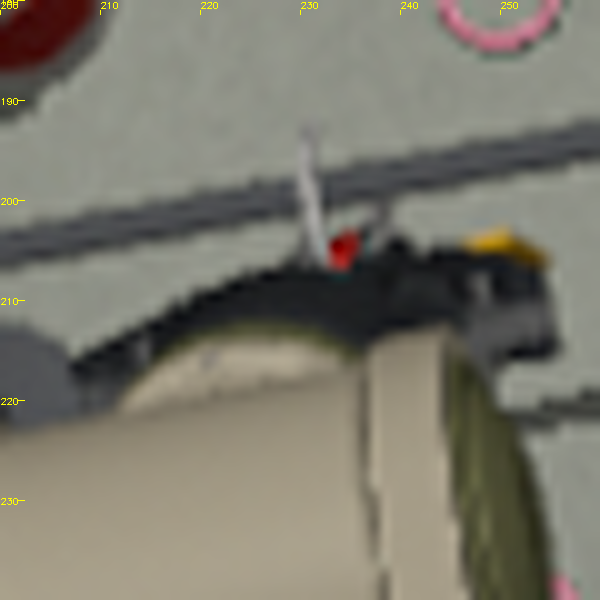

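move_arm --motion '[[[-0.037, 0, 0.1], [0, -0.0121, 0], -1], [[-0.037, 0, 0.1], [0, -0.0121, 0], -1], [[-0.037, 0, 0.1], [0, -0.0121, 0], -1], [[-0.037, 0, 0.1], [0, -0.0121, 0], -1], [[-0.037, 0, 0.1], [0, -0.0121, 0], -1], [[-0.02, 0, 0.05], [0, -0.006, 0], -1], [[0, 0, 0], [0, 0, 0], -1], [[0, 0, 0], [0, 0, 0], -1]]'

```text
time_s: 27.13
position: [0.5538, 0.236, 0.2138]
tool_rot: [[0.931, 0.193, 0.311], [0.183, -0.981, 0.061], [0.317, 0.0, -0.949]]
ft_force: [-0.4, -0.0, -0.0]
grip_width: 0.011
```

Run:
```python
from h import *
st(); relr(); stem()
H,Rh=hook_now(); d=H+Rh@CROOK-BAR; print('crook rel bar mm',np.round([d@RX*1e3,d@RY*1e3,d[2]*1e3],1))
s=cam("scene"); t=cam("top");crop(s['img'],360,120,450,240,5,"s29.png");crop(t['img'],200,180,260,240,10,"t29.png")
st()
T2=tool_for(CROOK,rw(0,-8,-11),10.9,.27); plan(T2,N=3)
```

```text
t 27.13 p [0.5538 0.236  0.2138] q [11.9 20.5 81.7 -0.3 59.3 91. ] F [-0.38 -0.03 -0.01] M [-0.072  0.254 -0.079] w 0.0110
yaw 11.06 down 71.54 ty [ 1.928e-01 -9.812e-01  3.000e-04]
hook rel rail mm [-13.3  -7.7 -32.6] L 0.281 yaw 11.0
bar in stem frame: perp 21.9 along 27.6
crook rel bar mm [-0.1 -7.6 -6. ]
t 27.23 p [0.5537 0.236  0.2138] q [12.  20.5 81.8 -0.3 59.3 91. ] F [-0.21  0.3  -1.42] M [-0.017  0.254  0.004] w 0.0104
yaw 11.07 down 71.54 ty [ 1.928e-01 -9.812e-01  3.000e-04]
3 rows of [-0.028, 0.007, 0.077] [-0.0001, -0.0018, 0.0003] dist mm 4.9 ang 0.64
```

View pics/s29.png

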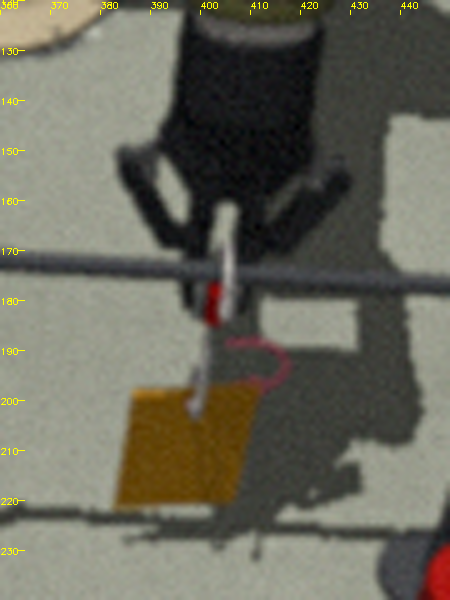

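View pics/t29.png

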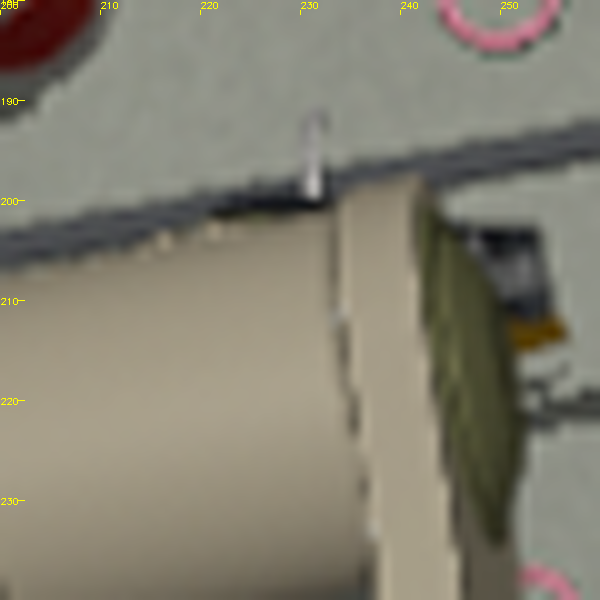

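move_arm --motion '[[[-0.03, 0.005, 0.08], [0, -0.002, 0], -1], [[-0.03, 0, 0.08], [0, -0.002, 0], -1], [[-0.02, 0, 0.06], [0, 0, 0], -1], [[0, 0, 0], [0, 0, 0], -1], [[0, 0, 0], [0, 0, 0], -1]]'

```text
time_s: 27.65
position: [0.553, 0.2359, 0.2089]
tool_rot: [[0.933, 0.193, 0.303], [0.184, -0.981, 0.059], [0.309, 0.0, -0.951]]
ft_force: [0.2, 1.2, -1.8]
grip_width: 0.0109
```

Run:
```python
from h import *
F=[]
st(); relr(); stem()
H,Rh=hook_now(); d=H+Rh@CROOK-BAR; print('crook rel bar mm',np.round([d@RX*1e3,d@RY*1e3,d[2]*1e3],1))
s=cam("scene");crop(s['img'],370,150,430,240,8,"s30.png")
st()
```

```text
t 27.65 p [0.553  0.2359 0.2089] q [11.9 20.9 82.  -0.3 59.2 90.9] F [ 0.17  1.22 -1.78] M [-0.094  0.22  -0.006] w 0.0109
yaw 11.07 down 72.02 ty [ 1.930e-01 -9.812e-01  3.000e-04]
hook rel rail mm [-14.   -7.7 -37.5] L 0.273 yaw 11.0
bar in stem frame: perp 23.7 along 32.3
crook rel bar mm [ -0.6  -7.6 -11. ]
t 27.70 p [0.553  0.2359 0.2088] q [11.9 20.9 82.  -0.3 59.2 90.9] F [ 0.5  -0.09 -0.57] M [-0.011  0.236  0.002] w 0.0113
yaw 11.08 down 72.02 ty [ 1.930e-01 -9.812e-01  3.000e-04]
```

View pics/s30.png

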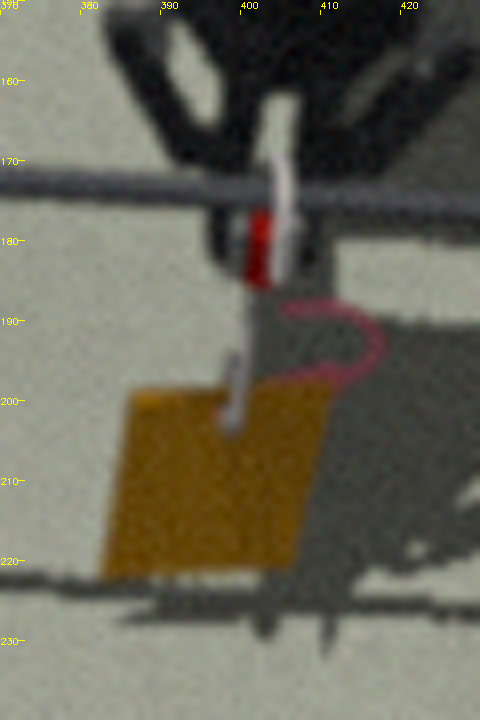

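move_arm --motion '[[[-0.015, 0, 0.05], [0, 0, 0], -1], [[-0.015, 0, 0.05], [0, 0, 0], -1], [[0, 0, 0], [0, 0, 0], -1], [[0, 0, 0], [0, 0, 0], -1]]'

```text
time_s: 28.03
position: [0.5538, 0.2361, 0.2086]
tool_rot: [[0.932, 0.193, 0.307], [0.184, -0.981, 0.06], [0.313, 0.0, -0.95]]
ft_force: [-0.0, -0.0, -1.1]
grip_width: 0.0109
```

Run:
```python
from h import *
relr(); stem()
Fs=[]
for i in range(3):
    o=readout.observe(); Fs.append(np.r_[o['ft_force'],o['wrist_torque']]); imaging.get_image("top")
print(np.mean(Fs,0).round(2),np.array(Fs)[:,2].round(2)); st()
```

```text
hook rel rail mm [-13.3  -7.6 -37.8] L 0.277 yaw 11.0
bar in stem frame: perp 23.2 along 32.7
[ 0.07  0.12 -0.27 -0.03  0.13  0.03] [-1.05 -0.14  0.37]
t 28.18 p [0.5538 0.2361 0.2085] q [12.  20.9 82.1 -0.3 58.8 90.9] F [-0.01 -0.26  0.54] M [-0.04   0.116 -0.039] w 0.0106
yaw 11.08 down 71.78 ty [ 1.930e-01 -9.812e-01  3.000e-04]
```

move_arm --motion '[[[0, 0, 0], [0, 0, 0], -0.7], [[0, 0, 0], [0, 0, 0], -0.65], [[0, 0, 0], [0, 0, 0], -0.6], [[0, 0, 0], [0, 0, 0], -0.5], [[0, 0, 0], [0, 0, 0], -0.4], [[0, 0, 0], [0, 0, 0], -0.3], [[0, 0, 0], [0, 0, 0], -0.2], [[0, 0, 0], [0, 0, 0], -0.1], [[0, 0, 0], [0, 0, 0], 0], [[0, 0, 0], [0, 0, 0], 0], [[0, 0, 0], [0, 0, 0], 0], [[0, 0, 0], [0, 0, 0], 0]]'

```text
time_s: 29.18
position: [0.5539, 0.2361, 0.2081]
tool_rot: [[0.932, 0.193, 0.306], [0.183, -0.981, 0.06], [0.312, 0.0, -0.95]]
ft_force: [-0.4, 0.5, 0.6]
grip_width: 0.0427
```

Run:
```python
from h import *
st()
s=cam("scene");t=cam("top");crop(s['img'],370,140,440,240,7,"s31.png");crop(t['img'],200,180,260,240,8,"t31.png")
```

```text
t 29.18 p [0.5539 0.2361 0.2081] q [11.9 20.9 82.1 -0.3 58.8 90.9] F [-0.36  0.47  0.59] M [-0.044  0.177 -0.054] w 0.0427
yaw 11.08 down 71.80 ty [ 1.930e-01 -9.812e-01  3.000e-04]
```

View pics/s31.png

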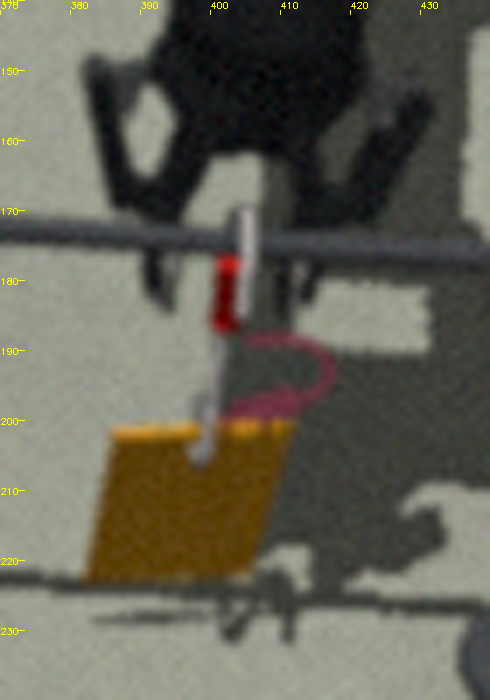

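move_arm --motion '[[[-0.02, 0, -0.15], [0, 0, 0], 0], [[-0.02, 0, -0.25], [0, 0, 0], 0], [[-0.02, 0, -0.35], [0, 0, 0], 0], [[-0.02, 0, -0.4], [0, 0, 0], 0], [[-0.02, 0, -0.4], [0, 0, 0], 0], [[-0.02, 0, -0.4], [0, 0, 0], 0], [[-0.02, 0, -0.4], [0, 0, 0], 0], [[-0.02, 0, -0.4], [0, 0, 0], 0], [[-0.02, 0, -0.4], [0, 0, 0], 0], [[-0.02, 0, -0.4], [0, 0, 0], 0], [[-0.02, 0, -0.4], [0, 0, 0], 0], [[-0.02, 0, -0.4], [0, 0, 0], 0]]'

```text
time_s: 30.28
position: [0.5192, 0.2293, 0.2982]
tool_rot: [[0.932, 0.193, 0.307], [0.183, -0.981, 0.06], [0.313, 0.0, -0.95]]
ft_force: [-0.0, 0.5, 0.2]
grip_width: 0.0429
```

move_arm --motion '[[[-0.3, 0, -0.4], [0, 0, 0], 0], [[-0.5, 0, -0.4], [0, 0, 0], 0], [[-0.6, 0, -0.3], [0, 0, 0], 0], [[-0.6, 0, -0.3], [0, 0, 0], 0], [[-0.6, 0, -0.3], [0, 0, 0], 0], [[-0.6, 0, -0.3], [0, 0, 0], 0], [[-0.4, 0, -0.2], [0, 0, 0], 0], [[-0.2, 0, -0.1], [0, 0, 0], 0], [[0, 0, 0], [0, 0, 0], 0]]'

```text
time_s: 31.03
position: [0.4239, 0.2107, 0.3221]
tool_rot: [[0.931, 0.193, 0.309], [0.184, -0.981, 0.061], [0.315, 0.0, -0.949]]
ft_force: [0.7, -0.0, -0.1]
grip_width: 0.0429
```

Run:
```python
from h import *
st()
s=cam("scene");t=cam("top");crop(s['img'],340,140,480,240,5,"s32.png");crop(t['img'],170,150,300,260,6,"t32.png");cv2.imwrite("pics/full32.png",s['img']);cv2.imwrite("pics/fullt32.png",t['img'])
```

```text
t 31.03 p [0.4239 0.2107 0.3221] q [12.3  2.8 86.7 -0.4 72.2 91.2] F [ 0.69 -0.03 -0.12] M [-0.063  0.131  0.024] w 0.0429
yaw 11.11 down 71.66 ty [ 1.935e-01 -9.811e-01  3.000e-04]
```

View pics/s32.png

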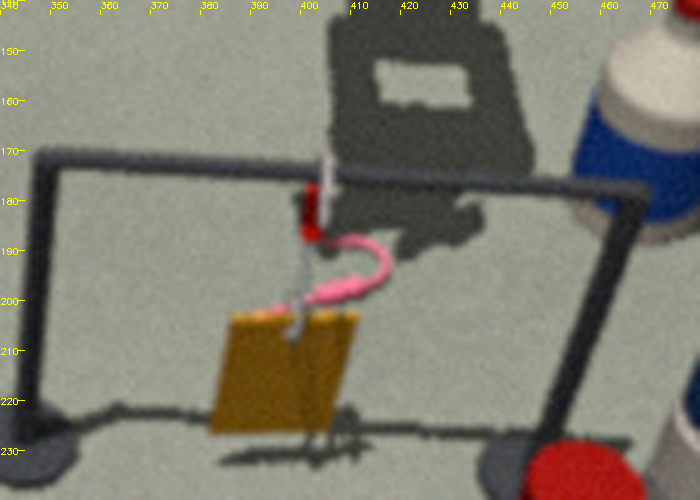

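View pics/t32.png

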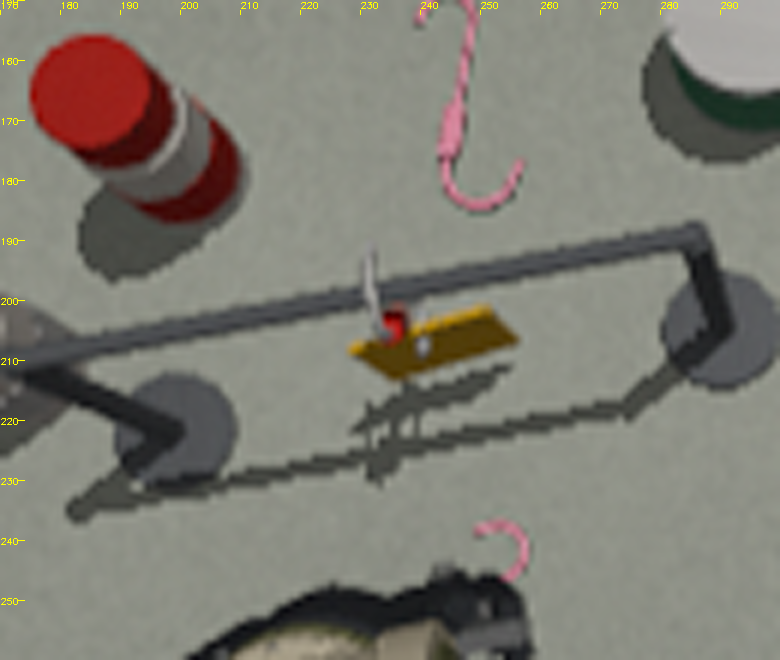

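View pics/full32.png

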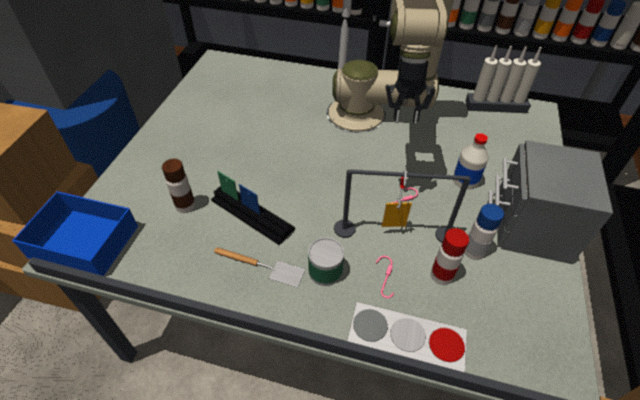

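move_arm --motion '[[[0, 0, 0], [0, 0, 0], 0], [[0, 0, 0], [0, 0, 0], 0], [[0, 0, 0], [0, 0, 0], 0], [[0, 0, 0], [0, 0, 0], 0], [[0, 0, 0], [0, 0, 0], 0], [[0, 0, 0], [0, 0, 0], 0], [[0, 0, 0], [0, 0, 0], 0], [[0, 0, 0], [0, 0, 0], 0], [[0, 0, 0], [0, 0, 0], 0], [[0, 0, 0], [0, 0, 0], 0], [[0, 0, 0], [0, 0, 0], 0], [[0, 0, 0], [0, 0, 0], 0]]'

```text
time_s: 32.13
position: [0.4269, 0.2109, 0.3204]
tool_rot: [[0.932, 0.193, 0.306], [0.183, -0.981, 0.06], [0.312, 0.0, -0.95]]
ft_force: [-0.1, 0.1, -0.1]
grip_width: 0.0428
```

move_arm --motion '[[[0, 0, 0], [0, 0, 0], 0], [[0, 0, 0], [0, 0, 0], 0], [[0, 0, 0], [0, 0, 0], 0], [[0, 0, 0], [0, 0, 0], 0], [[0, 0, 0], [0, 0, 0], 0], [[0, 0, 0], [0, 0, 0], 0], [[0, 0, 0], [0, 0, 0], 0], [[0, 0, 0], [0, 0, 0], 0], [[0, 0, 0], [0, 0, 0], 0], [[0, 0, 0], [0, 0, 0], 0], [[0, 0, 0], [0, 0, 0], 0], [[0, 0, 0], [0, 0, 0], 0]]'

```text
time_s: 33.13
position: [0.4269, 0.2109, 0.3205]
tool_rot: [[0.932, 0.193, 0.306], [0.183, -0.981, 0.06], [0.312, 0.0, -0.95]]
ft_force: [-0.1, -0.6, -0.7]
grip_width: 0.0424
```

Run:
```python
from h import *
st()
I=[cam("scene")['img'].astype(float) for i in range(12)]
r=np.s_[165:240,370:430]
print([round(np.abs(I[i][r]-I[0][r]).mean(),2) for i in range(1,12)],'noise ref',[round(np.abs(I[i][165:240,250:310]-I[0][165:240,250:310]).mean(),2) for i in (1,6,11)])
a=cv2.imread("pics/full32.png").astype(float); print('vs earlier',np.abs(I[0][r]-a[r]).mean())
t=cam("top");crop(I[-1].astype(np.uint8),370,150,440,240,7,"s33.png");crop(t['img'],170,150,300,260,6,"t33.png"); st()
```

```text
t 33.13 p [0.4269 0.2109 0.3205] q [12.2  3.2 86.5 -0.4 72.1 91.2] F [-0.1  -0.62 -0.73] M [-0.034  0.1   -0.02 ] w 0.0424
yaw 11.06 down 71.81 ty [ 1.926e-01 -9.813e-01  3.000e-04]
[np.float64(3.3), np.float64(3.25), np.float64(3.36), np.float64(3.49), np.float64(3.64), np.float64(3.71), np.float64(3.85), np.float64(3.96), np.float64(4.01), np.float64(3.99), np.float64(3.99)] noise ref [np.float64(3.48), np.float64(3.46), np.float64(3.43)]
vs earlier 6.618888888888889
t 33.78 p [0.4269 0.2109 0.3205] q [12.2  3.2 86.5 -0.4 72.1 91.2] F [-0.24 -0.23 -0.52] M [-0.07   0.149  0.01 ] w 0.0428
yaw 11.05 down 71.81 ty [ 1.926e-01 -9.813e-01  3.000e-04]
```

View pics/s33.png

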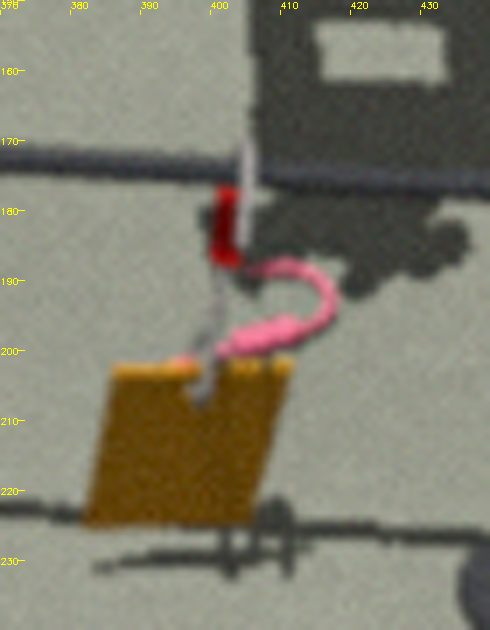

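View pics/t33.png

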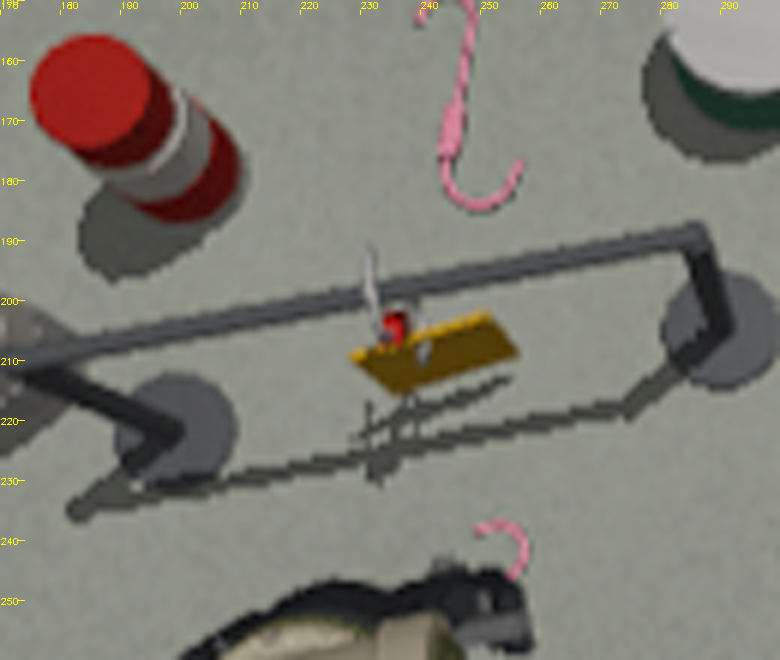

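move_arm --motion '[[[0, 0, 0], [0, 0, 0], 0], [[0, 0, 0], [0, 0, 0], 0], [[0, 0, 0], [0, 0, 0], 0], [[0, 0, 0], [0, 0, 0], 0], [[0, 0, 0], [0, 0, 0], 0], [[0, 0, 0], [0, 0, 0], 0], [[0, 0, 0], [0, 0, 0], 0], [[0, 0, 0], [0, 0, 0], 0], [[0, 0, 0], [0, 0, 0], 0], [[0, 0, 0], [0, 0, 0], 0], [[0, 0, 0], [0, 0, 0], 0], [[0, 0, 0], [0, 0, 0], 0]]'

```text
time_s: 34.78
position: [0.4269, 0.2109, 0.3205]
tool_rot: [[0.932, 0.193, 0.306], [0.183, -0.981, 0.06], [0.312, 0.0, -0.95]]
ft_force: [0.0, -0.6, -0.6]
grip_width: 0.0424
```

move_arm --motion '[[[0, 0, 0], [0, 0, 0], 0], [[0, 0, 0], [0, 0, 0], 0], [[0, 0, 0], [0, 0, 0], 0], [[0, 0, 0], [0, 0, 0], 0], [[0, 0, 0], [0, 0, 0], 0], [[0, 0, 0], [0, 0, 0], 0], [[0, 0, 0], [0, 0, 0], 0], [[0, 0, 0], [0, 0, 0], 0], [[0, 0, 0], [0, 0, 0], 0], [[0, 0, 0], [0, 0, 0], 0], [[0, 0, 0], [0, 0, 0], 0], [[0, 0, 0], [0, 0, 0], 0]]'

```text
time_s: 35.78
position: [0.4269, 0.2109, 0.3205]
tool_rot: [[0.932, 0.193, 0.306], [0.183, -0.981, 0.06], [0.312, 0.0, -0.95]]
ft_force: [0.0, -0.1, 1.0]
grip_width: 0.0426
```

move_arm --motion '[[[0, 0, 0], [0, 0, 0], 0], [[0, 0, 0], [0, 0, 0], 0], [[0, 0, 0], [0, 0, 0], 0], [[0, 0, 0], [0, 0, 0], 0], [[0, 0, 0], [0, 0, 0], 0], [[0, 0, 0], [0, 0, 0], 0], [[0, 0, 0], [0, 0, 0], 0], [[0, 0, 0], [0, 0, 0], 0], [[0, 0, 0], [0, 0, 0], 0], [[0, 0, 0], [0, 0, 0], 0], [[0, 0, 0], [0, 0, 0], 0], [[0, 0, 0], [0, 0, 0], 0]]'

```text
time_s: 36.78
position: [0.4269, 0.2109, 0.3205]
tool_rot: [[0.932, 0.193, 0.306], [0.183, -0.981, 0.06], [0.312, 0.0, -0.95]]
ft_force: [0.1, 0.7, -0.4]
grip_width: 0.0426
```

move_arm --motion '[[[0, 0, 0], [0, 0, 0], 0], [[0, 0, 0], [0, 0, 0], 0], [[0, 0, 0], [0, 0, 0], 0], [[0, 0, 0], [0, 0, 0], 0], [[0, 0, 0], [0, 0, 0], 0], [[0, 0, 0], [0, 0, 0], 0], [[0, 0, 0], [0, 0, 0], 0], [[0, 0, 0], [0, 0, 0], 0], [[0, 0, 0], [0, 0, 0], 0], [[0, 0, 0], [0, 0, 0], 0], [[0, 0, 0], [0, 0, 0], 0], [[0, 0, 0], [0, 0, 0], 0]]'

```text
time_s: 37.78
position: [0.4269, 0.2109, 0.3205]
tool_rot: [[0.932, 0.193, 0.306], [0.183, -0.981, 0.06], [0.312, 0.0, -0.95]]
ft_force: [-0.0, 0.3, 1.1]
grip_width: 0.0429
```

```bash
cat > mon.py <<'E'
from h import *
# track panel's silhouette centroid & lower edge in top and scene
def meas():
    t=cam("top")['img'].astype(int); s=cam("scene")['img'].astype(int)
    out=[]
    for im,r in((t,(185,225,220,270)),(s,(190,235,370,425))):
        c=im[r[0]:r[1],r[2]:r[3]]; w=np.clip(np.minimum(c[...,2],c[...,1]+40)-c[...,0]-30,0,80).astype(float)
        Y,X=np.mgrid[r[0]:r[1],r[2]:r[3]]; W=w.sum(); out+=[(w*X).sum()/W,(w*Y).sum()/W,np.sqrt((w*(Y-(w*Y).sum()/W)**2).sum()/W)]
    return np.array(out)
M=[]
for i in range(15):
    M.append(meas())
M=np.array(M); print(M[[0,3,6,9,12,14]].round(2)); print('std',M.std(0).round(3)); st()
E
python3 mon.py
```

```text
[[241.86 207.76   3.09 396.05 212.56   6.95]
 [241.88 207.76   3.09 396.06 212.54   6.94]
 [241.86 207.76   3.08 396.07 212.54   6.94]
 [241.86 207.75   3.09 396.06 212.56   6.95]
 [241.87 207.75   3.09 396.08 212.54   6.95]
 [241.84 207.76   3.09 396.07 212.56   6.93]]
std [0.011 0.005 0.003 0.01  0.013 0.006]
t 39.28 p [0.4269 0.2109 0.3205] q [12.2  3.2 86.5 -0.4 72.1 91.2] F [ 0.21 -0.01  0.14] M [-0.032  0.165  0.02 ] w 0.0426
yaw 11.06 down 71.81 ty [ 1.927e-01 -9.813e-01  3.000e-04]
```

Run:
```python
from h import *
import pickle
s0,t0=pickle.load(open("d0.pkl","rb"))
s=cam("scene")['img'];t=cam("top")['img']
d=np.abs(cv2.GaussianBlur(s,(3,3),0).astype(int)-cv2.GaussianBlur(s0['img'],(3,3),0)).max(2); 
e=np.abs(cv2.GaussianBlur(t,(3,3),0).astype(int)-cv2.GaussianBlur(t0['img'],(3,3),0)).max(2)
cv2.imwrite("pics/diff.png",np.hstack([cv2.resize(np.clip(x*4,0,255).astype(np.uint8),(400,250)) for x in(d,e)]))
crop(s,370,180,430,240,10,"s34.png")
```

```text
(no output)
```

View pics/diff.png

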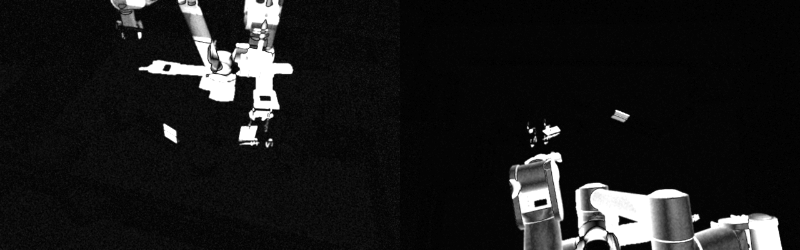

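View pics/s34.png

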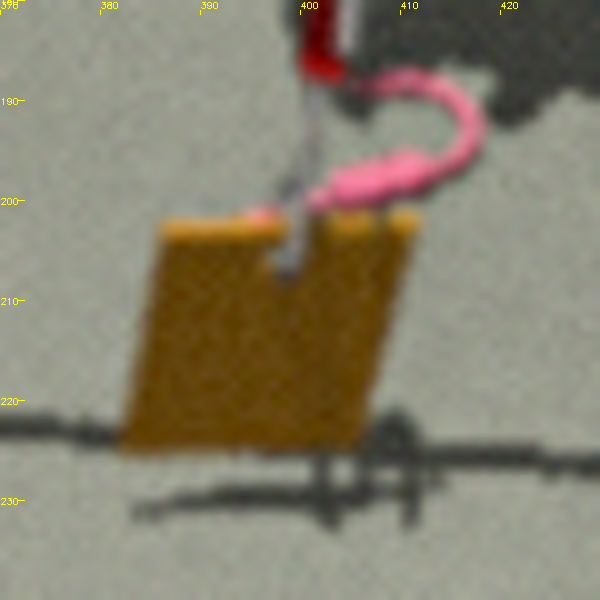

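Apart from the arm and its shadows, the only changes since the start are the yellow panel gone from the rack and the hook's new place on the rail. Everything is still, so I'm handing in.

```bash
python3 -c "
from rig import job
print(job.close_job())"
```

```text
the job is handed in; nothing more can be done
None
```

The yellow panel now hangs from the red-sleeved hook, and the hook hangs from the rail about 8 mm from its middle. The gripper has let go and backed off about 150 mm. I handed the job in at about 39 s of the 69 s allowed.

**What I did:** I took the hook off the rail and put its tip through the hole from the far side of the panel. I then rolled it into the bend, lifted the panel out of the rack, hooked it over the bar, opened the fingers and pulled back.

**What took more than one try:** The first passes at the hole pushed on the panel's face or its rim. Contact was by the hook only, with wrist readings around 2 N. The panel leaned in its slot and once rose about 4 mm before the tip went through cleanly.

**Last checks:**
- **Still:** over the last 1.5 s the panel's image position varied by about 0.01 px, which is the noise level. An earlier check at 33 s still showed it swinging slightly, so I waited.
- **Bystanders:** comparing first and last pictures showed changes only at the hook, the yellow panel, the arm and the shadows. The blue and green panels, cans, tin, scraper and pink hooks look unmoved.
- **Paint:** no picture shows the gripper or arm touching the yellow panel. The top camera's view of it was partly blocked by the arm at times, so this rests on the scene camera and on planned clearances of 20 mm or more.

No check failed, though the two cameras disagreed by 3–7 mm on the rail's position. I covered that by re-hanging relative to the pose where I first gripped the hook.

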